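Swing a square ingredient bin round the rack's leg, push it home and drop its keeper

ROBOT

A 7-joint arm with a two-finger parallel gripper is mounted at the origin on a cart in front of the work surface, level with it; the furniture and walls round the work are solid. World frame = base frame: x ahead of the robot, y to its left, z up, the work surface at z = 0. Lengths are in mm, angles in degrees, forces in N, time in s.
With the tool pointing down it reaches from about 425 to 875 mm from the base axis. Payload 4.7 kg.
Tool frame: the origin (TCP) lies between the finger pads; the fingertips stand 8 mm ahead of it and the grasp point (between the pads) lies 11 mm behind it; z points along the fingers, y is the direction in which the jaws open and shut (so a half turn about z gives the same grasp; the last joint's range is limited). The gripper opens to 87 mm and grips with 3 to 60 N. Pads are 19 mm wide; open, the fingers measure 117 mm over their backs; the gripper's body (75 mm by 190 mm) begins 51 mm behind the grasp point.
Start: joints at [-67.947, 18.392, -4.016, 83.108, 1.295, 78.541, -3.26], TCP at [235.564, 605.836, 204.687] pointing down, gripper open.
Joint ranges: [-163.93, 163.93], [-17.29, 119.83], [-79.2, 71.16], [3.27, 140.29], [-89.18, 269.18], [5.43, 117.66], [-154.24, 154.24]. Speed limits (degrees/s): [147.25, 147.25, 180, 180, 180, 180, 180].

INTERFACE

Orientations are given as [roll, pitch, yaw] about the fixed x, y, z axes, in that order (R = Rz(yaw) Ry(pitch) Rx(roll)).
In Python, from plant import r, snapshot, ticket gives the robot as it stands.
- The arm moves only by the tool carry_out, never from a script. Its argument "series" is a list of rows, each an object of numbers: "tx", "ty", "tz": the shift along the tool's x, y, z in m; "spin": the turn about the tool's z in degrees; "jaw": the finger opening in m, from 0 to 0.087. A call has 1 to 12 rows; each row shifts and turns the commanded pose from where the row before left it, along the tool's axes as they then stand; what a row does not reach is not made up. A row lasts 1/8 s, in which the tool goes at most 62.5 mm and 10.7 degrees, less where a joint would pass 70% of its speed; a pose out of reach is approached as far as the arm can. A call with a gripper value outside its range is refused whole. The fingers move at their own pace and stop on an object; "force" is the grip in N (left out, the last holds). Time passes only in rows, so rows that do not move let the fingers close. It gives the time, the measured TCP pose, the force and the opening at its end, in the units of the state.
- r.state(): the state, without advancing time (a new reading comes with each control period).
- snapshot(name): name is "side" or "top"; returns a dict with "frame" (384x512x3 uint8, red, green, blue), "camera_matrix" (3x3 intrinsics, pixels), "origin" and "orientation" of the camera in the world. Camera axes: x right, y down, z forward; pixel columns grow to the right and rows downward; lengths in mm; the calibration is good to about 2 mm. A picture is of the moment at which its call begins. There is no depth.
- ticket.finish_job(): hands the job in, once; it reports no verdict.
The state is a dict: "t": time; "qpos": joint angles; "qd": joint speeds; "tau": joint torques, N m; "tool_pos": TCP position; "ee_rot": TCP orientation; "ft_force": force on the tool from outside, world axes, zero at the start; "wrist_torque": the same for the moment, N m; "finger_gap": opening from 0.0 (shut) to 1.0 (fully open).
Only numpy, scipy, OpenCV 4.12 (cv2) and the standard library are available. Lean on these libraries where they do the work, as an engineer would, in place of code of your own. Each camera call takes 0.05 s, during which the arm holds its last target.

TASK

The green-lidded ingredient bin was left crosswise in front of the empty bay of the little rack. It is too wide to pick up, so push it along the riser: swing it a quarter turn against the rack's front corner leg (the one beside the empty bay) so that its black pull comes to face out of the bay, then push it square and fully home under the roof and turn the bay's red-tipped keeper down in front of it, as on the neighbour with the yellow lid. Keep the bin flat on the riser and leave the jars and the other things where they stand.

Things in the scene. Friction and masses are not known exactly. Their poses are not given: they have to be found in the camera images.
- riser: fixed stand of steel sheet, 450 (its x) x 400 (its y) mm, that straddles the tubs on the table; its flat top, on which the work is done, lies 170 mm above the table. Origin on the table under its centre. A 15 mm upstand runs along its +x edge.
- rack: fixed two-bay bin rack of grey metal on the riser. Origin on the riser's top at the middle of the empty bay's mouth, under the roof's front edge; x points into the bay, y to the left as one looks in, z up. Roof: x 0 to 116, y -190 to 72 mm. Empty bay: smooth guides 45 mm high at y = 49 mm (from x = 14) and y = -49 mm (from x = 47, with flared lead-in); back stop at x = 99 mm.
- roof_edge (a point): point on the roof's front lip above the middle of the empty bay's mouth, half-way up the lip; the lip reaches from 113 to 135 mm above the riser and the roof behind it overhangs the bays, so a tool that pushes the bin home must lean back, out of the bay
- twin_pull (a point): middle of the outer bar of the neighbour bin's pull, 11 mm in front of the roof's edge. The neighbour (yellow lid, same size and pull, fixed) fills the second bay; its keeper hangs down.
- corner_leg: the rack's front corner leg beside the empty bay: fixed smooth metal tube, 20 mm diameter, from the riser up to the roof, at x = 12, y = 59 mm in the rack's frame, so its inner side is flush with the bay's guide. Origin at its foot.
- bin: loose square ingredient bin, white, green lid, 92 x 92 x 65 mm high, closed, rigid, 0.3 to 0.6 kg. Origin at the centre of its underside, z up; black pull on its -x face. It starts in front of the corner leg, pull to about +y of the rack, so it must turn some 90 degrees anticlockwise seen from above. Home: axes parallel to the rack's, centre at x = 53, y = 0 mm of the rack (3 mm play).
- bin_pull (a point): middle of the outer bar of the bin's black pull: a bar 41 mm long and 9 mm thick along the bin's y, 18 mm out from the bin's -x face and 32 mm above the riser
- keeper (a joint): angle of the empty bay's keeper, a flat bar with a red end on a stiff pivot (it stays where left) on the roof's front lip, at x = -7, y = 34, z = 124 mm of the rack. 0: level, pointing to the rack's -y; 1.57 (stop): hanging straight down before the bin. It turns in the plane of the lip; about 1 N on the red end moves it.
- keeper_end (a point): middle of the keeper's red end (24 mm along the bar, 18 mm across it, 11 mm thick), 62 mm from the pivot; its x axis points into the bay
- jar_gold: spice jar with a gold-coloured cap, 42 x 42 x 96 mm, standing on the rack's roof; origin at the centre of its underside
- jar_black: spice jar with a black cap, 45 x 45 x 105 mm, standing on the rack's roof; origin at the centre of its underside
- mill: salt shaker with a grey cap, 44 x 44 x 90 mm, standing on the rack's roof; origin at the centre of its underside
- timer: round kitchen timer with a red knob, 57 x 57 x 36 mm, standing on the riser; origin at the centre of its underside
- garlic: head of garlic, 61 x 60 x 59 mm, standing on the riser; origin at the centre of its underside
- peeler: vegetable peeler with a green handle, 170 x 25 x 18 mm, lying on the riser; origin at the centre of its underside

How it is judged (in metres and radians):
On the way, in this order (a step that is already met when the one before it is completed fails the run):
1. the bin bears against the corner leg while it is between 15 and 75 degrees short of square (contact force between bin and corner_leg above 0.3 N and angle between the x axis of bin and the x axis of rack, either way round between 0.26 and 1.31 rad), for 0.05 s.
2. the bin stands square and fully home in the empty bay, pull outward (x of bin in the frame of rack between 0.047 and 0.06 m and y of bin in the frame of rack between -0.006 and 0.006 m and x of bin_pull in the frame of rack below 0 m and angle between the x axis of bin and the x axis of rack, either way round below 0.1 rad and angle between bin's own z axis and vertical below 0.05 rad), for 0.2 s.
At the end, for the whole second after the job is handed in: The bin rests in the empty bay, pull outward: centre 47 to 60 mm behind the roof's front edge and within 6 mm of the bay's middle, square to the rack within 6 degrees, flat and at rest; the keeper hangs down (over 1.4 rad) (all of step 2 and value of joint keeper above 1.4 rad and linear speed of bin below 0.01 m/s); the robot touches nothing.
It fails at once if the bin is lifted or tipped (z of bin in the frame of rack above 0.02 m or z of bin in the frame of rack below -0.02 m or angle between bin's own z axis and vertical above 0.2 rad).
It fails at once if a jar, the shaker, the timer, the garlic or the peeler is moved by more than 25 mm (distance of any of jar_gold, jar_black, mill, timer, garlic, peeler from where it was at the start of the episode above 0.025 m).
It also fails if it takes over 58 s, if anything falls off the work surface, if the arm or the gripper's body presses on something with over 40 N, if the wrist force passes 120 N, or if a joint passes its speed limit or range.

## Working session

There is one attempt and no reset: what is moved stays moved. The work goes in short steps, Python scripts to look and compute and a tool call to move; the robot and the scene stay as the last step left them, time stands still between calls to the robot, and variables do not carry over. Pictures are saved under pics/ and viewed, and the job is handed in when it is done.

Besides the shell and the picture viewer there is one more tool, called after "Emit:" by a JSON object that holds its "name" and its "arguments". carry_out: Moves the arm, as the interface text tells. Its arguments: {"type":"object","properties":{"series":{"type":"array","items":{"type":"object","properties":{"tx":{"type":"number"},"ty":{"type":"number"},"tz":{"type":"number"},"spin":{"type":"number"},"jaw":{"type":"number"}}}},"force":{"type":"number"}},"required":["series"]}

```bash
ls; mkdir -p pics; python3 - <<'E'
from plant import r, snapshot, ticket
import cv2
print(r.state())
for n in ("side","top"):
    s=snapshot(n); cv2.imwrite(f"pics/{n}0.png",s["frame"][:,:,::-1]); print(n,s["camera_matrix"],s["origin"],s["orientation"])
E
```

```text
pics
{'t': 0.0, 'qpos': array([-67.94726516,  18.4397818 ,  -4.01471632,  83.1754982 ,
         1.29372605,  78.53878916,  -3.25931938]), 'qd': array([ 0.14778111, -0.03571213,  0.00033183, -0.10589392,  0.07715322,
        0.06010408,  0.07357392]), 'tau': array([-7.60939620e-04, -4.91272616e+01, -4.04452616e-01, -3.12529743e+01,
       -6.39847596e-02,  4.35101381e-02,  1.48189333e-04]), 'tool_pos': array([235.36909294, 605.26526779, 203.54799829]), 'ee_rot': array([-1.79891098e+02,  4.68114269e-03,  1.58756685e+02]), 'ft_force': array([-0.86999269,  0.69588961, -0.06702727]), 'wrist_torque': array([-1.54080753e-02, -5.70159542e-02, -3.80058983e-05]), 'finger_gap': 0.9980468666186072}
side [[381.91404657   0.         256.68856395]
 [  0.         381.91404657 188.02636406]
 [  0.           0.           1.        ]] [892.15353762 553.31985404 809.55400399] [-135.68629872   -0.2669823   141.85096018]
top [[420.77287694   0.         256.45601445]
 [  0.         420.77287694 193.81241041]
 [  0.           0.           1.        ]] [ 439.84885055  116.58291053 1113.41508406] [-174.36091672   -0.43255202  -89.38365042]
```

View pics/side0.png

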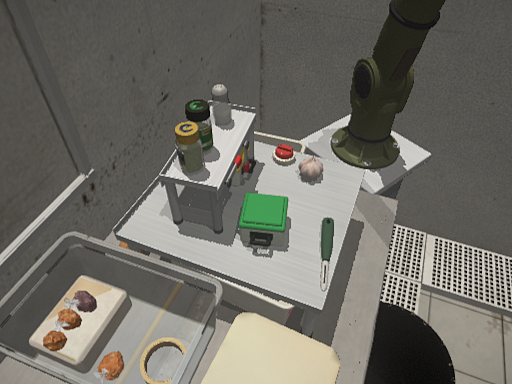

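View pics/top0.png

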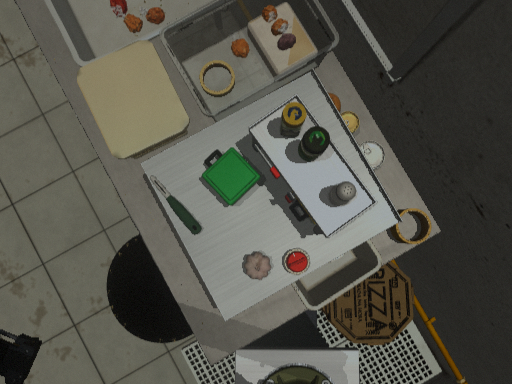

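```bash
cat > h.py <<'E'
import numpy as np, cv2
from scipy.spatial.transform import Rotation as Ro
from plant import r, snapshot, ticket
def rot(o): return Ro.from_euler('xyz',o,degrees=True).as_matrix()
def ray(s,uv):
    d=np.linalg.inv(s["camera_matrix"])@np.array([uv[0],uv[1],1.]); return np.array(s["origin"]),rot(s["orientation"])@d
def onz(s,uv,z):
    o,d=ray(s,uv); return o+d*(z-o[2])/d[2]
def proj(s,p):
    c=rot(s["orientation"]).T@(np.array(p)-s["origin"]); q=s["camera_matrix"]@c; return q[:2]/q[2]
def tri(s1,u1,s2,u2):
    A=[];b=[]
    for s,u in((s1,u1),(s2,u2)):
        o,d=ray(s,u); d=d/np.linalg.norm(d); P=np.eye(3)-np.outer(d,d); A.append(P); b.append(P@o)
    A=np.vstack(A); b=np.hstack(b); x=np.linalg.lstsq(A,b,rcond=None)[0]; return x, np.abs(A@x-b).max()
def crop(s,name,x0,y0,x1,y1,k):
    im=s["frame"][y0:y1,x0:x1,::-1]; cv2.imwrite(f"pics/{name}.png",cv2.resize(im,None,fx=k,fy=k,interpolation=cv2.INTER_CUBIC))
E
python3 - <<'E'
from h import *
import pickle
t=snapshot("top"); s=snapshot("side"); pickle.dump((t,s),open("s0.pkl","wb"))
crop(t,"t1",130,60,410,330,2.2); crop(t,"t2",190,100,350,240,5); crop(s,"s1",110,75,360,300,2.6); crop(s,"s2",150,110,310,250,5)
E
```

```text
(no output)
```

View pics/t2.png

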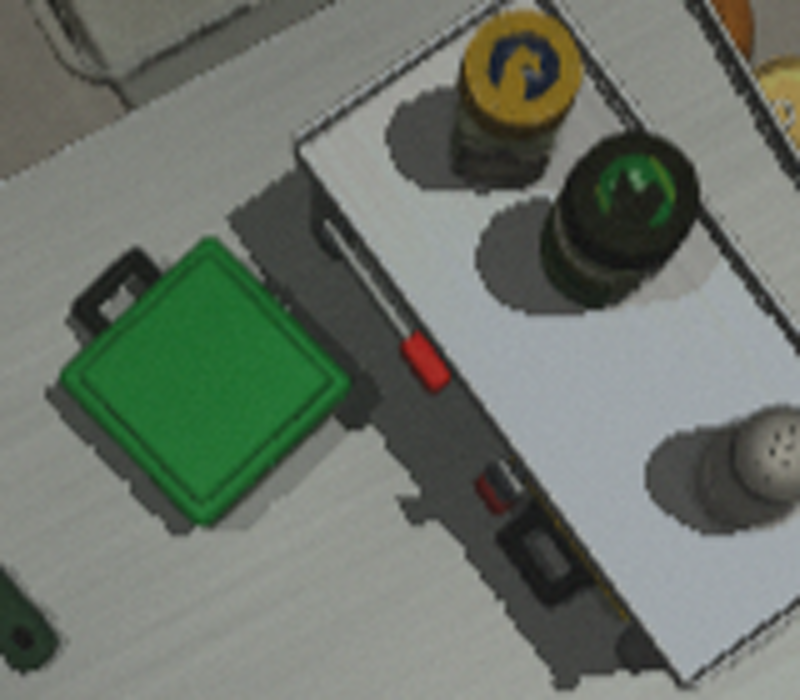

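View pics/s2.png

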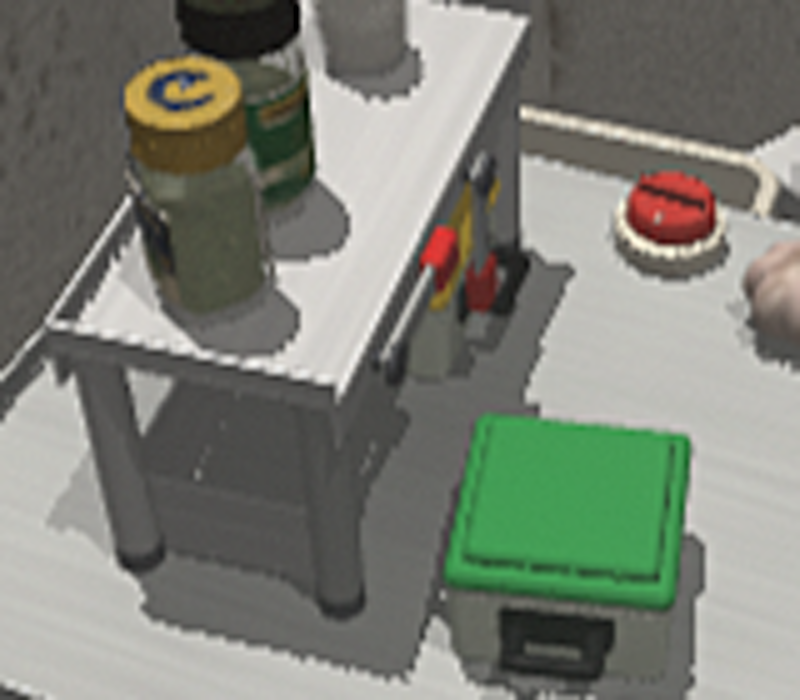

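```bash
python3 - <<'E'
from h import *
import pickle
t,s=pickle.load(open("s0.pkl","rb"))
T=lambda u,v:(190+(u)/5-.4,100+(v)/5-.4)
S=lambda u,v:(150+u/5-.4,110+v/5-.4)
P={}
for n,a,b in [("FL",(298,148),(338,392)),("FR",(685,683),(527,18)),("redtipmid",(425,362),(440,257)),("lidA",(210,238),(0,0)),("lidpullR",(210,238),(668,602)),("lidpullL",(62,376),(0,0)),]:
    if b!=(0,0): P[n]=tri(t,T(*a),s,S(*b)); print(n,P[n])
E
```

```text
FL (array([645.72870546, 126.76972478, 309.77110403]), np.float64(0.11507934355097404))
FR (array([439.98488432, -24.27964101, 303.43497852]), np.float64(0.22743878535106887))
redtipmid (array([563.86228098,  76.32815097, 295.66879853]), np.float64(0.2348434143467557))
lidpullR (array([597.72155826, 197.63789646, 236.11914368]), np.float64(33.25923100758175))
```

```bash
cat >> h.py <<'E'
def green(s):
    hsv=cv2.cvtColor(s["frame"],cv2.COLOR_RGB2HSV)
    return cv2.inRange(hsv,(55,150,60),(72,255,255))
def biggest(m):
    c,_=cv2.findContours(m,cv2.RETR_EXTERNAL,cv2.CHAIN_APPROX_NONE); return max(c,key=cv2.contourArea)
def bin_top(t,zt=235.):
    c=biggest(green(t)).reshape(-1,2).astype(float)
    p=np.array([onz(t,q,zt)[:2] for q in c],np.float32)
    return cv2.minAreaRect(p),p
E
python3 - <<'E'
from h import *
import pickle
t,s=pickle.load(open("s0.pkl","rb"))
rect,p=bin_top(t); print("bin top",rect)
rect,p=bin_top(s); print("bin from side",rect)
# roof edge in top
g=cv2.cvtColor(t["frame"],cv2.COLOR_RGB2GRAY).astype(float)
hsv=cv2.cvtColor(t["frame"],cv2.COLOR_RGB2HSV)
m=cv2.inRange(t["frame"],(125,125,135),(255,255,255))
cv2.imwrite("pics/m.png",cv2.resize(m[90:260,180:400],None,fx=3,fy=3,interpolation=0))
# sample normals of front edge
a=np.array([249.4,129.2]);b=np.array([326.6,236.2]);d=(b-a)/np.linalg.norm(b-a);n=np.array([d[1],-d[0]])
pts=[]
for k in np.linspace(6,np.linalg.norm(b-a)-6,60):
    o=np.arange(-5,5.01,.1); xy=a+d*k+o[:,None]*n
    v=cv2.remap(g.astype(np.float32),xy[:,0].astype(np.float32)[None],xy[:,1].astype(np.float32)[None],1)[0]
    i=np.argmax(np.gradient(cv2.GaussianBlur(v[None],(0,0),4)[0])); pts.append(xy[i])
pts=np.array(pts); W=np.array([onz(t,q,305)[:2] for q in pts],np.float32)
l=cv2.fitLine(W,cv2.DIST_HUBER,0,.01,.01).ravel(); print(l,np.degrees(np.arctan2(l[1],l[0])))
nn=np.array([-l[1],l[0]]); print(np.std((W-l[2:])@nn))
for q in [(249.2,129.2),(326.6,236.2)]: print(onz(t,q,305))
E
```

```text
bin top ((564.5804443359375, 165.3396759033203), (89.44061279296875, 88.89323425292969), 44.23720169067383)
bin from side ((580.132568359375, 125.5862808227539), (46.55979537963867, 17.140155792236328), 17.97710418701172)
[  0.8078791    0.58934826 544.3847      52.719604  ] 36.11077
0.1713493
[646.82795765 126.92988769 305.        ]
[439.75762624 -23.79179123 305.        ]
```

View pics/m.png

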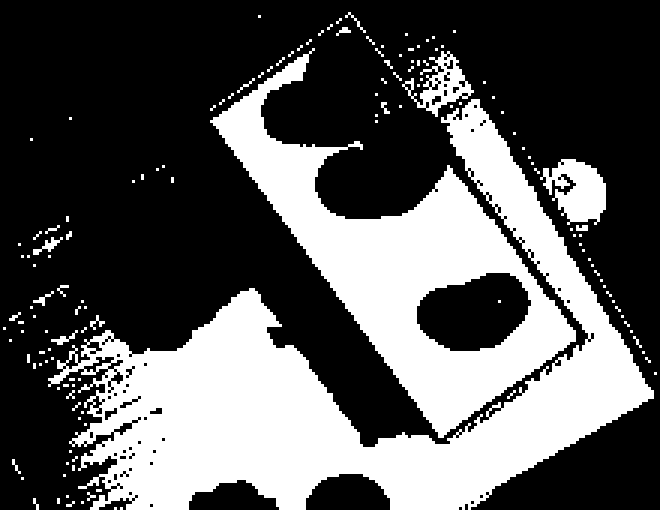

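View pics/t1.png

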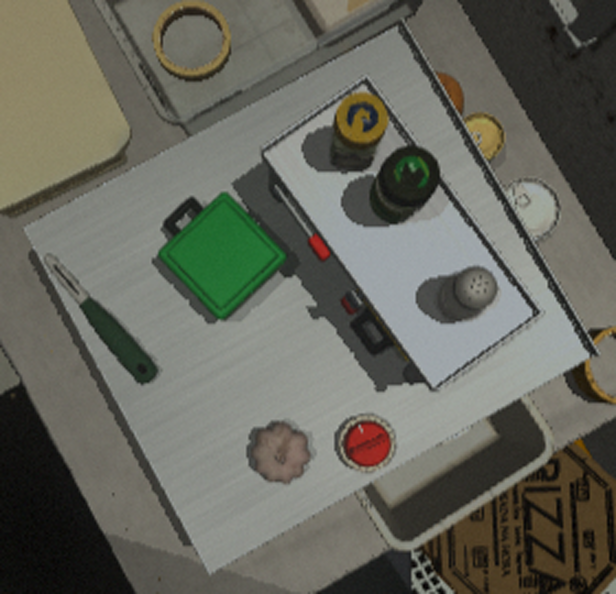

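```bash
cat >> h.py <<'E'
YAW=-53.9
XR=np.array([np.cos(np.radians(YAW)),np.sin(np.radians(YAW)),0]);YR=np.array([-XR[1],XR[0],0]);OR=np.array([591.,86.4,170.])
RK=np.column_stack([XR,YR,[0,0,1]])
def rk2w(p): return OR+RK@np.array(p,float)
def w2rk(p): return RK.T@(np.array(p,float)-OR)
def show(st=None):
    st=st or r.state(); R=rot(st["ee_rot"]); 
    print("t",round(float(st["t"]),2),"tcp",np.round(st["tool_pos"],1),"rk",np.round(w2rk(st["tool_pos"]),1),"rot",np.round(st["ee_rot"],1),"q",np.round(st["qpos"],0),"F",np.round(st["ft_force"],1))
    print(" tool z in rack",np.round(RK.T@R[:,2],3)," tool x in rack",np.round(RK.T@R[:,0],3)); return st
def rows(wps,p0=None,R=None,n=None,spin=None):
    """wps world mm; prints rows (m); spin list deg per waypoint"""
    st=r.state(); R=rot(st["ee_rot"]) if R is None else R; p=np.array(st["tool_pos"] if p0 is None else p0,float)
    spin=spin or [0]*len(wps); N=0
    for w,sp in zip(wps,spin):
        d=(np.array(w,float)-p); k=n or int(max(np.ceil(np.linalg.norm(d)/58),np.ceil(abs(sp)/10)))
        for i in range(k):
            v=R.T@d/k/1000; print('{"tx":%.4f,"ty":%.4f,"tz":%.4f,"spin":%.1f},'%(v[0],v[1],v[2],sp/k)); N+=1
            R=R@rot([0,0,sp/k])
        p=np.array(w,float)
    print(N,"rows")
E
python3 - <<'E'
from h import *
import pickle
t,s=pickle.load(open("s0.pkl","rb"))
for n,p in dict(legfoot=(12,59,0),legL=(2,59,0),FL=(0,72,135),FR=(0,-190,135),twin=(-11,-118,32)).items(): print(n,proj(t,rk2w(p)),proj(s,rk2w(p)))
print(w2rk((564.6,165.3,170)))
c,sn=np.cos,np.sin
a=np.radians
P=[(235,605,500)]+[(600*c(a(x)),600*sn(a(x)),500) for x in (45,20,-5,-30,-54)]
show(); rows(P,spin=[0,10,10,10,3,0])
E
```

```text
legfoot [256.54740339 144.621267  ] [217.78967717 230.16750212]
legL [252.97283655 147.12216058] [222.26812754 231.20202599]
FL [248.24976729 128.01472996] [216.52819908 191.29639998]
FR [327.523056   237.40511831] [255.65619746 112.0071406 ]
twin [295.40697172 212.95488091] [251.67081145 166.52942719]
[-79.30518567  25.15665966   0.        ]
t 0.2 tcp [235.4 605.5 204. ] rk [-628.9   18.6   34. ] rot [-179.9    0.   158.8] q [-68.  18.  -4.  83.   1.  79.  -3.] F [-0.2 -0.7  0.6]
 tool z in rack [ 0.001 -0.001 -1.   ]  tool x in rack [-0.842 -0.54  -0.   ]
{"tx":0.0000,"ty":-0.0002,"tz":-0.0493,"spin":0.0},
{"tx":0.0000,"ty":-0.0002,"tz":-0.0493,"spin":0.0},
{"tx":0.0000,"ty":-0.0002,"tz":-0.0493,"spin":0.0},
{"tx":0.0000,"ty":-0.0002,"tz":-0.0493,"spin":0.0},
{"tx":0.0000,"ty":-0.0002,"tz":-0.0493,"spin":0.0},
{"tx":0.0000,"ty":-0.0002,"tz":-0.0493,"spin":0.0},
{"tx":-0.0484,"ty":-0.0200,"tz":0.0000,"spin":2.0},
{"tx":-0.0490,"ty":-0.0183,"tz":0.0000,"spin":2.0},
{"tx":-0.0497,"ty":-0.0166,"tz":0.0000,"spin":2.0},
{"tx":-0.0502,"ty":-0.0148,"tz":0.0000,"spin":2.0},
{"tx":-0.0507,"t
[... 383 characters left out ...]
001,"spin":2.0},
{"tx":-0.0413,"ty":-0.0314,"tz":0.0001,"spin":2.0},
{"tx":-0.0424,"ty":-0.0300,"tz":0.0001,"spin":2.0},
{"tx":-0.0434,"ty":-0.0285,"tz":0.0001,"spin":2.0},
{"tx":-0.0289,"ty":-0.0432,"tz":0.0001,"spin":0.6},
{"tx":-0.0293,"ty":-0.0429,"tz":0.0001,"spin":0.6},
{"tx":-0.0298,"ty":-0.0426,"tz":0.0001,"spin":0.6},
{"tx":-0.0302,"ty":-0.0423,"tz":0.0001,"spin":0.6},
{"tx":-0.0306,"ty":-0.0419,"tz":0.0001,"spin":0.6},
{"tx":-0.0106,"ty":-0.0488,"tz":0.0001,"spin":0.0},
{"tx":-0.0106,"ty":-0.0488,"tz":0.0001,"spin":0.0},
{"tx":-0.0106,"ty":-0.0488,"tz":0.0001,"spin":0.0},
{"tx":-0.0106,"ty":-0.0488,"tz":0.0001,"spin":0.0},
{"tx":-0.0106,"ty":-0.0488,"tz":0.0001,"spin":0.0},
31 rows
```

```bash
python3 - <<'E'
from h import *
import pickle
t,s=pickle.load(open("s0.pkl","rb"))
f=lambda im:cv2.convertScaleAbs(cv2.resize(im[:,:,::-1],None,fx=1.55,fy=1.55,interpolation=cv2.INTER_CUBIC),alpha=2.2,beta=10)
cv2.imwrite("pics/tb.png",f(t["frame"]));cv2.imwrite("pics/sb.png",f(s["frame"]))
E
```

```text
(no output)
```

View pics/tb.png

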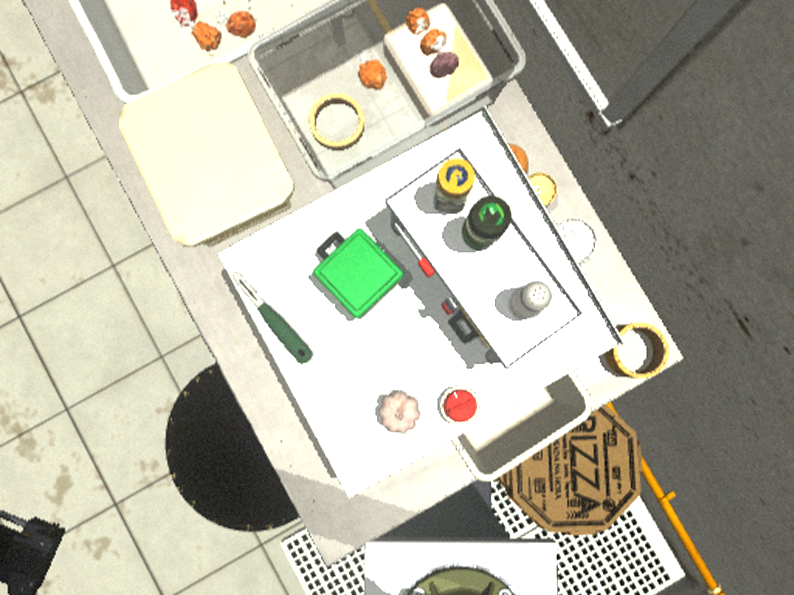

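View pics/sb.png

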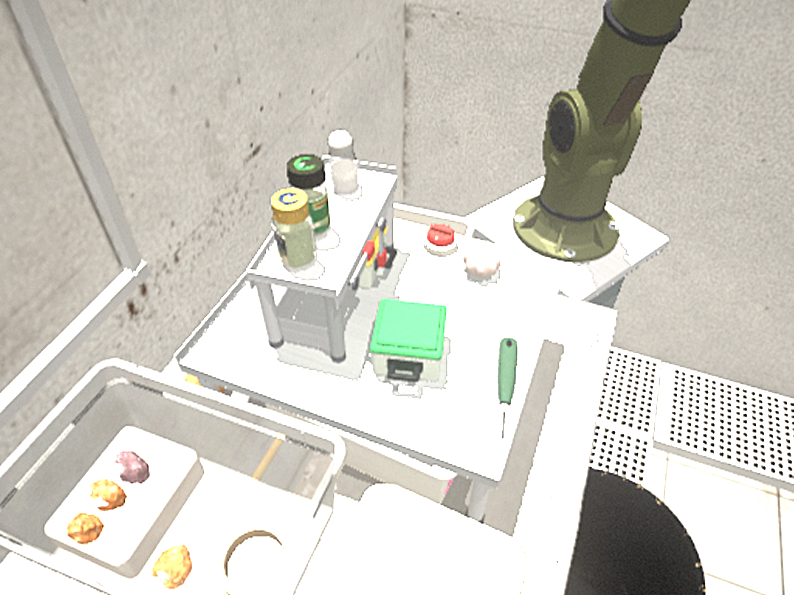

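```bash
python3 - <<'E'
from h import *
import pickle
t,s=pickle.load(open("s0.pkl","rb"))
for q in [(440,229),(394,80),(340,0)]: print(w2rk(onz(t,q,0)),w2rk(onz(t,q,-700)))
rows([(235,605,350),(-20,520,400),(-265,360,400)],spin=[0,16,16.7])
E
```

```text
[ 298.58814904 -377.50367457 -170.        ] [ 557.63200752 -549.2375749  -870.        ]
[ 445.98811885   16.91100895 -170.        ] [ 797.70180041   93.14418075 -870.        ]
[ 462.56011295  287.6067511  -170.        ] [ 824.69254673  534.0253481  -870.        ]
{"tx":0.0001,"ty":-0.0003,"tz":-0.0487,"spin":0.0},
{"tx":0.0001,"ty":-0.0003,"tz":-0.0487,"spin":0.0},
{"tx":0.0001,"ty":-0.0003,"tz":-0.0487,"spin":0.0},
{"tx":0.0414,"ty":-0.0343,"tz":-0.0100,"spin":3.2},
{"tx":0.0394,"ty":-0.0366,"tz":-0.0100,"spin":3.2},
{"tx":0.0373,"ty":-0.0387,"tz":-0.0100,"spin":3.2},
{"tx":0.0351,"ty":-0.0408,"tz":-0.0100,"spin":3.2},
{"tx":0.0327,"ty":-0.0426,"tz":-0.0100,"spin":3.2},
{"tx":0.0164,"ty":-0.0459,"tz":0.0000,"spin":2.8},
{"tx":0.0141,"ty":-0.0467,"tz":0.0000,"spin":2.8},
{"tx":0.0118,"ty":-0.0473,"tz":0.0000,"spin":2.8},
{"tx":0.0095,"ty":-0.0478,"tz":0.0000,"spin":2.8},
{"tx":0.0072,"ty":-0.0482,"tz":0.0000,"spin":2.8},
{"tx":0.0048,"ty":-0.0485,"tz":0.0000,"spin":2.8},
14 rows
```

Emit:
{"name": "carry_out", "arguments": {"series": [{"tz": -0.049,"jaw": 0},{"tz": -0.049},{"tz": -0.049},{"tx": 0.041,"ty": -0.034,"tz": -0.01,"spin": 3.2},{"tx": 0.039,"ty": -0.037,"tz": -0.01,"spin": 3.2},{"tx": 0.037,"ty": -0.039,"tz": -0.01,"spin": 3.2},{"tx": 0.035,"ty": -0.041,"tz": -0.01,"spin": 3.2},{"tx": 0.033,"ty": -0.043,"tz": -0.01,"spin": 3.2},{"tx": 0.016,"ty": -0.046,"spin": 2.8},{"tx": 0.014,"ty": -0.047,"spin": 2.8},{"tx": 0.012,"ty": -0.047,"spin": 2.8},{"tx": 0.009,"ty": -0.048,"spin": 2.8}], "force": 30}}

```text
invalid input
```

```bash
python3 - <<'E'
from h import *
show()
E
```

```text
t 0.2 tcp [235.4 605.5 204. ] rk [-628.9   18.6   34. ] rot [-179.9    0.   158.8] q [-68.  18.  -4.  83.   1.  79.  -3.] F [-0.2 -0.7  0.6]
 tool z in rack [ 0.001 -0.001 -1.   ]  tool x in rack [-0.842 -0.54  -0.   ]
```

Emit:
{"name": "carry_out", "arguments": {"series": [{"tx": 0,"ty": 0,"tz": -0.049,"spin": 0,"jaw": 0.0},{"tx": 0,"ty": 0,"tz": -0.049,"spin": 0,"jaw": 0.0},{"tx": 0,"ty": 0,"tz": -0.049,"spin": 0,"jaw": 0.0},{"tx": 0.041,"ty": -0.034,"tz": -0.01,"spin": 3.2,"jaw": 0.0},{"tx": 0.039,"ty": -0.037,"tz": -0.01,"spin": 3.2,"jaw": 0.0},{"tx": 0.037,"ty": -0.039,"tz": -0.01,"spin": 3.2,"jaw": 0.0},{"tx": 0.035,"ty": -0.041,"tz": -0.01,"spin": 3.2,"jaw": 0.0},{"tx": 0.033,"ty": -0.043,"tz": -0.01,"spin": 3.2,"jaw": 0.0},{"tx": 0.016,"ty": -0.046,"tz": 0,"spin": 2.8,"jaw": 0.0},{"tx": 0.014,"ty": -0.047,"tz": 0,"spin": 2.8,"jaw": 0.0},{"tx": 0.012,"ty": -0.047,"tz": 0,"spin": 2.8,"jaw": 0.0},{"tx": 0.009,"ty": -0.048,"tz": 0,"spin": 2.8,"jaw": 0.0}], "force": 30}}

```text
t: 1.7
tool_pos: [-183.3, 411.2, 401.6]
ee_rot: [180.0, -0.0, 131.5]
ft_force: [-0.2, 0.2, 0.4]
finger_gap: 0.005
```

```bash
python3 - <<'E'
from h import *
show()
E
```

```text
t 1.7 tcp [-183.3  411.2  401.6] rk [-718.6 -434.3  231.6] rot [180.   -0.  131.5] q [-92.  -7. -23.  88.  -3.  98. -73.] F [-0.2  0.2  0.4]
 tool z in rack [-0.  0. -1.]  tool x in rack [-0.996 -0.093  0.   ]
```

Emit:
{"name": "carry_out", "arguments": {"series": [{"tx": -0.008,"ty": -0.032,"tz": 0.041,"spin": 1.8,"jaw": 0.0},{"tx": -0.008,"ty": -0.032,"tz": 0.041,"spin": 1.8,"jaw": 0.0},{"tx": -0.008,"ty": -0.032,"tz": 0.041,"spin": 1.8,"jaw": 0.0},{"tx": -0.03,"ty": 0,"tz": 0,"spin": 0,"jaw": 0.0},{"tx": -0.03,"ty": 0,"tz": 0,"spin": 0,"jaw": 0.0},{"tx": -0.03,"ty": 0,"tz": 0,"spin": 0,"jaw": 0.0}]}}

```text
t: 2.45
tool_pos: [-211.2, 279.9, 260.7]
ee_rot: [-179.9, 3.5, 126.8]
ft_force: [0.6, -0.2, 0.1]
finger_gap: 0.003
```

```bash
python3 - <<'E'
from h import *
show()
E
```

```text
t 2.45 tcp [-211.2  279.9  260.7] rk [-629.  -534.1   90.7] rot [-179.9    3.5  126.8] q [-106.  -17.  -20.  112.   -6.   88.  -87.] F [ 0.6 -0.2  0.1]
 tool z in rack [ 0.061 -0.001 -0.998]  tool x in rack [-0.998 -0.013 -0.061]
```

Emit:
{"name": "carry_out", "arguments": {"series": [{"tx": -0.03,"ty": 0,"tz": 0,"spin": 0,"jaw": 0.0},{"tx": -0.03,"ty": 0,"tz": 0,"spin": 0,"jaw": 0.0},{"tx": -0.03,"ty": 0,"tz": 0,"spin": 0,"jaw": 0.0},{"tx": -0.03,"ty": 0,"tz": 0,"spin": 0,"jaw": 0.0}]}}

```text
t: 2.95
tool_pos: [-180.4, 228.5, 230.8]
ee_rot: [179.6, 11.7, 126.3]
ft_force: [0.5, 0.2, 0.5]
finger_gap: 0.004
```

```bash
python3 - <<'E'
from h import *
show()
E
```

```text
t 2.95 tcp [-180.4  228.5  230.8] rk [-569.3 -539.6   60.8] rot [179.6  11.7 126.3] q [-108.  -17.  -20.  116.   -5.   92.  -89.] F [0.5 0.2 0.5]
 tool z in rack [ 0.202  0.007 -0.979]  tool x in rack [-0.979 -0.003 -0.202]
```

Emit:
{"name": "carry_out", "arguments": {"series": [{"tx": -0.03,"ty": 0,"tz": -0.01,"spin": 0,"jaw": 0.0},{"tx": -0.03,"ty": 0,"tz": -0.01,"spin": 0,"jaw": 0.0},{"tx": -0.03,"ty": 0,"tz": -0.01,"spin": 0,"jaw": 0.0},{"tx": -0.03,"ty": 0,"tz": -0.01,"spin": 0,"jaw": 0.0}]}}

```text
t: 3.45
tool_pos: [-160.9, 183.2, 265.1]
ee_rot: [179.1, 19.3, 126.4]
ft_force: [-0.3, -0.2, -0.1]
finger_gap: 0.005
```

```bash
python3 - <<'E'
from h import *
show()
E
```

```text
t 3.45 tcp [-160.9  183.2  265.1] rk [-521.3 -550.5   95.1] rot [179.1  19.3 126.4] q [-111.  -17.  -18.  114.   -5.  102.  -92.] F [-0.3 -0.2 -0.1]
 tool z in rack [ 0.331  0.017 -0.943]  tool x in rack [-0.944 -0.005 -0.331]
```

Emit:
{"name": "carry_out", "arguments": {"series": [{"tx": -0.03,"ty": 0,"tz": -0.005,"spin": 0,"jaw": 0.0},{"tx": -0.03,"ty": 0,"tz": -0.005,"spin": 0,"jaw": 0.0},{"tx": -0.03,"ty": 0,"tz": -0.005,"spin": 0,"jaw": 0.0}]}}

```text
t: 3.82
tool_pos: [-148.1, 149.6, 290.5]
ee_rot: [178.5, 24.9, 126.4]
ft_force: [0.3, -0.0, -0.1]
finger_gap: 0.004
```

```bash
python3 - <<'E'
from h import *
show()
E
```

```text
t 3.83 tcp [-148.1  149.6  290.5] rk [-486.5 -560.   120.5] rot [178.5  24.9 126.4] q [-114.  -17.  -18.  113.   -6.  109.  -94.] F [ 0.3 -0.  -0.1]
 tool z in rack [ 0.421  0.028 -0.907]  tool x in rack [-0.907 -0.004 -0.421]
```

```bash
python3 - <<'E'
from h import *
import pickle
t,s=pickle.load(open("s0.pkl","rb"))
for n,q,z in [("garlic",(257,264),200),("timer",(297,261),195),("peelerA",(150,178),175),("peelerB",(200,233),180),("gold",(293,112),401),("black",(314,140),410),("mill",(345,190),395)]: print(n,w2rk(onz(t,q,z)).round())
# path: up to safe, then above start
st=show()
A=rk2w((-330,-330,330));B=rk2w((-190,0,200));C=rk2w((-172,19,40)); D=rk2w((-172,19,26))
print(A,B,C); 
rows([(-148,400,420),(150,430,430)]); rows([rk2w((-200,19,120)),rk2w((-172,19,26))],p0=(150,430,430))
E
```

```text
garlic [-142. -159.   30.]
timer [ -68. -204.   25.]
peelerA [-228.  135.    5.]
peelerB [-206.  -32.   10.]
gold [ 66.  29. 231.]
black [ 65. -33. 240.]
mill [  60. -133.  225.]
t 3.83 tcp [-148.1  149.6  290.5] rk [-486.5 -560.   120.5] rot [178.5  24.9 126.4] q [-114.  -17.  -18.  113.   -6.  109.  -94.] F [ 0.3 -0.  -0.1]
 tool z in rack [ 0.421  0.028 -0.907]  tool x in rack [-0.907 -0.004 -0.421]
[129.92854039 158.60186376 500.        ] [479.0526921  239.91807794 370.        ] [505.01003433 236.56899082 210.        ]
{"tx":0.0257,"ty":0.0308,"tz":-0.0397,"spin":0.0},
{"tx":0.0257,"ty":0.0308,"tz":-0.0397,"spin":0.0},
{"tx":0.0257,"ty":0.0308,"tz":-0.0397,"spin":0.0},
{"tx":0.0257,"ty":0.0308,"tz":-0.0397,"spin":0.0},
{"tx":0.0257,"ty":0.0308,"tz":-0.0397,"spin":0.0},
{"tx":-0.0238,"ty":0.0427,"tz":0.0103,"spin":0.0},
{"tx":-0.0238,"ty":0.0427,"tz":0.0103,"spin":0.0},
{"tx":-0.0238,"ty":0.0427,"tz":0.0103,"spin":0.0},
{"tx":-0.0238,"ty":0.0427,"tz":0.0103,"spin":0.0},
{"tx":-0.0238,"ty":0.0427,"tz":0.0103,"spin":0.0},
{"tx":-0.0238,"ty":0.0427,"tz":0.0103,"spin":0.0},
11 rows
{"tx":-0.0354,"ty":0.0235,"tz":0.0391,"spin":0.0},
{"tx":-0.0354,"ty":0.0235,"tz":0.0391,"spin":0.0},
{"tx":-0.0354,"ty":0.0235,"tz":0.0391,"spin":0.0},
{"tx":-0.0354,"ty":0.0235,"tz":0.0391,"spin":0.0},
{"tx":-0.0354,"ty":0.0235,"tz":0.0391,"spin":0.0},
{"tx":-0.0354,"ty":0.0235,"tz":0.0391,"spin":0.0},
{"tx":-0.0354,"ty":0.0235,"tz":0.0391,"spin":0.0},
{"tx":0.0071,"ty":-0.0013,"tz":0.0485,"spin":0.0},
{"tx":0.0071,"ty":-0.0013,"tz":0.0485,"spin":0.0},
9 rows
```

Emit:
{"name": "carry_out", "arguments": {"series": [{"tx": 0.026,"ty": 0.031,"tz": -0.04,"spin": 0,"jaw": 0},{"tx": 0.026,"ty": 0.031,"tz": -0.04,"spin": 0,"jaw": 0},{"tx": 0.026,"ty": 0.031,"tz": -0.04,"spin": 0,"jaw": 0},{"tx": 0.026,"ty": 0.031,"tz": -0.04,"spin": 0,"jaw": 0},{"tx": 0.026,"ty": 0.031,"tz": -0.04,"spin": 0,"jaw": 0},{"tx": -0.024,"ty": 0.043,"tz": 0.01,"spin": 0,"jaw": 0},{"tx": -0.024,"ty": 0.043,"tz": 0.01,"spin": 0,"jaw": 0},{"tx": -0.024,"ty": 0.043,"tz": 0.01,"spin": 0,"jaw": 0},{"tx": -0.024,"ty": 0.043,"tz": 0.01,"spin": 0,"jaw": 0},{"tx": -0.024,"ty": 0.043,"tz": 0.01,"spin": 0,"jaw": 0},{"tx": -0.024,"ty": 0.043,"tz": 0.01,"spin": 0,"jaw": 0}]}}

```text
t: 5.2
tool_pos: [155.4, 399.1, 397.0]
ee_rot: [179.9, 25.4, 126.9]
ft_force: [0.3, 1.8, -0.4]
finger_gap: 0.011
```

```bash
python3 - <<'E'
from h import *
show()
rows([rk2w((-200,19,120)),rk2w((-172,19,26))])
E
```

```text
t 5.2 tcp [155.4 399.1 397. ] rk [-509.3 -167.7  227. ] rot [179.9  25.4 126.9] q [-108.    2.   22.   85.   17.  112.  -45.] F [ 0.3  1.8 -0.4]
 tool z in rack [ 0.428  0.007 -0.904]  tool x in rack [-0.904 -0.012 -0.428]
{"tx":-0.0337,"ty":0.0261,"tz":0.0329,"spin":0.0},
{"tx":-0.0337,"ty":0.0261,"tz":0.0329,"spin":0.0},
{"tx":-0.0337,"ty":0.0261,"tz":0.0329,"spin":0.0},
{"tx":-0.0337,"ty":0.0261,"tz":0.0329,"spin":0.0},
{"tx":-0.0337,"ty":0.0261,"tz":0.0329,"spin":0.0},
{"tx":-0.0337,"ty":0.0261,"tz":0.0329,"spin":0.0},
{"tx":-0.0337,"ty":0.0261,"tz":0.0329,"spin":0.0},
{"tx":0.0075,"ty":-0.0002,"tz":0.0485,"spin":0.0},
{"tx":0.0075,"ty":-0.0002,"tz":0.0485,"spin":0.0},
9 rows
```

Emit:
{"name": "carry_out", "arguments": {"series": [{"tx": -0.034,"ty": 0.026,"tz": 0.033,"spin": 0,"jaw": 0},{"tx": -0.034,"ty": 0.026,"tz": 0.033,"spin": 0,"jaw": 0},{"tx": -0.034,"ty": 0.026,"tz": 0.033,"spin": 0,"jaw": 0},{"tx": -0.034,"ty": 0.026,"tz": 0.033,"spin": 0,"jaw": 0},{"tx": -0.034,"ty": 0.026,"tz": 0.033,"spin": 0,"jaw": 0},{"tx": -0.034,"ty": 0.026,"tz": 0.033,"spin": 0,"jaw": 0},{"tx": -0.034,"ty": 0.026,"tz": 0.033,"spin": 0,"jaw": 0},{"tx": 0,"ty": 0,"tz": 0,"spin": 0,"jaw": 0}]}}

```text
t: 6.2
tool_pos: [490.4, 252.7, 289.6]
ee_rot: [-180.0, 25.5, 126.4]
ft_force: [-0.5, 0.3, 0.3]
finger_gap: 0.004
```

```bash
python3 - <<'E'
from h import *
show()
rows([rk2w((-172,18,26))])
s=snapshot("side"); crop(s,"s3",100,60,400,290,2.6)
E
```

```text
t 6.2 tcp [490.4 252.7 289.6] rk [-193.7   16.7  119.6] rot [-180.    25.5  126.4] q [-87.   5.  43.  95.  22.  85. -10.] F [-0.5  0.3  0.3]
 tool z in rack [ 0.43   0.002 -0.903]  tool x in rack [-0.903 -0.005 -0.43 ]
{"tx":0.0103,"ty":0.0006,"tz":0.0469,"spin":0.0},
{"tx":0.0103,"ty":0.0006,"tz":0.0469,"spin":0.0},
2 rows
```

View pics/s3.png

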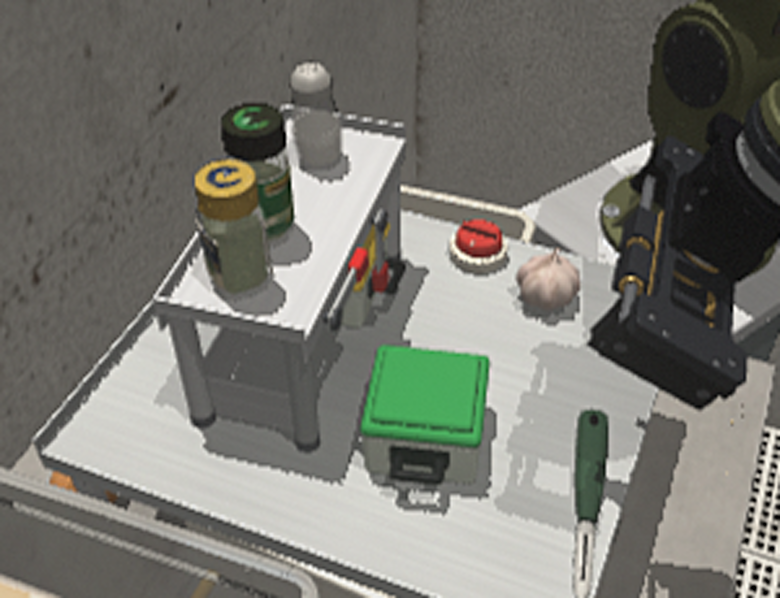

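```bash
python3 - <<'E'
from h import *
t=snapshot("top"); s=snapshot("side")
st=show(); 
for S,n in ((t,"t"),(s,"s")):
    R=rot(st["ee_rot"]); p=st["tool_pos"]
    im=S["frame"][:,:,::-1].copy(); im=cv2.resize(im,None,fx=1.5,fy=1.5,interpolation=cv2.INTER_CUBIC)
    im=cv2.convertScaleAbs(im,alpha=1.6)
    for k,c in((8,(0,0,255)),(-62,(0,255,255))):
        u=proj(S,p+R[:,2]*k); print(n,k,u); cv2.circle(im,tuple(int(v*1.5) for v in u),4,c,-1)
    cv2.imwrite(f"pics/{n}4.png",im)
E
```

```text
t 6.35 tcp [487.2 258.4 290.1] rk [-200.1   17.5  120.1] rot [180.   25.3 126.9] q [-87.   5.  42.  95.  22.  85. -10.] F [0.2 0.8 0.1]
 tool z in rack [ 0.427  0.007 -0.904]  tool x in rack [-0.904 -0.013 -0.427]
t 8 [183.06052104 209.42510527]
t -62 [163.86938505 217.03655099]
s 8 [326.44308984 200.22832147]
s -62 [348.55285615 178.93409577]
```

View pics/t4.png

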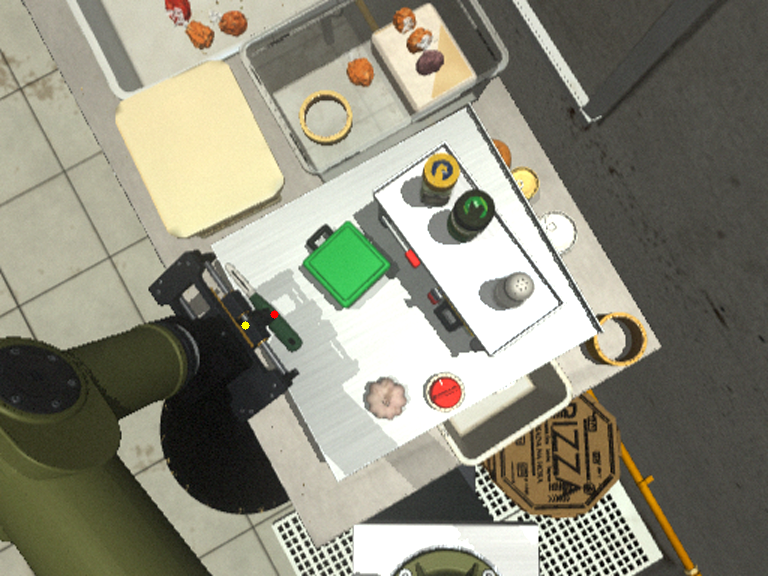

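View pics/s4.png

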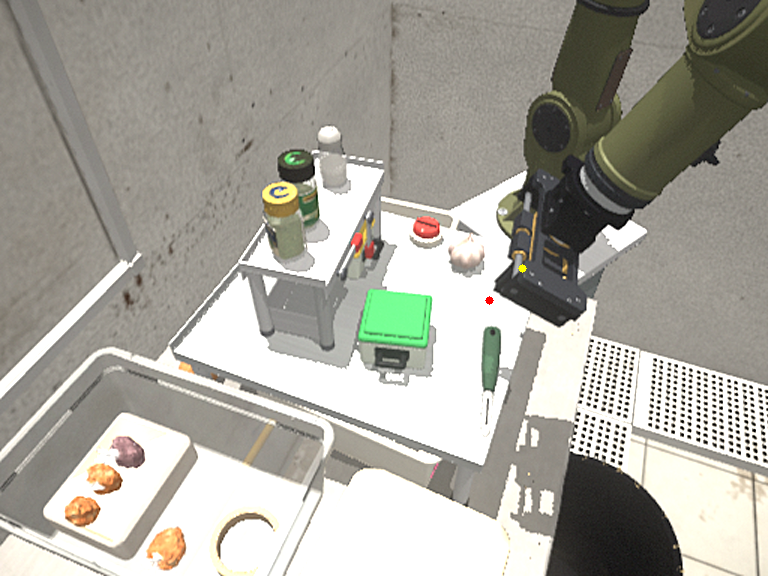

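Emit:
{"name": "carry_out", "arguments": {"series": [{"tx": 0.0065,"ty": 0,"tz": 0.049,"spin": 0,"jaw": 0},{"tx": 0.0065,"ty": 0,"tz": 0.049,"spin": 0,"jaw": 0},{"tx": 0,"ty": 0,"tz": 0,"spin": 0,"jaw": 0}]}}

```text
t: 6.72
tool_pos: [503.8, 232.7, 193.8]
ee_rot: [-179.7, 25.4, 127.1]
ft_force: [0.0, 0.2, 0.6]
finger_gap: 0.009
```

```bash
python3 - <<'E'
from h import *
show()
rows([rk2w((-138,18,24)),rk2w((-96,14,24))])
E
```

```text
t 6.72 tcp [503.8 232.7 193.8] rk [-169.6   15.7   23.8] rot [-179.7   25.4  127.1] q [-85.   9.  44. 103.  20.  74. -10.] F [0.  0.2 0.6]
 tool z in rack [ 0.429  0.002 -0.903]  tool x in rack [-0.903 -0.015 -0.429]
{"tx":-0.0286,"ty":0.0019,"tz":0.0134,"spin":0.0},
{"tx":-0.0379,"ty":-0.0046,"tz":0.0180,"spin":0.0},
2 rows
```

Emit:
{"name": "carry_out", "arguments": {"series": [{"tx": -0.009,"ty": 0.0005,"tz": 0.0043,"spin": 0,"jaw": 0},{"tx": -0.009,"ty": 0.0005,"tz": 0.0043,"spin": 0,"jaw": 0},{"tx": -0.009,"ty": 0.0005,"tz": 0.0043,"spin": 0,"jaw": 0},{"tx": -0.0054,"ty": 0,"tz": 0.0026,"spin": 0,"jaw": 0},{"tx": -0.0054,"ty": 0,"tz": 0.0026,"spin": 0,"jaw": 0},{"tx": -0.0054,"ty": 0,"tz": 0.0026,"spin": 0,"jaw": 0},{"tx": -0.0054,"ty": 0,"tz": 0.0026,"spin": 0,"jaw": 0},{"tx": -0.0054,"ty": 0,"tz": 0.0026,"spin": 0,"jaw": 0}]}}

```text
t: 7.72
tool_pos: [543.4, 187.4, 195.9]
ee_rot: [179.9, 25.3, 126.9]
ft_force: [-2.0, 2.2, 0.8]
finger_gap: 0.002
```

```bash
cat >> h.py <<'E'
def pose(name=None):
    t=snapshot("top"); rect,p=bin_top(t)
    c=w2rk((rect[0][0],rect[0][1],170)); a=(rect[2]-YAW)%90
    print("bin rk",np.round(c[:2],1),"size",np.round(rect[1],1),"psi=",round(a-90,1),"or",round(a,1))
    if name: crop(t,name,190,90,350,240,5)
    return t
E
python3 - <<'E'
from h import *
show(); pose("t5")
E
```

```text
t 7.72 tcp [543.4 187.4 195.9] rk [-109.6   21.1   25.9] rot [179.9  25.3 126.9] q [-80.   9.  46. 103.  20.  71.  -4.] F [-2.   2.2  0.8]
 tool z in rack [ 0.427  0.008 -0.904]  tool x in rack [-0.904 -0.013 -0.427]
bin rk [-63.1  25.1] size [89.8 88.7] psi= -83.1 or 6.9
```

View pics/t5.png

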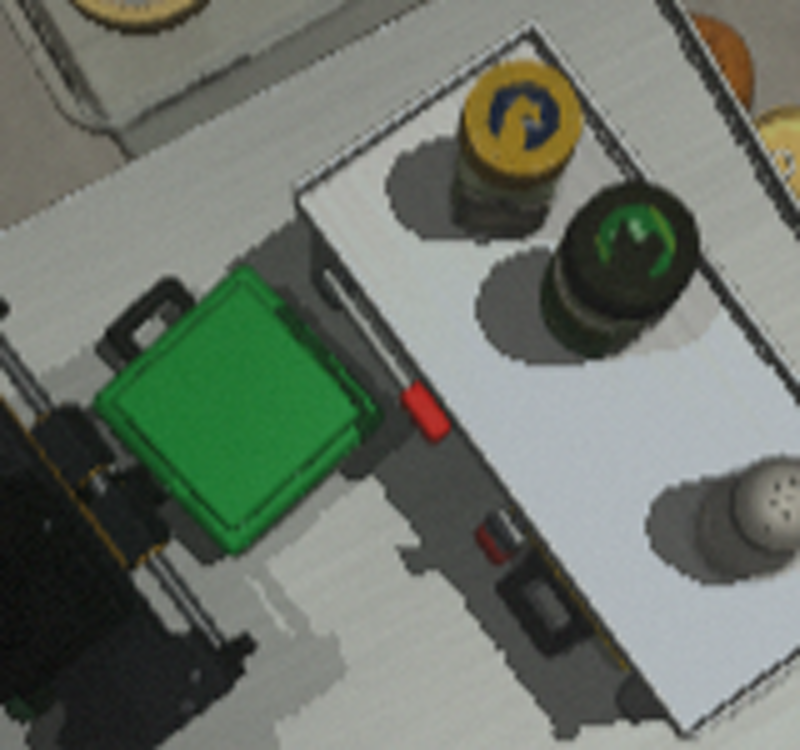

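Emit:
{"name": "carry_out", "arguments": {"series": [{"tx": 0.0054,"ty": -0.006,"tz": -0.0026,"spin": 0,"jaw": 0},{"tx": 0,"ty": -0.008,"tz": 0.001,"spin": 0,"jaw": 0},{"tx": -0.0054,"ty": 0,"tz": 0.0026,"spin": 0,"jaw": 0},{"tx": -0.0054,"ty": 0,"tz": 0.0026,"spin": 0,"jaw": 0},{"tx": -0.0054,"ty": 0,"tz": 0.0026,"spin": 0,"jaw": 0},{"tx": -0.0054,"ty": 0,"tz": 0.0026,"spin": 0,"jaw": 0},{"tx": -0.0054,"ty": 0,"tz": 0.0026,"spin": 0,"jaw": 0},{"tx": -0.0054,"ty": 0,"tz": 0.0026,"spin": 0,"jaw": 0}]}}

```text
t: 8.78
tool_pos: [547.7, 158.0, 194.1]
ee_rot: [180.0, 24.9, 127.0]
ft_force: [-20.5, 12.8, 12.7]
finger_gap: 0.001
```

```bash
python3 - <<'E'
from h import *
show(); pose("t6")
E
```

```text
t 8.78 tcp [547.7 158.  194.1] rk [-83.4   7.2  24.1] rot [180.   24.9 127. ] q [-79.   7.  47. 105.  21.  70.  -2.] F [-20.5  12.8  12.7]
 tool z in rack [ 0.422  0.007 -0.907]  tool x in rack [-0.907 -0.015 -0.422]
bin rk [-46.2  26.5] size [88.9 78.4] psi= -80.2 or 9.8
```

```bash
python3 - <<'E'
from h import *
s=snapshot("side"); crop(s,"s7",150,80,350,260,4)
E
```

```text
(no output)
```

View pics/s7.png

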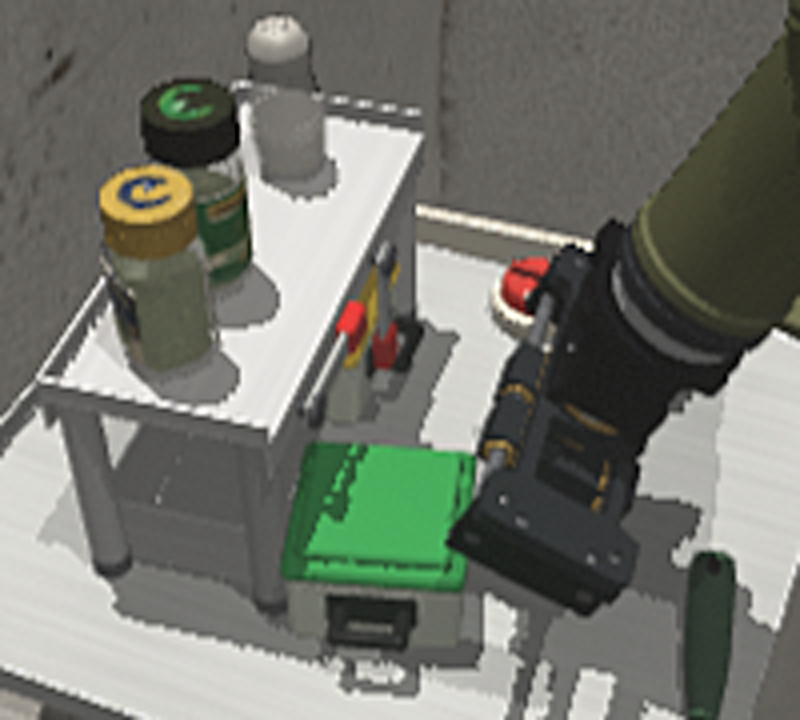

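View pics/t6.png

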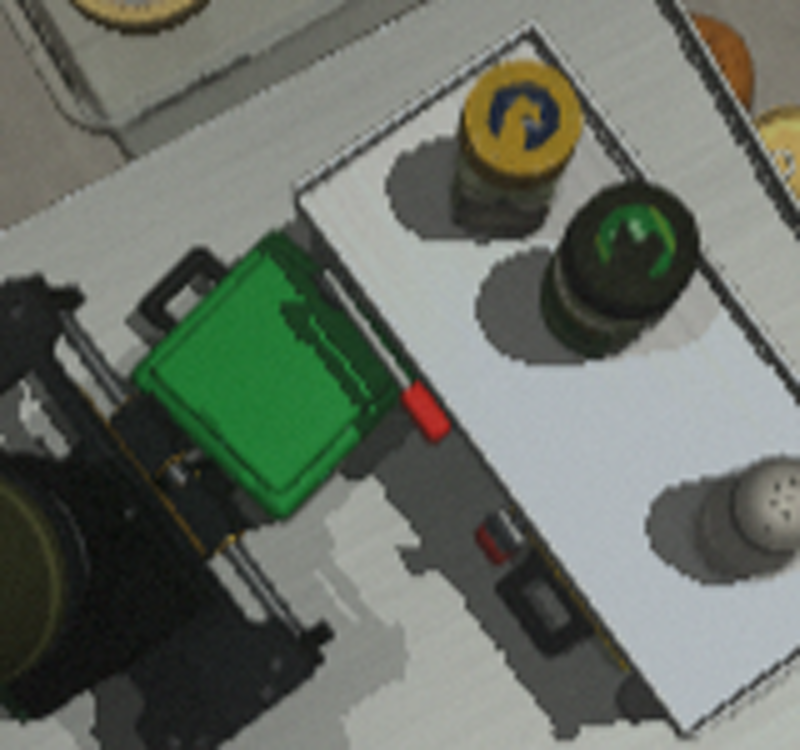

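```bash
python3 - <<'E'
from h import *
st=show(); print(st["wrist_torque"], RK.T@st["ft_force"], RK.T@st["wrist_torque"])
t=pose()
# lid corners by polygon approx in side & top
c=biggest(green(t)); h=cv2.convexHull(c); print(cv2.approxPolyDP(h,4,True).reshape(-1,2))
for q in cv2.approxPolyDP(h,4,True).reshape(-1,2): print(w2rk(onz(t,q,235)).round(1))
E
```

```text
t 8.88 tcp [547.5 158.2 194.3] rk [-83.7   7.2  24.3] rot [-180.    24.9  127.1] q [-79.   7.  47. 105.  21.  70.  -2.] F [-13.6   8.4   8.4]
 tool z in rack [ 0.422  0.007 -0.907]  tool x in rack [-0.907 -0.015 -0.422]
[ 1.41179859  2.60172501 -0.59745739] [-14.79507307  -6.00628479   8.39532778] [-1.27034091  2.67364588 -0.59745739]
bin rk [-46.2  26.5] size [88.8 78.4] psi= -80.2 or 9.8
[[241 140]
 [264 169]
 [247 192]
 [217 166]]
[-17.8  75.   65. ]
[-14.2  -4.   65. ]
[-71.6 -22.9  65. ]
[-91.3  58.7  65. ]
```

Emit:
{"name": "carry_out", "arguments": {"series": [{"tx": 0.005,"ty": -0.004,"tz": -0.022,"spin": 0,"jaw": 0},{"tx": 0,"ty": 0,"tz": 0,"spin": 0,"jaw": 0}]}}

```text
t: 9.18
tool_pos: [539.7, 163.7, 213.5]
ee_rot: [179.7, 25.3, 126.9]
ft_force: [-0.0, 0.4, -0.2]
finger_gap: 0.001
```

```bash
python3 - <<'E'
from h import *
show(); t=pose(); s=snapshot("side"); crop(s,"s8",200,110,350,260,5)
c=biggest(green(t)); h=cv2.convexHull(c)
for q in cv2.approxPolyDP(h,4,True).reshape(-1,2): print(w2rk(onz(t,q,235)).round(1))
E
```

```text
t 9.18 tcp [539.7 163.7 213.5] rk [-92.7   4.1  43.5] rot [179.7  25.3 126.9] q [-81.   5.  47. 104.  23.  72.  -4.] F [-0.   0.4 -0.2]
 tool z in rack [ 0.428  0.01  -0.904]  tool x in rack [-0.904 -0.013 -0.428]
bin rk [-46.1  26.5] size [88.9 78.3] psi= -80.2 or 9.8
[-19.5  76.2  65. ]
[-12.5  -5.2  65. ]
[-74.6 -23.5  65. ]
[-91.3  58.7  65. ]
```

View pics/s8.png

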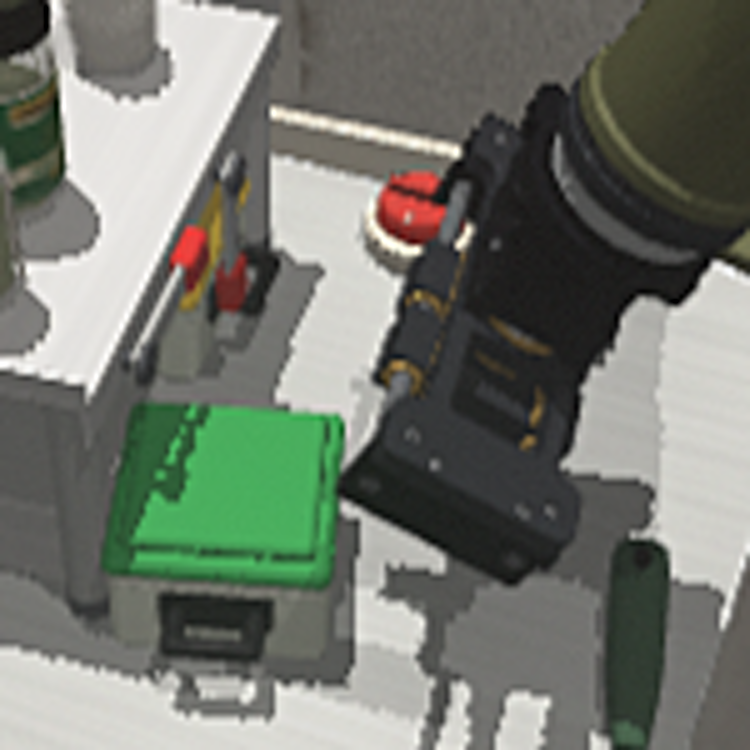

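Emit:
{"name": "carry_out", "arguments": {"series": [{"tx": -0.0054,"ty": 0,"tz": 0.0026,"spin": 0,"jaw": 0},{"tx": -0.0054,"ty": 0,"tz": 0.0026,"spin": 0,"jaw": 0},{"tx": -0.0054,"ty": 0,"tz": 0.0026,"spin": 0,"jaw": 0},{"tx": -0.0054,"ty": 0,"tz": 0.0026,"spin": 0,"jaw": 0}]}}

```text
t: 9.78
tool_pos: [545.4, 153.8, 210.7]
ee_rot: [-179.8, 24.4, 127.3]
ft_force: [-40.6, 23.3, 27.9]
finger_gap: 0.001
```

```bash
sed -i 's/(55,150,60)/(50,120,22)/' h.py; cat >> h.py <<'E'
def hullc(S,zt=235):
    c=biggest(green(S)); h=cv2.convexHull(c)
    for q in cv2.approxPolyDP(h,3,True).reshape(-1,2): print("  corner",q,w2rk(onz(S,q,zt)).round(1))
E
python3 - <<'E'
from h import *
show(); t=pose("t9"); hullc(t); s=snapshot("side");print("side"); hullc(s)
E
```

```text
t 9.78 tcp [545.4 153.8 210.7] rk [-81.3   2.9  40.7] rot [-179.8   24.4  127.3] q [-79.   5.  47. 104.  21.  72.  -1.] F [-40.6  23.3  27.9]
 tool z in rack [ 0.412  0.005 -0.911]  tool x in rack [-0.911 -0.02  -0.412]
bin rk [-41.6  26.6] size [90.4 87.4] psi= -80.2 or 9.8
  corner [244 137] [-8.8 76.6 65. ]
  corner [268 167] [-4.8 -5.4 65. ]
  corner [247 193] [-72.9 -24.7  65. ]
  corner [217 166] [-91.3  58.7  65. ]
side
  corner [227 191] [ 7.   3.2 65. ]
  corner [267 193] [-74.6 -14.2  65. ]
  corner [265 225] [-92.4  69.   65. ]
  corner [221 223] [-9.6 87.5 65. ]
```

View pics/t9.png

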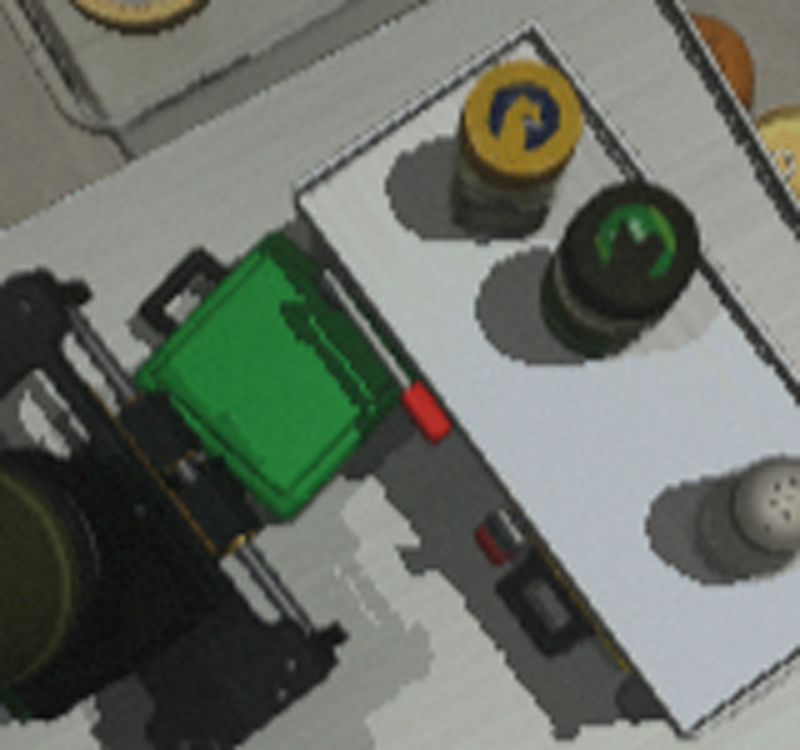

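Emit:
{"name": "carry_out", "arguments": {"series": [{"tx": 0.018,"ty": 0,"tz": -0.0086,"spin": 0,"jaw": 0},{"tx": 0,"ty": 0,"tz": 0,"spin": 0,"jaw": 0}]}}

```text
t: 10.12
tool_pos: [541.1, 160.6, 212.1]
ee_rot: [179.9, 25.3, 127.0]
ft_force: [0.4, -1.2, -0.8]
finger_gap: 0.004
```

```bash
cat >> h.py <<'E'
def drawtool(S,st,name,box,k,pts):
    x0,y0,x1,y1=box
    im=cv2.convertScaleAbs(cv2.resize(S["frame"][y0:y1,x0:x1,::-1],None,fx=k,fy=k,interpolation=cv2.INTER_CUBIC),alpha=1.8,beta=10)
    R=rot(st["ee_rot"])
    for poly,c in pts:
        q=np.array([(proj(S,st["tool_pos"]+R@np.array(p,float))-[x0,y0]+.5)*k for p in poly])
        cv2.polylines(im,[np.round(q).astype(np.int32)],False,c,1)
    cv2.imwrite(f"pics/{name}.png",im)
def box3(x0,x1,y0,y1,z0,z1):
    b=lambda z:[(x0,y0,z),(x1,y0,z),(x1,y1,z),(x0,y1,z),(x0,y0,z)]
    return [b(z0),b(z1)]
E
python3 - <<'E'
from h import *
st=show(); t=pose(); s=snapshot("side")
P=[(p,(0,0,255)) for p in box3(-9.5,9.5,-15,15,8,-62)]+[(p,(0,255,255)) for p in box3(-37.5,37.5,-95,95,-62,-62)]
drawtool(t,st,"t10",(170,120,300,240),6,P); drawtool(s,st,"s10",(220,90,350,240),5,P)
E
```

```text
t 10.12 tcp [541.1 160.6 212.1] rk [-89.3   3.3  42.1] rot [179.9  25.3 127. ] q [-81.   5.  47. 104.  23.  72.  -4.] F [ 0.4 -1.2 -0.8]
 tool z in rack [ 0.428  0.008 -0.904]  tool x in rack [-0.904 -0.015 -0.428]
bin rk [-42.   26.4] size [90.2 88.8] psi= -79.8 or 10.2
```

View pics/t10.png

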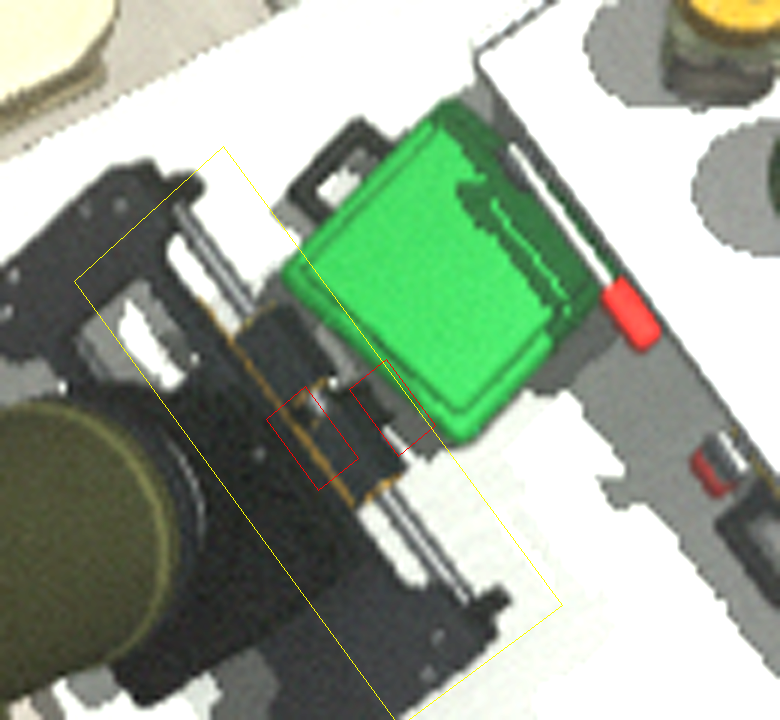

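View pics/s10.png

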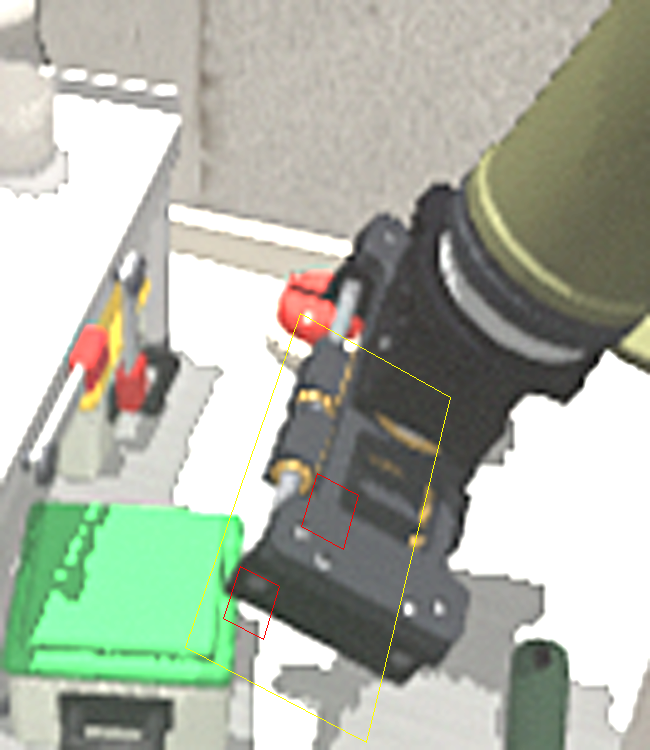

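```bash
python3 - <<'E'
from h import *
rows([rk2w((-150,3,120)),rk2w((-200,-30,190))])
E
```

```text
{"tx":0.0118,"ty":0.0006,"tz":-0.0486,"spin":0.0},
{"tx":0.0118,"ty":0.0006,"tz":-0.0486,"spin":0.0},
{"tx":0.0078,"ty":-0.0161,"tz":-0.0424,"spin":0.0},
{"tx":0.0078,"ty":-0.0161,"tz":-0.0424,"spin":0.0},
4 rows
```

Emit:
{"name": "carry_out", "arguments": {"series": [{"tx": 0.012,"ty": 0,"tz": -0.048,"spin": 0,"jaw": 0},{"tx": 0.012,"ty": 0,"tz": -0.048,"spin": 0,"jaw": 0},{"tx": 0.008,"ty": -0.016,"tz": -0.042,"spin": 0,"jaw": 0},{"tx": 0.008,"ty": -0.016,"tz": -0.042,"spin": 0,"jaw": 0},{"tx": 0,"ty": 0,"tz": 0,"spin": 0,"jaw": 0.03},{"tx": 0,"ty": 0,"tz": 0,"spin": 0,"jaw": 0.03}]}}

```text
t: 10.98
tool_pos: [448.4, 229.4, 357.3]
ee_rot: [179.9, 25.4, 126.8]
ft_force: [0.3, -0.7, 0.3]
finger_gap: 0.148
```

```bash
python3 - <<'E'
from h import *
st=show(); t=pose(); hullc(t); s=snapshot("side")
g=st["finger_gap"]*87; print(g)
P=[(p,(0,0,255)) for sg in(-1,1) for p in box3(-9.5,9.5,sg*g/2,sg*(g/2+15),8,-62)]+[(p,(0,255,255)) for p in box3(-37.5,37.5,-95,95,-62,-62)]
drawtool(t,st,"t11",(110,120,290,260),4.4,P); drawtool(s,st,"s11",(270,50,420,200),5,P)
E
```

```text
t 10.97 tcp [448.4 229.4 357.3] rk [-199.6  -31.   187.3] rot [179.9  25.4 126.8] q [-90.  -3.  40.  94.  27.  95. -13.] F [ 0.3 -0.7  0.3]
 tool z in rack [ 0.428  0.006 -0.904]  tool x in rack [-0.904 -0.011 -0.428]
bin rk [-41.6  26.6] size [90.4 87.4] psi= -80.2 or 9.8
  corner [244 137] [-8.8 76.6 65. ]
  corner [268 167] [-4.8 -5.4 65. ]
  corner [247 193] [-72.9 -24.7  65. ]
  corner [217 166] [-91.3  58.7  65. ]
12.901150330799645
```

View pics/t11.png

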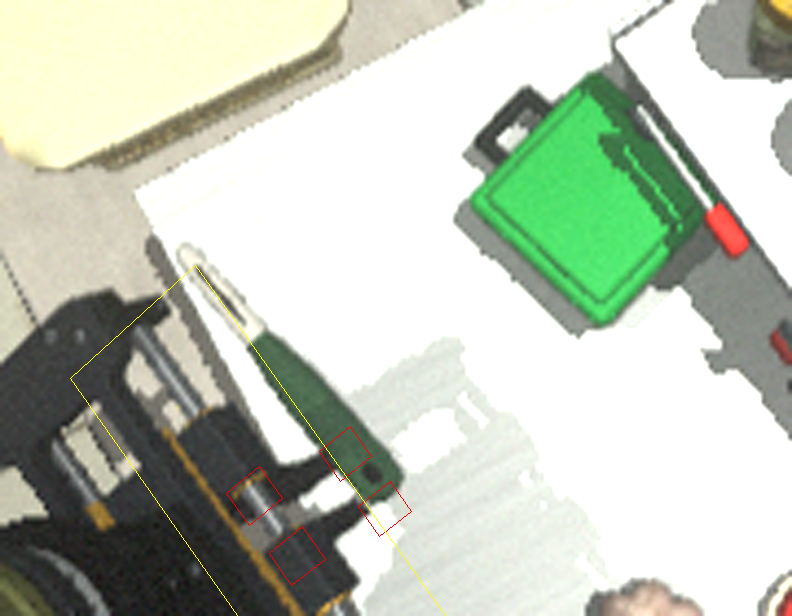

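View pics/s11.png

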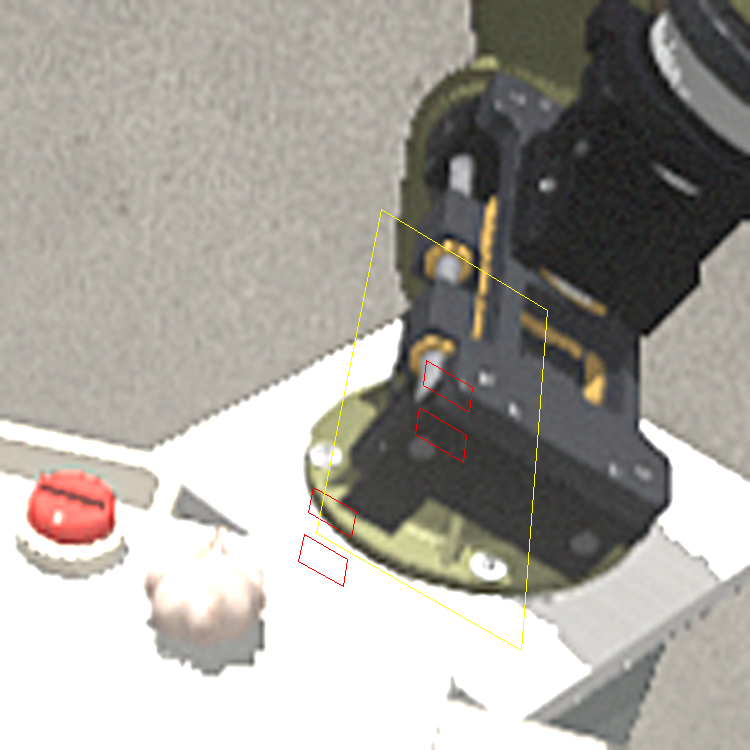

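```bash
python3 - <<'E'
from h import *
import pickle
t,s=pickle.load(open("s0.pkl","rb"))
rect,p=bin_top(t); print(rect, w2rk((*rect[0],170)))
B=cv2.boxPoints(((rect[0]),(92,92),rect[2]))
k=5
for S,n,(x0,y0,x1,y1) in ((s,"s12",(150,110,310,250)),(t,"t12",(190,100,350,240))):
    im=cv2.resize(S["frame"][y0:y1,x0:x1,::-1],None,fx=k,fy=k,interpolation=cv2.INTER_CUBIC)
    for z,c in((235,(0,0,255)),(170,(255,0,255))):
        q=np.array([(proj(S,(*b,z))-[x0,y0]+.5)*k for b in B]); cv2.polylines(im,[np.round(q).astype(np.int32)],True,c,1)
    for x,y,z,c in [(12,59,0,(0,255,255)),(12,59,113,(0,255,255)),(0,72,135,(255,255,0)),(0,-190,135,(255,255,0)),(0,-190,113,(255,255,0)),(0,72,113,(255,255,0)),(-11,-118,32,(0,255,0)),(-7,-28,124,(255,0,0)),(-7,34,124,(255,0,0)),(99,59,0,(0,255,255))]:
        q=(proj(S,rk2w((x,y,z)))-[x0,y0]+.5)*k; cv2.circle(im,tuple(np.round(q).astype(int)),3,c,-1)
    cv2.imwrite(f"pics/{n}.png",im)
E
```

```text
((564.6592407226562, 165.4522705078125), (90.0973129272461, 89.64552307128906), 44.541255950927734) [-79.39331429  25.29424279   0.        ]
```

View pics/s12.png

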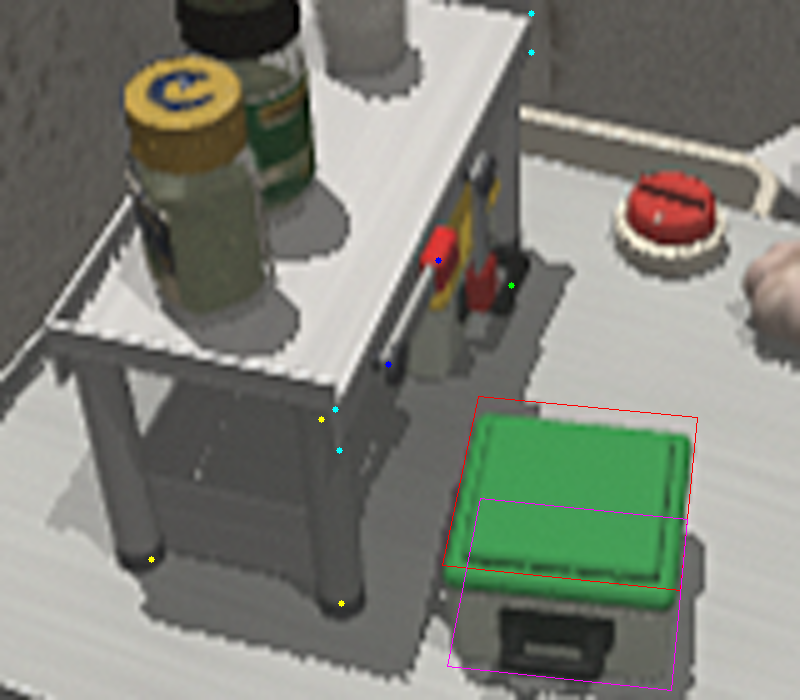

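View pics/t12.png

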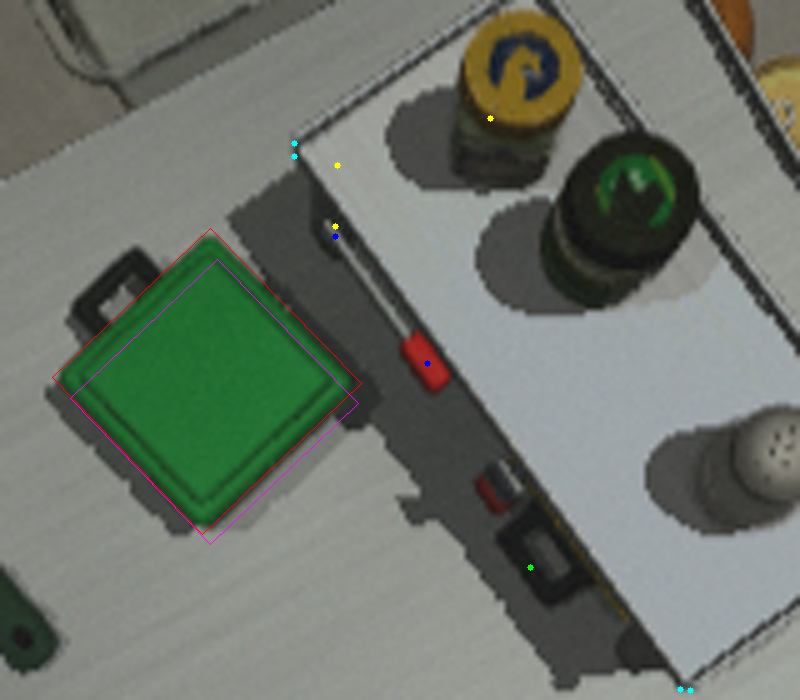

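```bash
python3 - <<'E'
from h import *
show()
rows([rk2w((-112,-28,60)),rk2w((-108,-28,36))])
L=np.array([12,59.]);P=np.array([-75,-13.])-L
for a in range(0,45,5):
    c,s=np.cos(np.radians(a)),np.sin(np.radians(a)); q=L+np.array([c*P[0]-s*P[1],s*P[0]+c*P[1]]); print(a,q.round(1))
E
```

```text
t 11.07 tcp [448.2 229.2 356.9] rk [-199.5  -31.3  186.9] rot [-180.    25.4  126.8] q [-90.  -3.  40.  94.  27.  95. -13.] F [ 0.3  1.  -0.1]
 tool z in rack [ 0.429  0.005 -0.903]  tool x in rack [-0.903 -0.011 -0.429]
{"tx":-0.0082,"ty":0.0008,"tz":0.0507,"spin":0.0},
{"tx":-0.0082,"ty":0.0008,"tz":0.0507,"spin":0.0},
{"tx":-0.0082,"ty":0.0008,"tz":0.0507,"spin":0.0},
{"tx":0.0067,"ty":-0.0000,"tz":0.0234,"spin":0.0},
4 rows
0 [-75. -13.]
5 [-68.4 -20.3]
10 [-61.2 -27. ]
15 [-53.4 -33.1]
20 [-45.1 -38.4]
25 [-36.4 -43. ]
30 [-27.3 -46.9]
35 [-18.  -49.9]
40 [ -8.4 -52.1]
```

Emit:
{"name": "carry_out", "arguments": {"series": [{"tx": -0.008,"ty": 0.001,"tz": 0.051,"spin": 0,"jaw": 0},{"tx": -0.008,"ty": 0.001,"tz": 0.051,"spin": 0,"jaw": 0},{"tx": -0.008,"ty": 0.001,"tz": 0.051,"spin": 0,"jaw": 0},{"tx": 0.0067,"ty": 0,"tz": 0.023,"spin": 0,"jaw": 0},{"tx": -0.011,"ty": 0,"tz": 0.005,"spin": 0,"jaw": 0},{"tx": -0.011,"ty": 0,"tz": 0.005,"spin": 0,"jaw": 0},{"tx": 0,"ty": 0,"tz": 0,"spin": 0,"jaw": 0}]}}

```text
t: 11.95
tool_pos: [520.4, 139.8, 207.9]
ee_rot: [179.8, 25.3, 126.7]
ft_force: [-0.4, 0.7, -0.1]
finger_gap: 0.004
```

```bash
python3 - <<'E'
from h import *
show(); t=pose("t13")
E
```

```text
t 11.95 tcp [520.4 139.8 207.9] rk [-84.7 -25.6  37.9] rot [179.8  25.3 126.7] q [-83.   0.  48. 108.  26.  73.  -7.] F [-0.4  0.7 -0.1]
 tool z in rack [ 0.428  0.008 -0.904]  tool x in rack [-0.904 -0.009 -0.428]
bin rk [-41.6  26.6] size [90.4 87.5] psi= -80.2 or 9.8
```

View pics/t13.png

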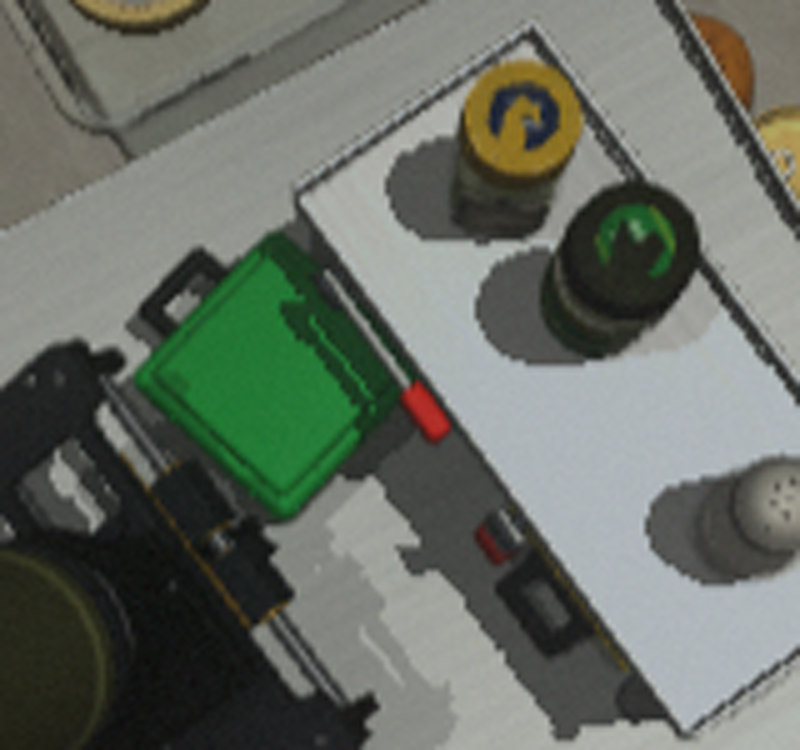

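Emit:
{"name": "carry_out", "arguments": {"series": [{"tx": -0.006,"ty": 0,"tz": 0.0029,"spin": 0,"jaw": 0},{"tx": -0.0065,"ty": -0.006,"tz": 0.0031,"spin": 0,"jaw": 0},{"tx": -0.0065,"ty": -0.0065,"tz": 0.0031,"spin": 0,"jaw": 0},{"tx": -0.007,"ty": -0.006,"tz": 0.0033,"spin": 0,"jaw": 0},{"tx": -0.0072,"ty": -0.0055,"tz": 0.0034,"spin": 0,"jaw": 0}]}}

```text
t: 12.62
tool_pos: [521.9, 96.2, 206.4]
ee_rot: [179.9, 25.3, 126.9]
ft_force: [0.7, 0.3, -0.2]
finger_gap: 0.006
```

```bash
python3 - <<'E'
from h import *
st=show(); print((RK.T@st["ft_force"]).round(1)); t=pose("t14"); hullc(t)
E
```

```text
t 12.62 tcp [521.9  96.2 206.4] rk [-48.6 -50.   36.4] rot [179.9  25.3 126.9] q [-82.  -4.  49. 111.  30.  72.  -5.] F [ 0.7  0.3 -0.2]
 tool z in rack [ 0.427  0.007 -0.904]  tool x in rack [-0.904 -0.012 -0.427]
[ 0.2  0.8 -0.2]
bin rk [-31.3  21.1] size [115.8  55.5] psi= -89.0 or 1.0
  corner [239 139] [-20.   79.2  65. ]
  corner [251 143] [-4.2 57.4 65. ]
  corner [266 163] [-3.3  4.  65. ]
  corner [269 172] [ -9.3 -15.3  65. ]
  corner [260 191] [-48.2 -37.   65. ]
  corner [230 158] [-59.1  56.8  65. ]
```

View pics/t14.png

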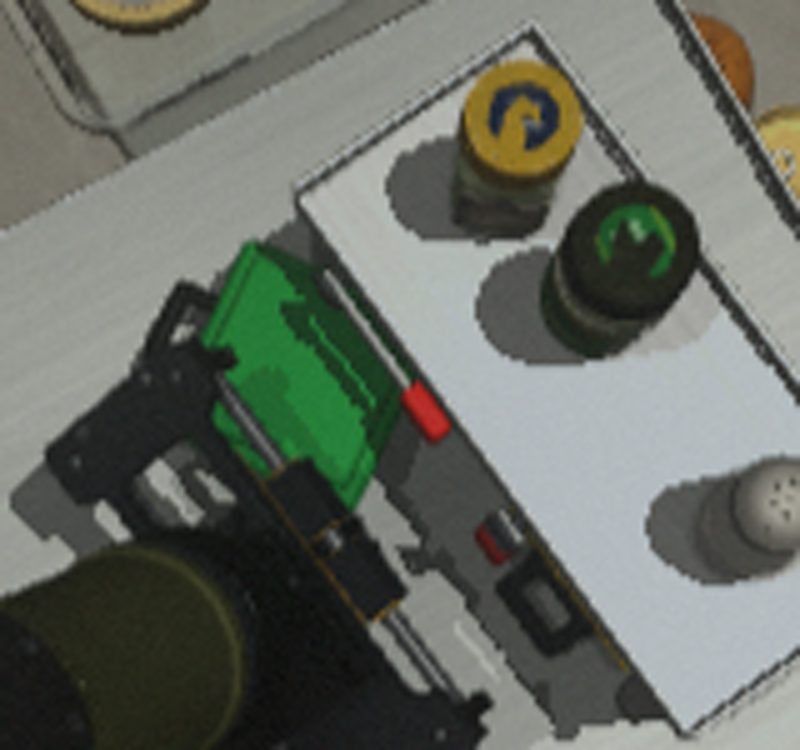

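Emit:
{"name": "carry_out", "arguments": {"series": [{"tx": 0.006,"ty": 0.006,"tz": -0.0029,"spin": 0,"jaw": 0},{"tx": 0.0,"ty": 0.008,"tz": 0.0,"spin": 0,"jaw": 0},{"tx": -0.0072,"ty": -0.002,"tz": 0.0034,"spin": 0,"jaw": 0},{"tx": -0.0072,"ty": -0.004,"tz": 0.0034,"spin": 0,"jaw": 0},{"tx": -0.0072,"ty": -0.004,"tz": 0.0034,"spin": 0,"jaw": 0}]}}

```text
t: 13.3
tool_pos: [535.8, 86.5, 206.4]
ee_rot: [179.9, 25.4, 127.0]
ft_force: [-0.7, -0.1, -0.2]
finger_gap: 0.006
```

```bash
python3 - <<'E'
from h import *
st=show(); print((RK.T@st["ft_force"]).round(1)); t=pose("t15"); s=snapshot("side"); crop(s,"s15",190,110,340,250,5)
E
```

```text
t 13.3 tcp [535.8  86.5 206.4] rk [-32.6 -44.5  36.4] rot [179.9  25.4 127. ] q [-81.  -2.  50. 110.  29.  71.  -3.] F [-0.7 -0.1 -0.2]
 tool z in rack [ 0.428  0.008 -0.904]  tool x in rack [-0.903 -0.014 -0.429]
[-0.3 -0.7 -0.2]
bin rk [-22.7  29.6] size [102.1  40.7] psi= -86.1 or 3.9
```

View pics/t15.png

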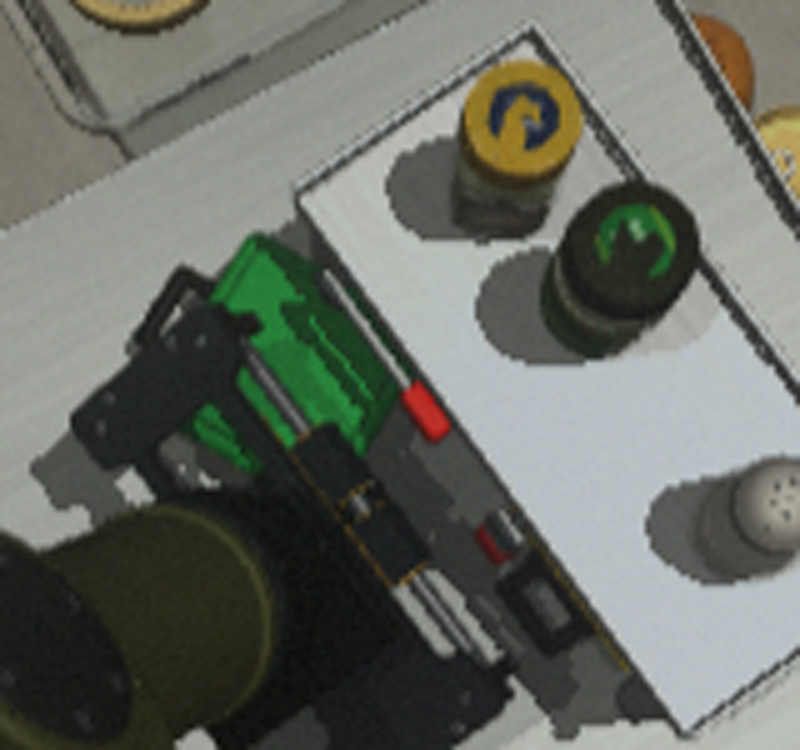

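View pics/s15.png

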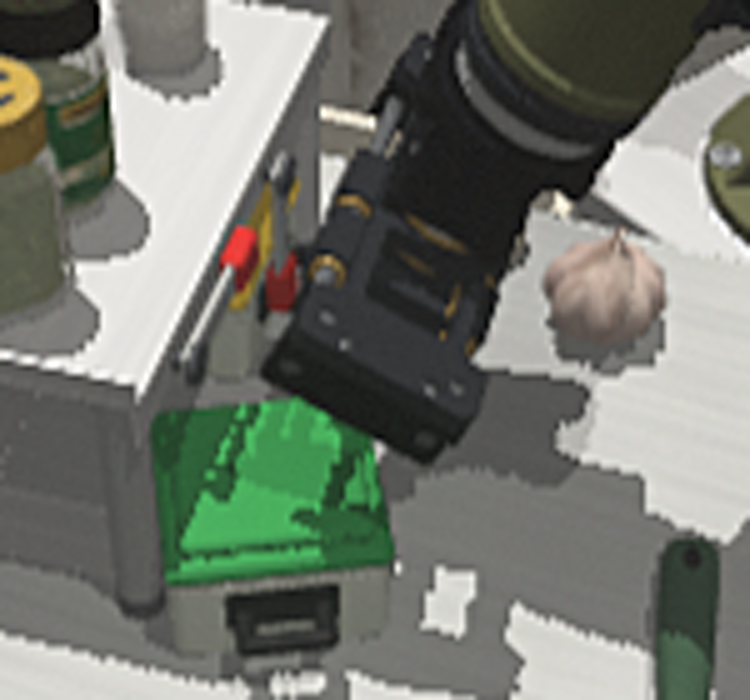

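```bash
python3 - <<'E'
from h import *
s=snapshot("side"); hullc(s); hullc(s,230)
E
```

```text
corner [263 197] [-69.6  -1.   65. ]
  corner [266 222] [-92.4  61.3  65. ]
  corner [223 225] [-14.9  91.1  65. ]
  corner [222 193] [15.1 11.6 65. ]
  corner [249 189] [-35.4 -15.   65. ]
  corner [263 197] [-68.5  -5.5  60. ]
  corner [266 222] [-91.4  57.3  60. ]
  corner [223 225] [-13.3  87.4  60. ]
  corner [222 193] [17.   7.1 60. ]
  corner [249 189] [-34.  -19.6  60. ]
```

Emit:
{"name": "carry_out", "arguments": {"series": [{"tx": 0.031,"ty": -0.003,"tz": -0.0147,"spin": 0,"jaw": 0},{"tx": 0.031,"ty": 0,"tz": -0.0147,"spin": 0,"jaw": 0},{"tx": 0,"ty": 0.03,"tz": 0.001,"spin": 0,"jaw": 0},{"tx": -0.009,"ty": 0.002,"tz": 0.0043,"spin": 0,"jaw": 0},{"tx": -0.0054,"ty": 0,"tz": 0.0026,"spin": 0,"jaw": 0},{"tx": -0.0045,"ty": 0,"tz": 0.0021,"spin": 0,"jaw": 0}]}}

```text
t: 14.2
tool_pos: [530.5, 139.7, 205.7]
ee_rot: [179.9, 25.3, 126.8]
ft_force: [-0.8, -0.4, -0.3]
finger_gap: 0.003
```

```bash
python3 - <<'E'
from h import *
st=show(); print((RK.T@st["ft_force"]).round(1)); t=pose("t16");hullc(t); s=snapshot("side");hullc(s); crop(s,"s16",190,110,340,250,5)
E
```

```text
t 14.2 tcp [530.5 139.7 205.7] rk [-78.7 -17.5  35.7] rot [179.9  25.3 126.8] q [-82.   2.  49. 107.  25.  72.  -5.] F [-0.8 -0.4 -0.3]
 tool z in rack [ 0.427  0.007 -0.904]  tool x in rack [-0.904 -0.011 -0.427]
[-0.1 -0.9 -0.3]
bin rk [-37.8  24.6] size [90.4 89.1] psi= -66.8 or 23.2
  corner [239 138] [-18.7  81.   65. ]
  corner [250 142] [-4.7 60.4 65. ]
  corner [268 167] [-4.8 -5.4 65. ]
  corner [254 192] [-59.7 -31.5  65. ]
  corner [220 170] [-91.   48.1  65. ]
  corner [262 191] [-63.1 -16.9  65. ]
  corner [266 222] [-92.4  61.3  65. ]
  corner [223 225] [-14.9  91.1  65. ]
  corner [221 202] [ 8.7 35.9 65. ]
  corner [228 192] [ 4.1  5.4 65. ]
```

View pics/t16.png

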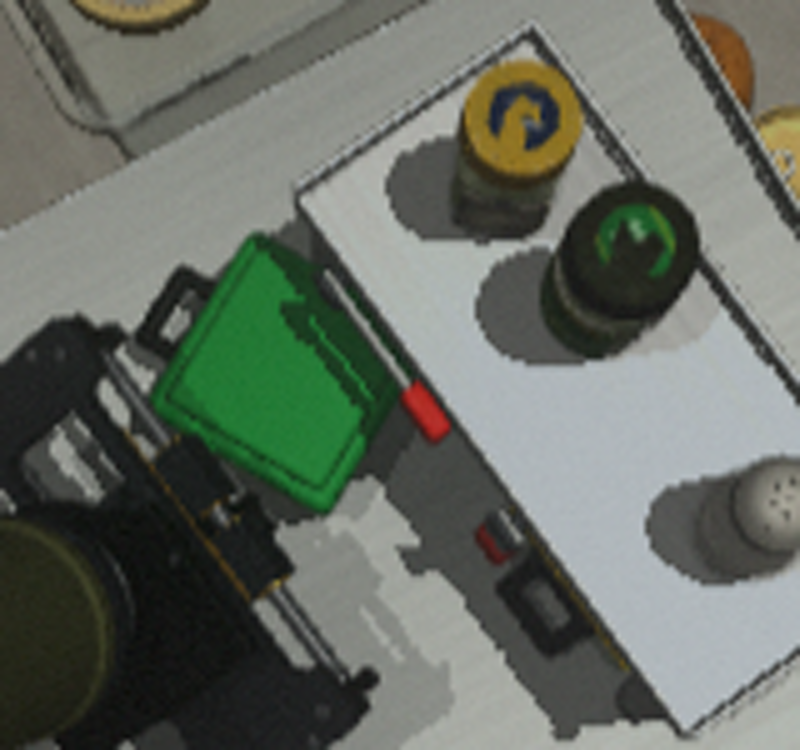

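Emit:
{"name": "carry_out", "arguments": {"series": [{"tx": -0.0054,"ty": 0,"tz": 0.0026,"spin": 0,"jaw": 0},{"tx": -0.0045,"ty": 0,"tz": 0.0021,"spin": 0,"jaw": 0},{"tx": -0.006,"ty": -0.0045,"tz": 0.0028,"spin": 0,"jaw": 0},{"tx": -0.006,"ty": -0.0055,"tz": 0.0028,"spin": 0,"jaw": 0},{"tx": -0.0065,"ty": -0.0055,"tz": 0.0031,"spin": 0,"jaw": 0},{"tx": -0.007,"ty": -0.005,"tz": 0.0033,"spin": 0,"jaw": 0}]}}

```text
t: 15.05
tool_pos: [534.1, 99.1, 205.2]
ee_rot: [-179.8, 25.0, 127.0]
ft_force: [-14.7, 4.9, 9.8]
finger_gap: 0.003
```

```bash
python3 - <<'E'
from h import *
st=show(); print((RK.T@st["ft_force"]).round(1)); t=pose("t17");hullc(t); s=snapshot("side");hullc(s); crop(s,"s17",190,110,340,250,5)
E
```

```text
t 15.05 tcp [534.1  99.1 205.2] rk [-43.8 -38.5  35.2] rot [-179.8   25.   127. ] q [-81.  -1.  50. 109.  27.  71.  -3.] F [-14.7   4.9   9.8]
 tool z in rack [ 0.423  0.004 -0.906]  tool x in rack [-0.906 -0.015 -0.423]
[-12.6  -9.    9.8]
bin rk [-28.5  12.8] size [122.1  49.2] psi= -89.0 or 1.0
  corner [239 142] [-23.7  73.9  65. ]
  corner [251 144] [-5.5 55.7 65. ]
  corner [274 178] [ -8.2 -31.7  65. ]
  corner [272 189] [-25.2 -48.2  65. ]
  corner [259 187] [-45. -29.  65.]
  corner [235 160] [-53.   47.2  65. ]
  corner [247 180] [-23.6 -39.6  65. ]
  corner [268 207] [-86.4  22.7  65. ]
  corner [229 223] [-24.4  83.3  65. ]
  corner [222 212] [-2.1 60.6 65. ]
  corner [221 194] [16.2 14.8 65. ]
```

View pics/t17.png

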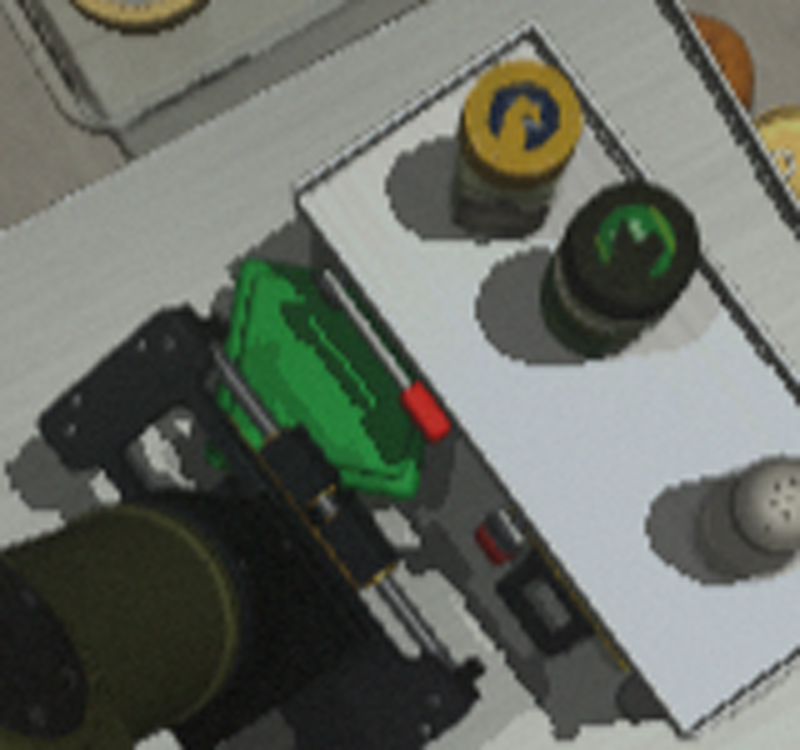

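View pics/s17.png

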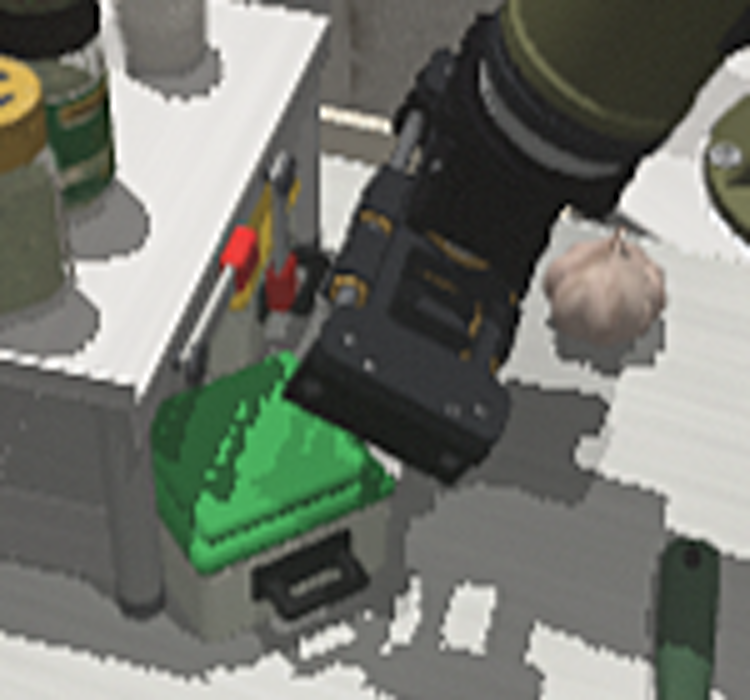

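Emit:
{"name": "carry_out", "arguments": {"series": [{"tx": -0.0068,"ty": -0.004,"tz": 0.0032,"spin": 0,"jaw": 0},{"tx": -0.0072,"ty": -0.0035,"tz": 0.0034,"spin": 0,"jaw": 0},{"tx": -0.0072,"ty": -0.003,"tz": 0.0034,"spin": 0,"jaw": 0}]}}

```text
t: 15.52
tool_pos: [540.0, 71.9, 205.2]
ee_rot: [-179.7, 25.1, 127.0]
ft_force: [-13.0, 1.2, 8.9]
finger_gap: 0.007
```

```bash
python3 - <<'E'
from h import *
st=show(); print((RK.T@st["ft_force"]).round(1)); t=pose("t18");hullc(t); s=snapshot("side");hullc(s); crop(s,"s18",190,110,340,250,5)
E
```

```text
t 15.53 tcp [540.   71.9 205.2] rk [-18.4 -49.8  35.2] rot [-179.7   25.1  127. ] q [-80.  -2.  51. 110.  29.  70.  -1.] F [-13.    1.2   8.9]
 tool z in rack [ 0.425  0.001 -0.905]  tool x in rack [-0.905 -0.014 -0.425]
[-8.7 -9.8  8.9]
bin rk [-15.2  18.2] size [95.8 22.9] psi= -86.0 or 4.0
  corner [239 147] [-30.   65.1  65. ]
  corner [251 146] [-8.  52.1 65. ]
  corner [268 166] [-3.6 -3.6 65. ]
  corner [271 179] [-14.6 -29.8  65. ]
  corner [262 199] [-69.1   5.   65. ]
  corner [236 220] [-35.1  72.5  65. ]
  corner [222 211] [-1.2 58.1 65. ]
  corner [221 194] [16.2 14.8 65. ]
  corner [225 185] [ 16.8 -12.3  65. ]
  corner [234 182] [  1.3 -26.1  65. ]
```

View pics/s18.png

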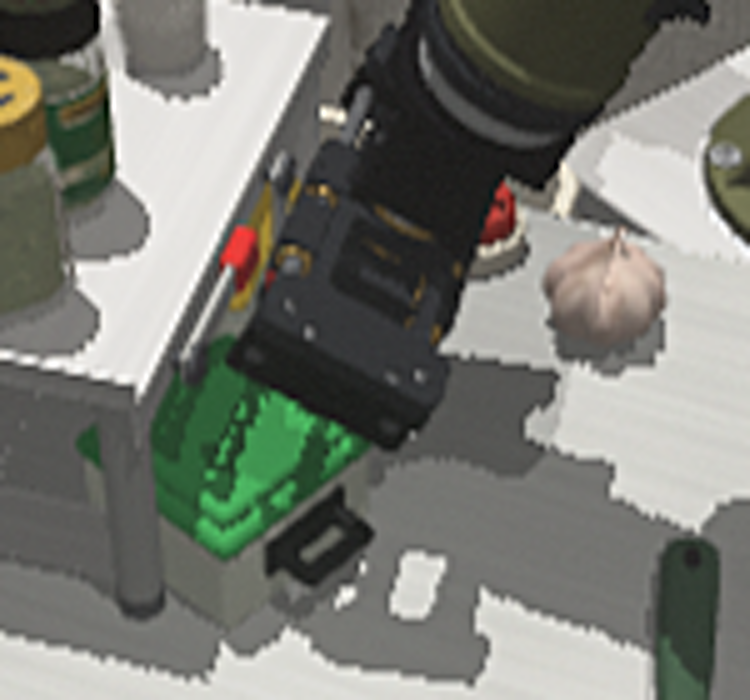

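View pics/t18.png

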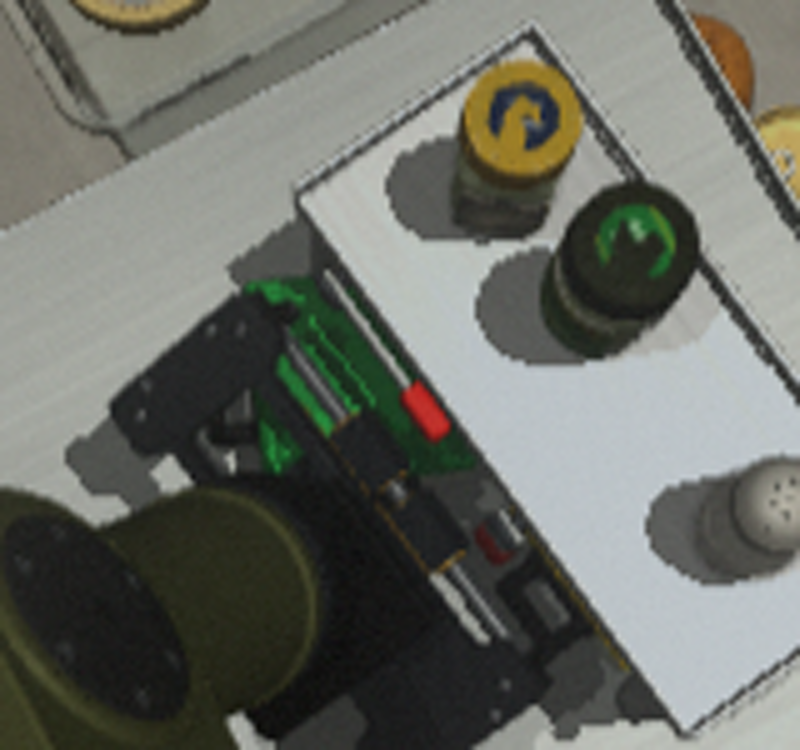

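```bash
python3 - <<'E'
from h import *
rows([rk2w((-50,-56,40)),rk2w((-100,-50,110)),rk2w((-74,88,100)),rk2w((-70,88,33))])
E
```

```text
{"tx":0.0283,"ty":-0.0053,"tz":-0.0185,"spin":0.0},
{"tx":0.0077,"ty":0.0031,"tz":-0.0423,"spin":0.0},
{"tx":0.0077,"ty":0.0031,"tz":-0.0423,"spin":0.0},
{"tx":-0.0070,"ty":0.0459,"tz":0.0067,"spin":0.0},
{"tx":-0.0070,"ty":0.0459,"tz":0.0067,"spin":0.0},
{"tx":-0.0070,"ty":0.0459,"tz":0.0067,"spin":0.0},
{"tx":0.0125,"ty":0.0001,"tz":0.0312,"spin":0.0},
{"tx":0.0125,"ty":0.0001,"tz":0.0312,"spin":0.0},
8 rows
```

Do it up to the hover, then look.

Emit:
{"name": "carry_out", "arguments": {"series": [{"tx": 0.028,"ty": -0.005,"tz": -0.018,"spin": 0,"jaw": 0},{"tx": 0.008,"ty": 0.003,"tz": -0.042,"spin": 0,"jaw": 0},{"tx": 0.008,"ty": 0.003,"tz": -0.042,"spin": 0,"jaw": 0},{"tx": -0.007,"ty": 0.046,"tz": 0.006,"spin": 0,"jaw": 0},{"tx": -0.007,"ty": 0.046,"tz": 0.006,"spin": 0,"jaw": 0},{"tx": -0.007,"ty": 0.046,"tz": 0.006,"spin": 0,"jaw": 0},{"tx": 0,"ty": 0,"tz": 0,"spin": 0,"jaw": 0}]}}

```text
t: 16.5
tool_pos: [621.6, 202.2, 269.8]
ee_rot: [-179.8, 25.6, 127.0]
ft_force: [-1.2, 0.4, -0.5]
finger_gap: 0.002
```

```bash
python3 - <<'E'
from h import *
st=show(); t=pose("t19");hullc(t); s=snapshot("side");hullc(s); crop(s,"s19",190,110,340,250,5)
rows([rk2w((-70,88,33))])
E
```

```text
t 16.5 tcp [621.6 202.2 269.8] rk [-75.5  93.   99.8] rot [-179.8   25.6  127. ] q [-76.  19.  51.  87.  11.  77.   8.] F [-1.2  0.4 -0.5]
 tool z in rack [ 0.433  0.004 -0.902]  tool x in rack [-0.901 -0.015 -0.433]
bin rk [-17.6   9.2] size [90.2 76.9] psi= -26.4 or 63.6
  corner [239 148] [-31.2  63.4  65. ]
  corner [251 146] [-8.  52.1 65. ]
  corner [280 182] [ -2.8 -46.   65. ]
  corner [246 188] [-68.5 -14.8  65. ]
  corner [237 178] [ -1.1 -39.6  65. ]
  corner [253 189] [-43.5 -17.3  65. ]
  corner [251 208] [-54.3  34.7  65. ]
  corner [234 221] [-32.1  75.9  65. ]
  corner [222 211] [-1.2 58.1 65. ]
  corner [221 194] [16.2 14.8 65. ]
  corner [225 185] [ 16.8 -12.3  65. ]
{"tx":0.0126,"ty":-0.0013,"tz":0.0319,"spin":0.0},
{"tx":0.0126,"ty":-0.0013,"tz":0.0319,"spin":0.0},
2 rows
```

View pics/t19.png

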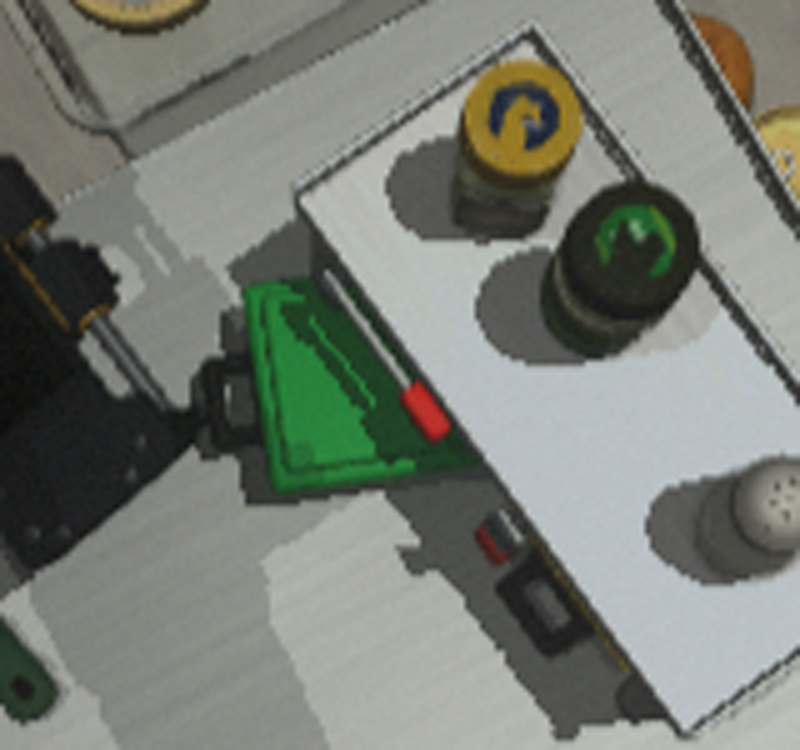

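View pics/s19.png

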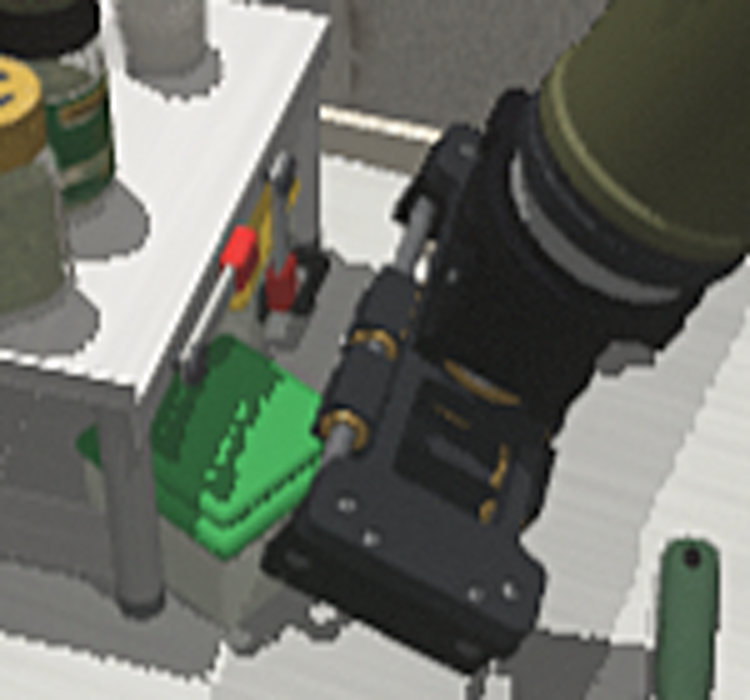

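Emit:
{"name": "carry_out", "arguments": {"series": [{"tx": 0.0093,"ty": -0.0025,"tz": 0.0326,"spin": 0,"jaw": 0},{"tx": 0.0093,"ty": -0.0025,"tz": 0.0326,"spin": 0,"jaw": 0},{"tx": 0,"ty": -0.01,"tz": 0,"spin": 0,"jaw": 0},{"tx": 0,"ty": -0.008,"tz": 0,"spin": 0,"jaw": 0},{"tx": 0,"ty": -0.007,"tz": 0,"spin": 0,"jaw": 0},{"tx": 0,"ty": -0.007,"tz": 0,"spin": 0,"jaw": 0},{"tx": 0.001,"ty": -0.007,"tz": 0,"spin": 0,"jaw": 0}]}}

```text
t: 17.48
tool_pos: [591.0, 166.4, 205.2]
ee_rot: [179.8, 25.3, 126.9]
ft_force: [0.2, -0.0, 0.1]
finger_gap: 0.005
```

```bash
python3 - <<'E'
from h import *
st=show(); print((RK.T@st["ft_force"]).round(1)); t=pose("t20");hullc(t)
E
```

```text
t 17.48 tcp [591.  166.4 205.2] rk [-64.6  47.2  35.2] rot [179.8  25.3 126.9] q [-79.  14.  53.  99.  15.  69.   4.] F [ 0.2 -0.   0.1]
 tool z in rack [ 0.427  0.008 -0.904]  tool x in rack [-0.904 -0.012 -0.428]
[0.1 0.1 0.1]
bin rk [-14.1   7.2] size [90.3 85.4] psi= -27.2 or 62.8
  corner [239 148] [-31.2  63.4  65. ]
  corner [251 146] [-8.  52.1 65. ]
  corner [284 182] [  4.  -50.8  65. ]
  corner [246 188] [-68.5 -14.8  65. ]
```

View pics/t20.png

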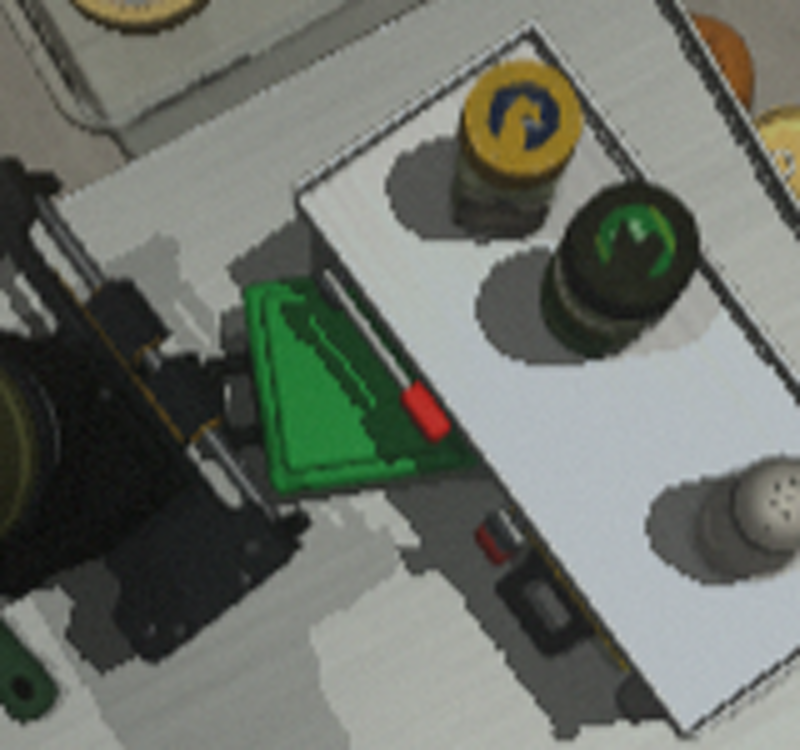

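```bash
python3 - <<'E'
from h import *
t=snapshot("top")
for q in [(203,365),(207,450),(245,355),(250,445)]: print(w2rk(onz(t,(190+q[0]/5-.4,90+q[1]/5-.4),202)).round(1))
st=r.state(); R=rot(st["ee_rot"])
for z in (8,0,-30,-62,-90): print(z,[(proj(t,st["tool_pos"]+R@np.array([x,0,z]))-[190,90]+.5)*5 for x in (-9.5,0)])
crop(t,"t21",200,130,270,200,10)
E
```

```text
[-62.6  54.3  32. ]
[-82.8  22.6  32. ]
[-45.   47.2  32. ]
[-66.2  13.5  32. ]
8 [array([231.61992368, 366.28626389]), array([216.20887537, 379.25352591])]
0 [array([224.59505425, 368.03725722]), array([209.08622591, 381.10257918])]
-30 [array([197.20578495, 374.86420656]), array([181.31987209, 388.31077712])]
-62 [array([166.03238198, 382.63437525]), array([149.72532183, 396.5127821 ])]
-90 [array([136.93115003, 389.88804215]), array([120.23865517, 404.16757651])]
```

View pics/t21.png

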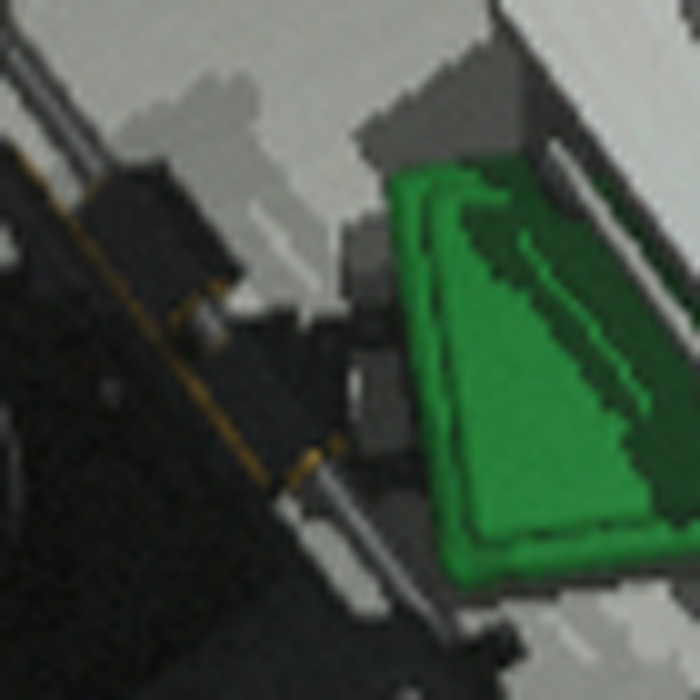

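```bash
python3 - <<'E'
from h import *
s=snapshot("side"); st=r.state()
P=[(p,(0,0,255)) for p in box3(-9.5,9.5,-15,15,8,-62)]
drawtool(s,st,"s21",(215,140,315,250),7,P)
E
```

```text
(no output)
```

View pics/s21.png

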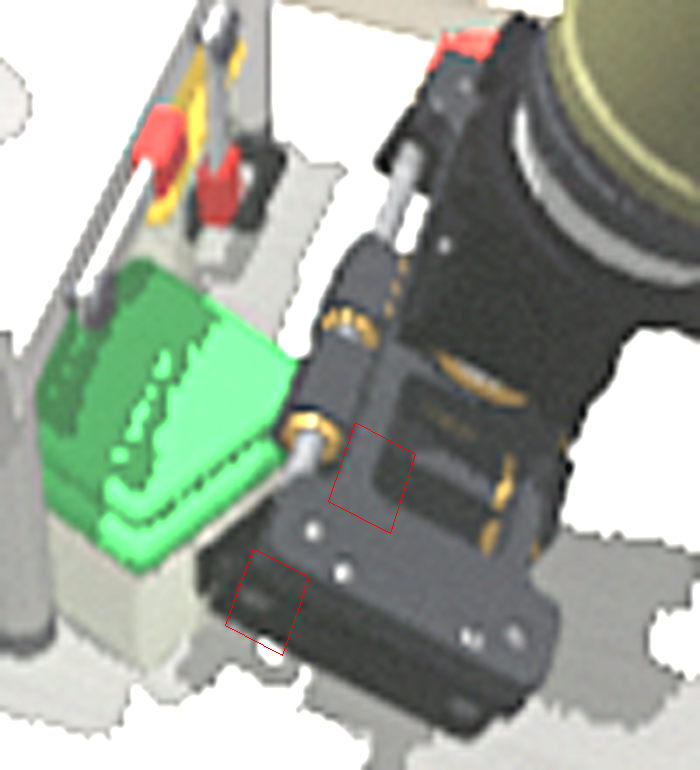

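```bash
python3 - <<'E'
from h import *
import pickle
t,s=pickle.load(open("s0.pkl","rb"))
X,e=tri(t,(190+206/5-.4,90+407/5-.4),s,(190+331/5-.4,110+557/5-.4)); print(w2rk(X),e)
print(w2rk(onz(s,(190+331/5-.4,110+557/5-.4),202)), w2rk(onz(t,(190+206/5-.4,90+407/5-.4),202)))
st=r.state(); print(proj(s,st["tool_pos"]),proj(t,st["tool_pos"]))
E
```

```text
[-69.00885374  38.764302    33.22592174] 2.40630015956026
[-65.42954549  38.20893379  32.        ] [-72.21895366  38.31349881  32.        ]
[254.29089657 223.39351969] [231.16211665 165.5656065 ]
```

Emit:
{"name": "carry_out", "arguments": {"series": [{"tx": 0,"ty": 0.02,"tz": 0,"spin": 0,"jaw": 0},{"tx": 0,"ty": 0.02,"tz": 0,"spin": 0,"jaw": 0},{"tx": 0.0043,"ty": 0,"tz": 0.009,"spin": 0,"jaw": 0},{"tx": 0.0043,"ty": 0,"tz": 0.009,"spin": 0,"jaw": 0},{"tx": 0,"ty": 0,"tz": 0,"spin": 0,"jaw": 0}]}}

```text
t: 18.25
tool_pos: [621.9, 189.7, 183.3]
ee_rot: [-179.9, 25.3, 126.9]
ft_force: [-0.2, -0.7, 0.3]
finger_gap: 0.004
```

```bash
python3 - <<'E'
from h import *
st=show(); print((RK.T@st["ft_force"]).round(1)); t=snapshot("top"); crop(t,"t22",190,110,270,190,9)
st=r.state(); R=rot(st["ee_rot"])
for z in (8,-16): print([(proj(t,st["tool_pos"]+R@np.array([x,0,z]))-[190,110]+.5)*9 for x in (-9.5,0)])
E
```

```text
t 18.25 tcp [621.9 189.7 183.3] rk [-65.2  85.8  13.3] rot [-179.9   25.3  126.9] q [-75.  21.  51.  94.   9.  67.   7.] F [-0.2 -0.7  0.3]
 tool z in rack [ 0.427  0.005 -0.904]  tool x in rack [-0.904 -0.013 -0.427]
[ 0.5 -0.6  0.3]
[array([327.424278  , 366.87013253]), array([300.71155335, 390.05383107])]
[array([287.57706517, 373.44401277]), array([260.37343658, 397.15916502])]
```

View pics/t22.png

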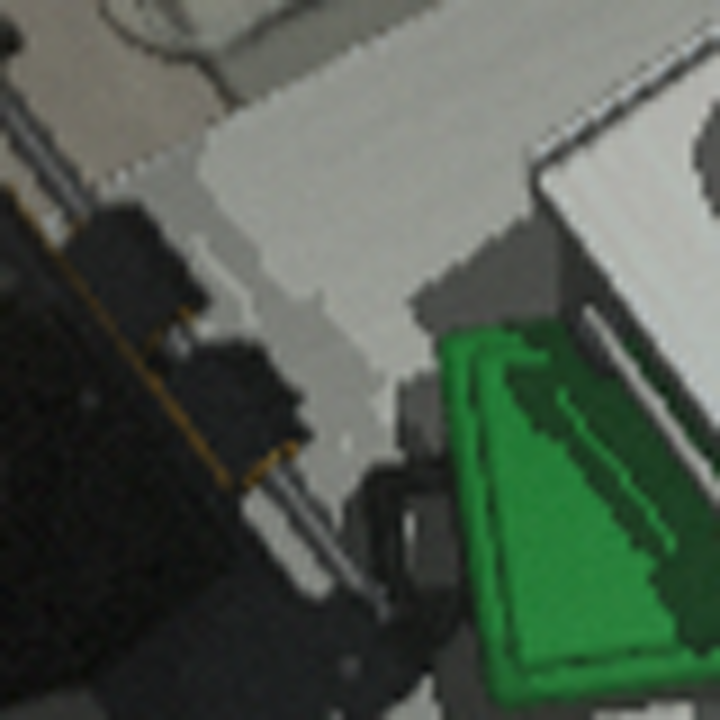

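```bash
python3 - <<'E'
from h import *
import pickle
t,s=pickle.load(open("s0.pkl","rb"))
p=np.array([448.4,229.4,357.3]);R=rot([179.9,25.4,126.8])
for y in(-12,12):
  for z in (8,0,-10,-20,-30,-50): print(y,z,[((proj(t,p+R@np.array([x,y,z]))-[110,120]+.5)*4.4).round() for x in (-5,0,5)])
im=cv2.imread("pics/t11.png"); cv2.imwrite("pics/t11z.png",cv2.resize(im[380:600,180:460],None,fx=2.7,fy=2.7))
E
```

```text
-12 8 [array([390., 498.]), array([382., 505.]), array([373., 511.])]
-12 0 [array([381., 503.]), array([372., 510.]), array([364., 516.])]
-12 -10 [array([369., 509.]), array([361., 516.]), array([352., 523.])]
-12 -20 [array([357., 516.]), array([348., 522.]), array([340., 529.])]
-12 -30 [array([344., 522.]), array([336., 529.]), array([327., 536.])]
-12 -50 [array([319., 536.]), array([310., 543.]), array([301., 550.])]
12 8 [array([356., 451.]), array([348., 457.]), array([340., 464.])]
12 0 [array([346., 455.]), array([338., 462.]), array([330., 468.])]
12 -10 [array([334., 461.]), array([326., 468.]), array([318., 474.])]
12 -20 [array([322., 467.]), array([313., 473.]), array([305., 480.])]
12 -30 [array([309., 473.]), array([300., 480.]), array([292., 486.])]
12 -50 [array([282., 485.]), array([274., 492.]), array([265., 499.])]
```

View pics/t11z.png

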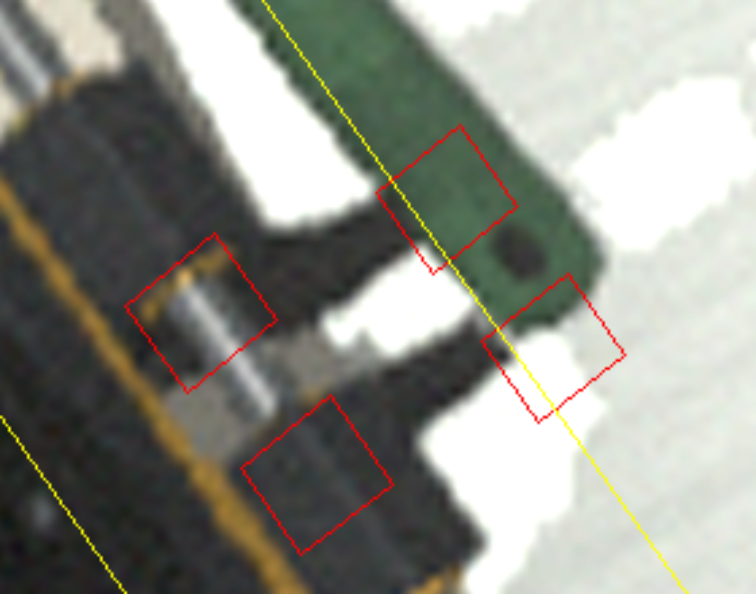

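Emit:
{"name": "carry_out", "arguments": {"series": [{"tx": -0.011,"ty": -0.006,"tz": 0.0052,"spin": 0,"jaw": 0},{"tx": 0,"ty": -0.008,"tz": 0,"spin": 0,"jaw": 0},{"tx": 0,"ty": -0.007,"tz": 0,"spin": 0,"jaw": 0},{"tx": 0,"ty": -0.007,"tz": 0,"spin": 0,"jaw": 0},{"tx": 0.001,"ty": -0.007,"tz": -0.0005,"spin": 0,"jaw": 0}]}}

```text
t: 18.92
tool_pos: [601.8, 161.5, 185.1]
ee_rot: [179.8, 25.3, 126.9]
ft_force: [1.2, 1.4, 0.8]
finger_gap: 0.004
```

```bash
python3 - <<'E'
from h import *
st=show(); print((RK.T@st["ft_force"]).round(1)); t=pose("t23");hullc(t)
E
```

```text
t 18.93 tcp [601.8 161.5 185.1] rk [-54.4  53.   15.1] rot [179.8  25.3 126.9] q [-77.  16.  52.  99.  13.  66.   6.] F [1.2 1.4 0.8]
 tool z in rack [ 0.427  0.01  -0.904]  tool x in rack [-0.904 -0.013 -0.427]
[-0.5  1.8  0.8]
bin rk [-18.7   4.4] size [90.4 70.5] psi= -21.4 or 68.6
  corner [240 151] [-33.2  56.9  65. ]
  corner [252 148] [-8.7 47.4 65. ]
  corner [280 178] [  2.1 -39.1  65. ]
  corner [280 183] [ -4.1 -47.7  65. ]
  corner [249 188] [-63.3 -18.5  65. ]
```

View pics/t23.png

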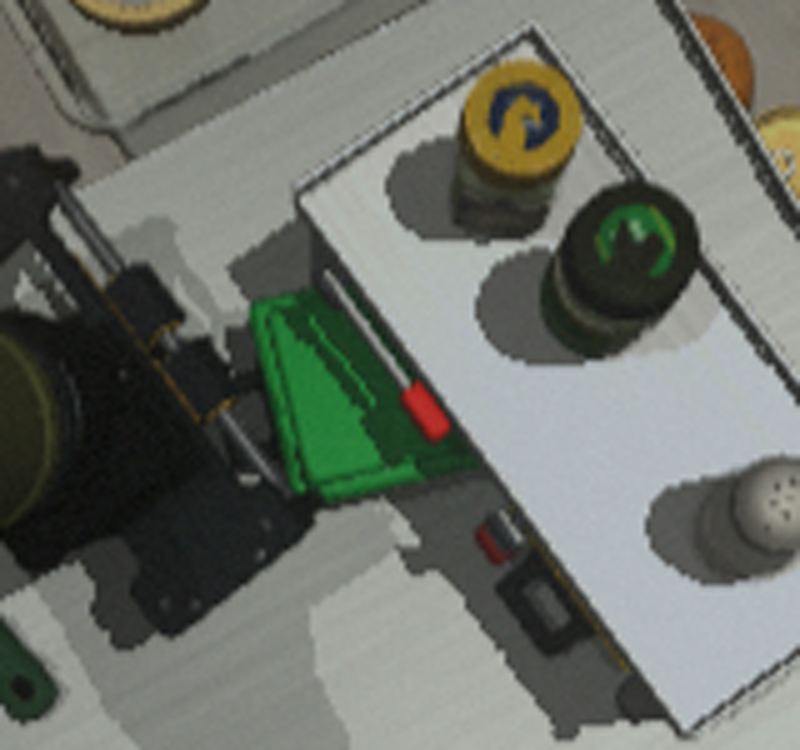

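Emit:
{"name": "carry_out", "arguments": {"series": [{"tx": 0.001,"ty": -0.007,"tz": -0.0005,"spin": 0,"jaw": 0},{"tx": 0.001,"ty": -0.007,"tz": 0.0002,"spin": 0,"jaw": 0},{"tx": 0.001,"ty": -0.006,"tz": 0.0002,"spin": 0,"jaw": 0}]}}

```text
t: 19.35
tool_pos: [584.6, 151.5, 184.2]
ee_rot: [179.8, 25.3, 126.9]
ft_force: [1.4, 3.2, 4.3]
finger_gap: 0.007
```

```bash
python3 - <<'E'
from h import *
st=show(); print((RK.T@st["ft_force"]).round(1)); t=pose("t24");hullc(t)
E
```

```text
t 19.35 tcp [584.6 151.5 184.2] rk [-56.3  33.2  14.2] rot [179.8  25.3 126.9] q [-79.  13.  53. 102.  16.  66.   4.] F [1.4 3.2 4.3]
 tool z in rack [ 0.428  0.01  -0.904]  tool x in rack [-0.904 -0.013 -0.428]
[-1.7  3.   4.3]
bin rk [-19.8  -4.4] size [90.2 61.2] psi= -8.8 or 81.2
  corner [255 152] [-8.5 36.7 65. ]
  corner [284 182] [  4.  -50.8  65. ]
  corner [260 195] [-53.1 -43.9  65. ]
  corner [241 159] [-41.4  41.6  65. ]
```

View pics/t24.png

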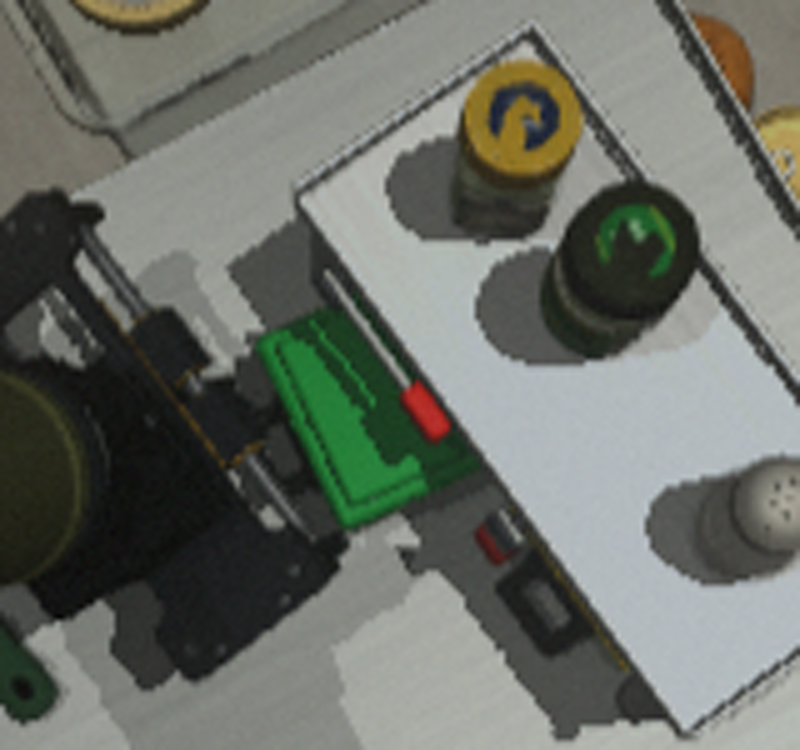

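Emit:
{"name": "carry_out", "arguments": {"series": [{"tx": 0.002,"ty": 0.004,"tz": -0.001,"spin": 0,"jaw": 0},{"tx": 0.025,"ty": 0,"tz": -0.0118,"spin": 0,"jaw": 0},{"tx": 0.025,"ty": 0,"tz": -0.0118,"spin": 0,"jaw": 0.06},{"tx": 0,"ty": -0.018,"tz": 0,"spin": 0,"jaw": 0.06},{"tx": 0,"ty": -0.017,"tz": 0,"spin": 0,"jaw": 0.06},{"tx": 0,"ty": 0,"tz": 0,"spin": 0,"jaw": 0.06},{"tx": 0,"ty": 0,"tz": 0,"spin": 0,"jaw": 0.06},{"tx": 0,"ty": 0,"tz": 0,"spin": 0,"jaw": 0.06}]}}

```text
t: 20.4
tool_pos: [525.2, 178.3, 183.5]
ee_rot: [179.9, 25.4, 126.9]
ft_force: [-0.2, 0.1, 0.7]
finger_gap: 0.604
```

```bash
python3 - <<'E'
from h import *
st=show(); print((RK.T@st["ft_force"]).round(1),st["finger_gap"]*87); t=pose("t25");hullc(t)
for q in [(0,0)]: pass
E
```

```text
t 20.4 tcp [525.2 178.3 183.5] rk [-113.     1.    13.5] rot [179.9  25.4 126.9] q [-88.   7.  52. 107.  21.  70.  -6.] F [-0.2  0.1  0.7]
 tool z in rack [ 0.428  0.007 -0.904]  tool x in rack [-0.903 -0.012 -0.429]
[-0.2 -0.1  0.7] 52.54878421046171
bin rk [-21.   -4.7] size [90.8 60.2] psi= -6.6 or 83.4
  corner [255 153] [-9.8 35.  65. ]
  corner [284 182] [  4.  -50.8  65. ]
  corner [261 195] [-51.4 -45.1  65. ]
  corner [242 161] [-42.1  36.9  65. ]
```

View pics/t25.png

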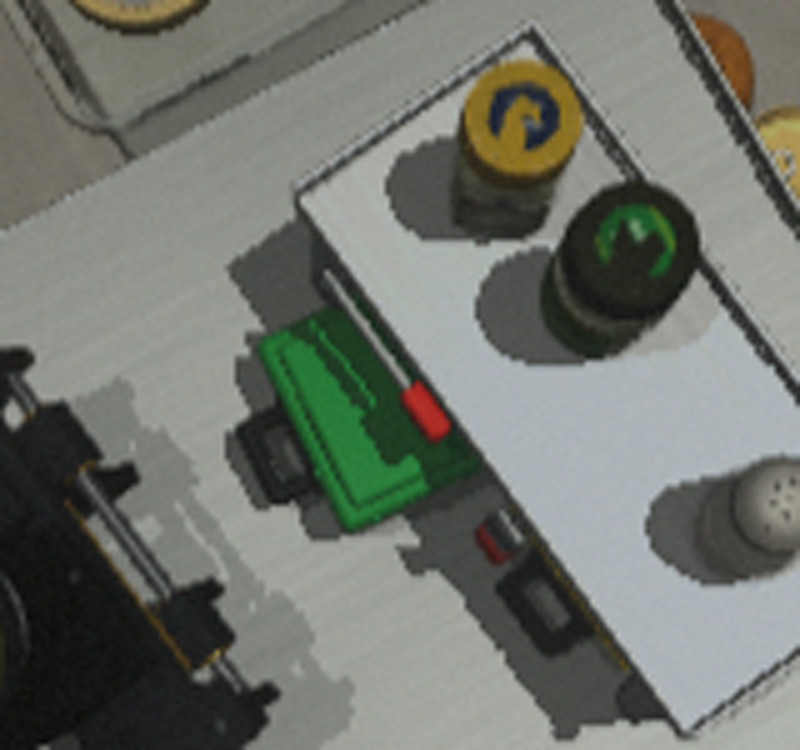

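Emit:
{"name": "carry_out", "arguments": {"series": [{"tx": -0.018,"ty": 0.003,"tz": 0.0085,"spin": 0,"jaw": 0.06},{"tx": -0.016,"ty": 0,"tz": 0.0076,"spin": 0,"jaw": 0.06},{"tx": -0.008,"ty": 0,"tz": 0.0038,"spin": 0,"jaw": 0.06},{"tx": -0.007,"ty": 0,"tz": 0.0033,"spin": 0,"jaw": 0.06}]}}

```text
t: 20.95
tool_pos: [560.0, 136.2, 183.4]
ee_rot: [179.9, 25.3, 126.9]
ft_force: [-0.4, 0.1, -0.6]
finger_gap: 0.688
```

```bash
python3 - <<'E'
from h import *
st=show(); print((RK.T@st["ft_force"]).round(1),st["finger_gap"]*87); t=pose("t26");hullc(t)
print(w2rk(onz(t,(190+50.6-.4, 90+93-.4),202)))
E
```

```text
t 20.95 tcp [560.  136.2 183.4] rk [-58.5   4.3  13.4] rot [179.9  25.3 126.9] q [-83.   8.  55. 106.  20.  67.   0.] F [-0.4  0.1 -0.6]
 tool z in rack [ 0.428  0.007 -0.904]  tool x in rack [-0.904 -0.012 -0.428]
[-0.3 -0.3 -0.6] 59.863873838381835
bin rk [-19.   -5.5] size [90.1 63.1] psi= -8.8 or 81.2
  corner [255 152] [-8.5 36.7 65. ]
  corner [285 182] [  5.8 -52.1  65. ]
  corner [262 195] [-49.7 -46.3  65. ]
  corner [257 193] [-55.8 -36.8  65. ]
  corner [242 161] [-42.1  36.9  65. ]
[-70.22961194   5.52509489  32.        ]
```

View pics/t26.png

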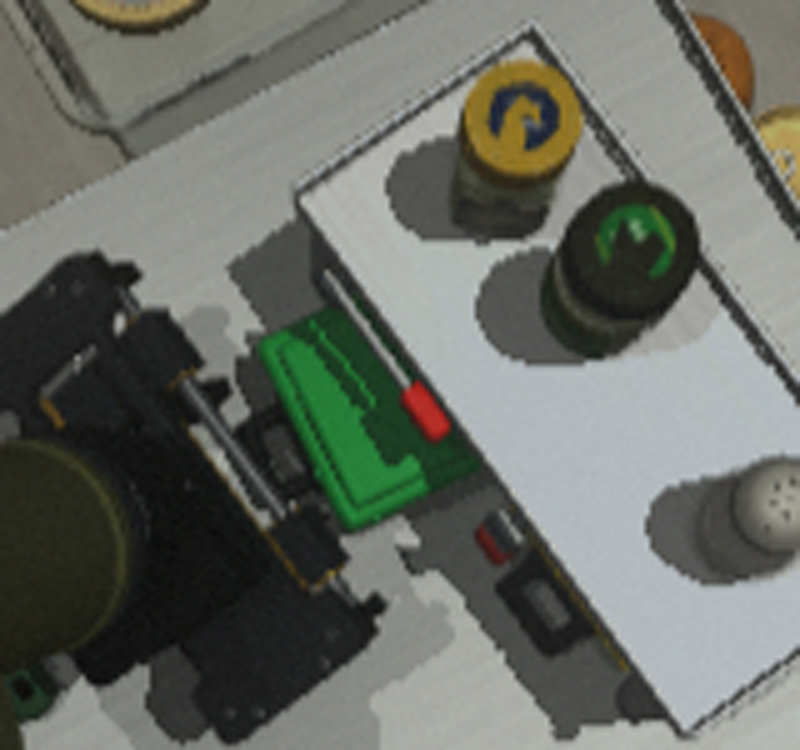

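Emit:
{"name": "carry_out", "arguments": {"series": [{"tx": 0,"ty": 0,"tz": 0,"spin": 0,"jaw": 0.03},{"tx": 0,"ty": 0,"tz": 0,"spin": 0,"jaw": 0.03},{"tx": 0,"ty": 0,"tz": 0,"spin": 0,"jaw": 0.03},{"tx": 0,"ty": 0,"tz": 0,"spin": 0,"jaw": 0.03},{"tx": 0,"ty": 0,"tz": 0,"spin": 0,"jaw": 0.03},{"tx": 0,"ty": 0,"tz": 0,"spin": 0,"jaw": 0.03}], "force": 20}}

```text
t: 21.75
tool_pos: [559.6, 137.3, 183.4]
ee_rot: [179.9, 25.3, 126.9]
ft_force: [-1.7, 1.8, -0.6]
finger_gap: 0.455
```

```bash
python3 - <<'E'
from h import *
st=show(); print((RK.T@st["ft_force"]).round(1),st["finger_gap"]*87); t=pose("t27");hullc(t)
s=snapshot("side"); crop(s,"s27",190,110,340,250,5)
E
```

```text
t 21.75 tcp [559.6 137.3 183.4] rk [-59.6   4.6  13.4] rot [179.9  25.3 126.9] q [-83.   8.  55. 106.  20.  67.   0.] F [-1.7  1.8 -0.6]
 tool z in rack [ 0.427  0.008 -0.904]  tool x in rack [-0.904 -0.013 -0.427]
[-2.4 -0.3 -0.6] 39.617748034562375
bin rk [-19.5  -4. ] size [91.  61.3] psi= -9.0 or 81.0
  corner [254 152] [-10.3  37.9  65. ]
  corner [283 184] [ -0.2 -53.1  65. ]
  corner [257 193] [-55.8 -36.8  65. ]
  corner [242 160] [-40.9  38.6  65. ]
```

View pics/t27.png

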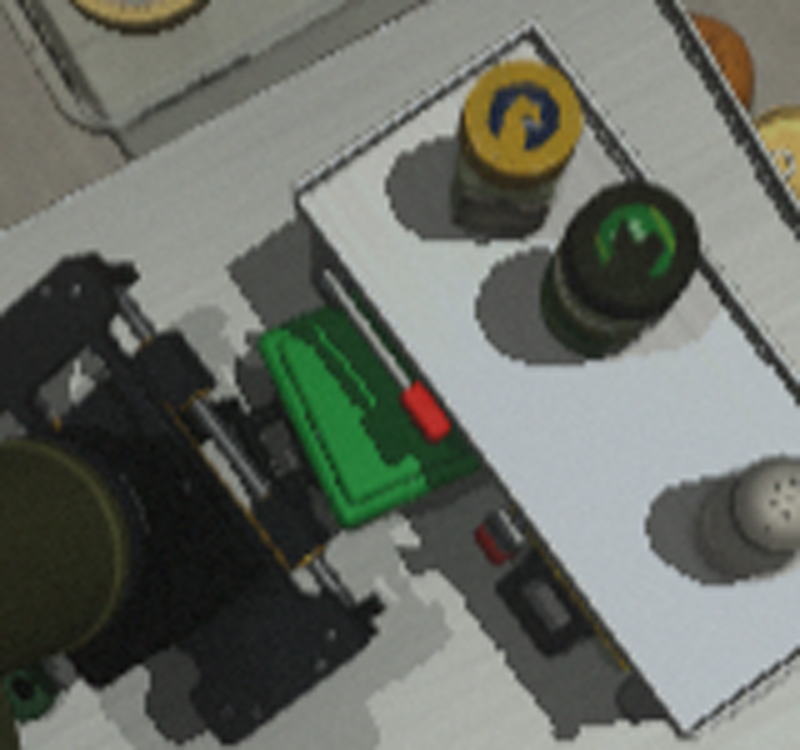

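View pics/s27.png

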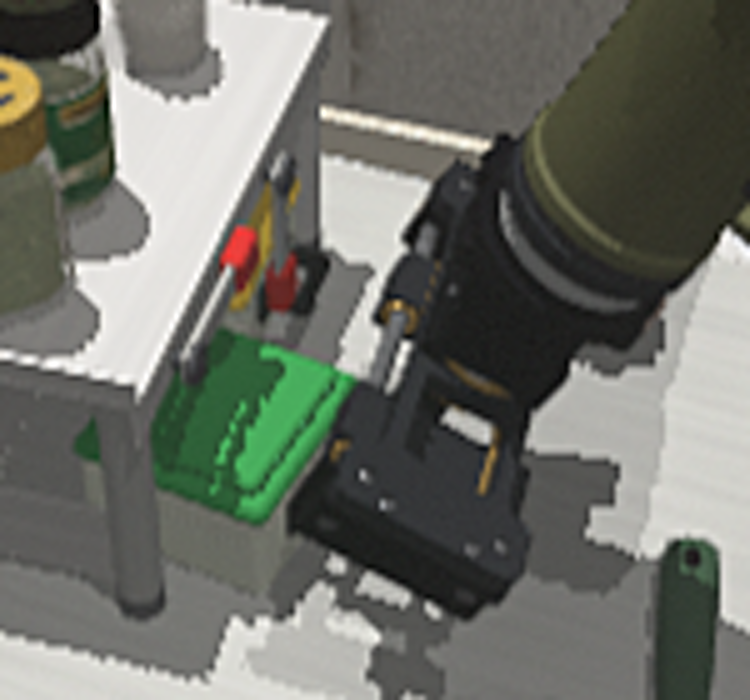

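Emit:
{"name": "carry_out", "arguments": {"series": [{"tx": 0.0068,"ty": -0.001,"tz": -0.0032,"spin": 0,"jaw": 0.03},{"tx": 0.0068,"ty": -0.001,"tz": -0.0032,"spin": 0,"jaw": 0.03},{"tx": 0.0068,"ty": -0.001,"tz": -0.0032,"spin": 0,"jaw": 0.03},{"tx": 0.0068,"ty": -0.001,"tz": -0.0032,"spin": 0,"jaw": 0.03},{"tx": 0.0068,"ty": -0.001,"tz": -0.0032,"spin": 0,"jaw": 0.03},{"tx": 0.0068,"ty": 0,"tz": -0.0032,"spin": 0,"jaw": 0.03}], "force": 30}}

```text
t: 22.6
tool_pos: [528.4, 170.0, 183.5]
ee_rot: [179.9, 25.3, 126.9]
ft_force: [1.6, -0.5, 0.4]
finger_gap: 0.444
```

```bash
python3 - <<'E'
from h import *
st=show(); print((RK.T@st["ft_force"]).round(1),st["finger_gap"]*87); t=pose("t28");hullc(t)
s=snapshot("side"); crop(s,"s28",190,110,340,250,5)
E
```

```text
t 22.6 tcp [528.4 170.  183.5] rk [-104.4   -1.3   13.5] rot [179.9  25.3 126.9] q [-87.   7.  53. 107.  22.  69.  -5.] F [ 1.6 -0.5  0.4]
 tool z in rack [ 0.428  0.007 -0.904]  tool x in rack [-0.904 -0.012 -0.428]
[1.4 0.9 0.4] 38.62850035444056
bin rk [-49.7 -13.5] size [90.  89.5] psi= -11.2 or 78.8
  corner [261 157] [-4.4 20.6 65. ]
  corner [280 192] [-15.2 -63.1  65. ]
  corner [243 209] [-99.1 -47.2  65. ]
  corner [226 172] [-83.2  37.3  65. ]
```

View pics/t28.png

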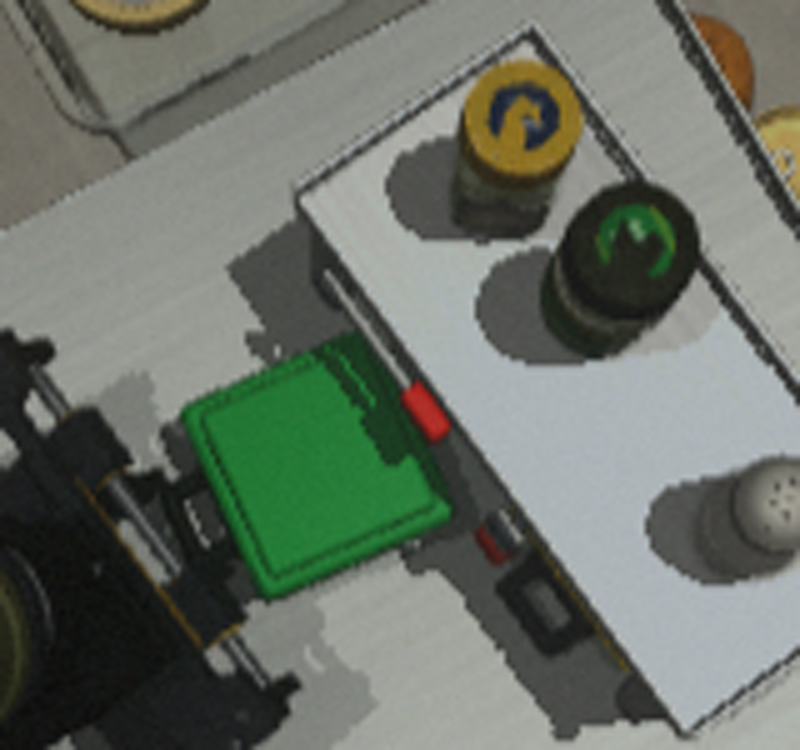

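View pics/s28.png

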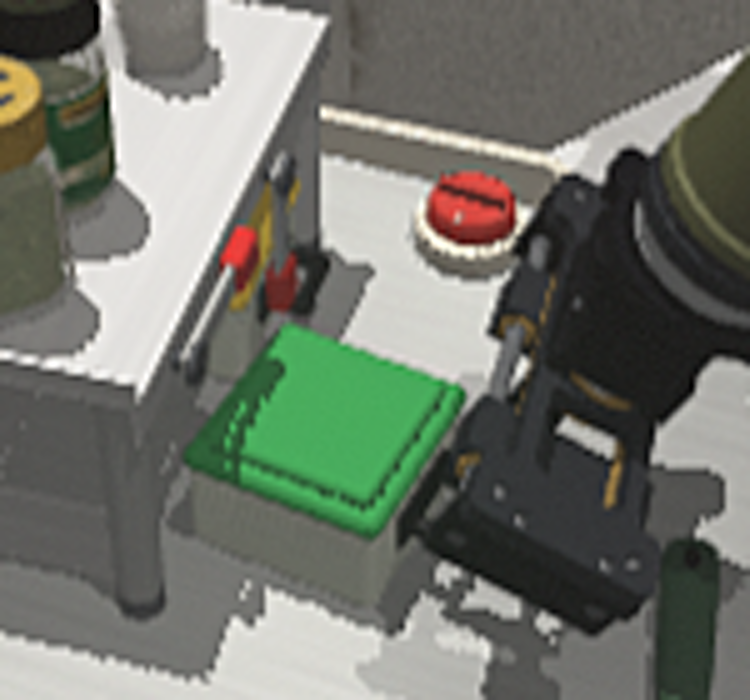

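Emit:
{"name": "carry_out", "arguments": {"series": [{"tx": 0,"ty": 0,"tz": 0,"spin": -3,"jaw": 0.03},{"tx": 0,"ty": 0,"tz": 0,"spin": -3,"jaw": 0.03},{"tx": 0,"ty": 0,"tz": 0,"spin": -3,"jaw": 0.03},{"tx": 0,"ty": 0,"tz": 0,"spin": -3,"jaw": 0.03}]}}

```text
t: 23.2
tool_pos: [528.7, 167.7, 183.8]
ee_rot: [-174.3, 24.8, 140.1]
ft_force: [-0.7, -3.8, 3.4]
finger_gap: 0.45
```

```bash
python3 - <<'E'
from h import *
st=show(); print((RK.T@st["ft_force"]).round(1),st["finger_gap"]*87); t=pose("t29");hullc(t)
s=snapshot("side"); crop(s,"s29",190,110,340,250,5)
E
```

```text
t 23.2 tcp [528.7 167.7 183.8] rk [-102.4   -2.4   13.8] rot [-174.3   24.8  140.1] q [-86.   6.  52. 107.  22.  69.   7.] F [-0.7 -3.8  3.4]
 tool z in rack [ 0.429  0.004 -0.903]  tool x in rack [-0.881 -0.22  -0.42 ]
[ 2.6 -2.8  3.4] 39.132509288977474
bin rk [-49.1  -0. ] size [90.3 89.9] psi= -0.7 or 89.3
  corner [253 149] [-8.3 44.4 65. ]
  corner [278 181] [ -5.  -41.8  65. ]
  corner [244 205] [-92.6 -41.6  65. ]
  corner [222 171] [-88.8  43.9  65. ]
```

View pics/s29.png

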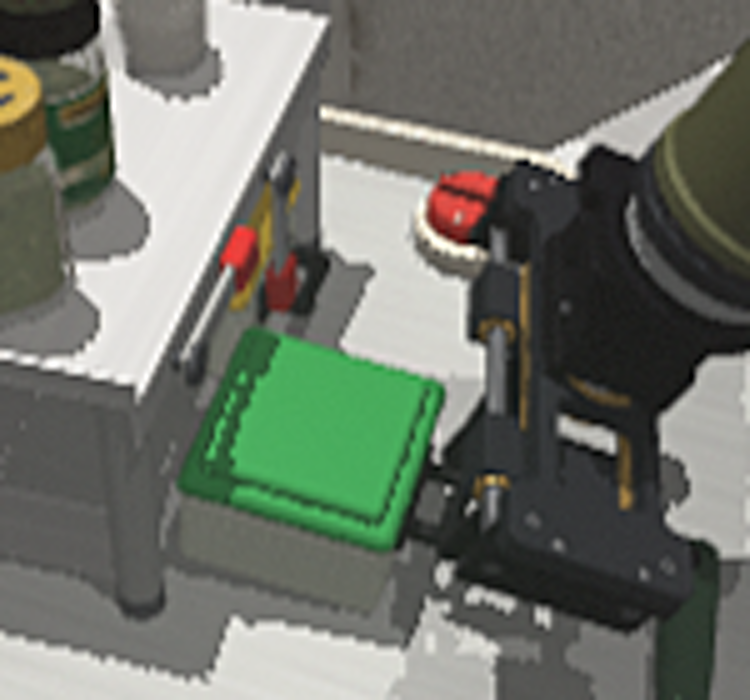

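Emit:
{"name": "carry_out", "arguments": {"series": [{"tx": 0,"ty": 0,"tz": 0,"spin": 0,"jaw": 0.055},{"tx": 0,"ty": 0,"tz": 0,"spin": 0,"jaw": 0.055},{"tx": 0,"ty": 0,"tz": 0,"spin": 0,"jaw": 0.055},{"tx": 0.0132,"ty": 0.003,"tz": -0.0064,"spin": 0,"jaw": 0.055},{"tx": 0.0132,"ty": 0.003,"tz": -0.0064,"spin": 0,"jaw": 0.055},{"tx": 0,"ty": 0,"tz": 0,"spin": 6,"jaw": 0.014},{"tx": 0,"ty": 0,"tz": 0,"spin": 6,"jaw": 0.014},{"tx": 0,"ty": 0,"tz": 0,"spin": 0,"jaw": 0.014},{"tx": 0,"ty": 0,"tz": 0,"spin": 0,"jaw": 0.014},{"tx": 0,"ty": 0,"tz": 0,"spin": 0,"jaw": 0.014}]}}

```text
t: 24.55
tool_pos: [510.9, 194.2, 183.4]
ee_rot: [179.9, 25.3, 127.0]
ft_force: [-0.5, 0.6, 0.4]
finger_gap: 0.189
```

```bash
python3 - <<'E'
from h import *
st=show(); print((RK.T@st["ft_force"]).round(1),st["finger_gap"]*87); t=pose("t30");hullc(t)
E
```

```text
t 24.55 tcp [510.9 194.2 183.4] rk [-134.2   -1.2   13.4] rot [179.9  25.3 127. ] q [-89.   7.  52. 107.  21.  71.  -8.] F [-0.5  0.6  0.4]
 tool z in rack [ 0.428  0.008 -0.904]  tool x in rack [-0.904 -0.014 -0.428]
[-0.8 -0.1  0.4] 16.47517723675606
bin rk [-47.1  -3.3] size [89.8 88.1] psi= -2.9 or 87.1
  corner [255 152] [-8.5 36.7 65. ]
  corner [279 183] [ -5.8 -46.5  65. ]
  corner [245 205] [-90.9 -42.8  65. ]
  corner [224 171] [-85.4  41.5  65. ]
```

View pics/t30.png

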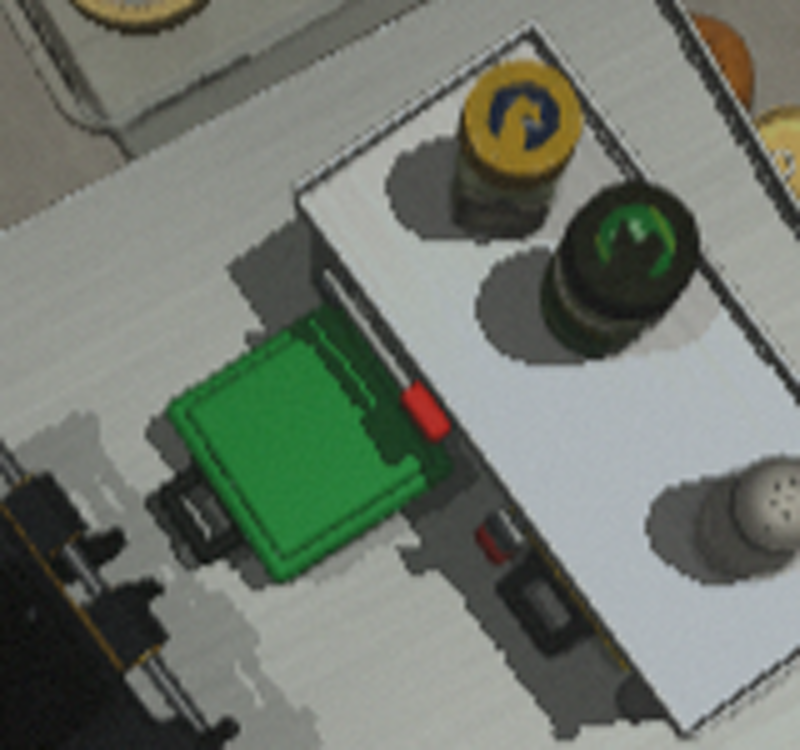

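Emit:
{"name": "carry_out", "arguments": {"series": [{"tx": -0.009,"ty": 0,"tz": 0.0043,"spin": 0,"jaw": 0.014},{"tx": -0.0072,"ty": 0,"tz": 0.0034,"spin": 0,"jaw": 0.014},{"tx": -0.0072,"ty": 0,"tz": 0.0034,"spin": 0,"jaw": 0.014},{"tx": -0.0072,"ty": 0,"tz": 0.0034,"spin": 0,"jaw": 0.014},{"tx": -0.0072,"ty": 0,"tz": 0.0034,"spin": 0,"jaw": 0.014},{"tx": -0.0072,"ty": 0,"tz": 0.0034,"spin": 0,"jaw": 0.014}]}}

```text
t: 25.35
tool_pos: [541.4, 155.6, 184.0]
ee_rot: [179.8, 25.2, 126.9]
ft_force: [-2.8, 2.9, 5.3]
finger_gap: 0.162
```

```bash
python3 - <<'E'
from h import *
st=show(); print((RK.T@st["ft_force"]).round(1),st["finger_gap"]*87); t=pose("t31");hullc(t)
E
```

```text
t 25.35 tcp [541.4 155.6 184. ] rk [-85.2   0.7  14. ] rot [179.8  25.2 126.9] q [-86.   7.  54. 107.  21.  68.  -3.] F [-2.8  2.9  5.3]
 tool z in rack [ 0.426  0.01  -0.905]  tool x in rack [-0.904 -0.013 -0.426]
[-4.  -0.5  5.3] 14.087248736107712
bin rk [-32.1  -1.6] size [89.5 65.4] psi= -1.3 or 88.7
  corner [253 151] [-10.7  40.9  65. ]
  corner [280 180] [ -0.3 -42.5  65. ]
  corner [256 198] [-63.6 -44.2  65. ]
  corner [234 165] [-60.8  39.7  65. ]
```

View pics/t31.png

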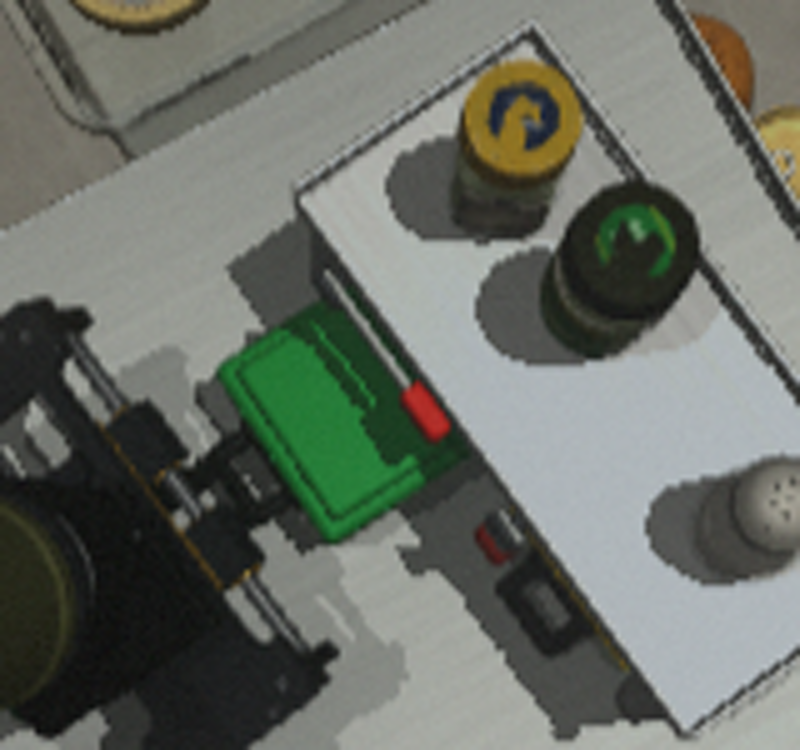

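Emit:
{"name": "carry_out", "arguments": {"series": [{"tx": -0.0072,"ty": 0.0005,"tz": 0.0034,"spin": 0,"jaw": 0.014},{"tx": -0.0072,"ty": 0.0005,"tz": 0.0034,"spin": 0,"jaw": 0.014},{"tx": -0.0072,"ty": 0.0005,"tz": 0.0034,"spin": 0,"jaw": 0.014},{"tx": -0.0072,"ty": 0,"tz": 0.0034,"spin": 0,"jaw": 0.014},{"tx": -0.0072,"ty": 0,"tz": 0.0034,"spin": 0,"jaw": 0.014}]}}

```text
t: 26.02
tool_pos: [566.4, 124.6, 183.9]
ee_rot: [179.8, 25.3, 126.9]
ft_force: [-3.1, 5.0, 5.7]
finger_gap: 0.158
```

```bash
python3 - <<'E'
from h import *
st=show(); print((RK.T@st["ft_force"]).round(1),st["finger_gap"]*87); t=pose("t32");hullc(t)
s=snapshot("side"); crop(s,"s32",190,110,340,250,5)
E
```

```text
t 26.02 tcp [566.4 124.6 183.9] rk [-45.4   2.6  13.9] rot [179.8  25.3 126.9] q [-82.   8.  55. 106.  20.  66.   2.] F [-3.1  5.   5.7]
 tool z in rack [ 0.427  0.009 -0.904]  tool x in rack [-0.904 -0.013 -0.427]
[-5.9  0.4  5.7] 13.772067575044066
bin rk [-15.    1.2] size [87.4 26. ] psi= -86.1 or 3.9
  corner [251 150] [-13.   45.1  65. ]
  corner [280 179] [  0.9 -40.8  65. ]
  corner [272 186] [-21.5 -43.1  65. ]
  corner [248 154] [-23.1  41.8  65. ]
```

View pics/t32.png

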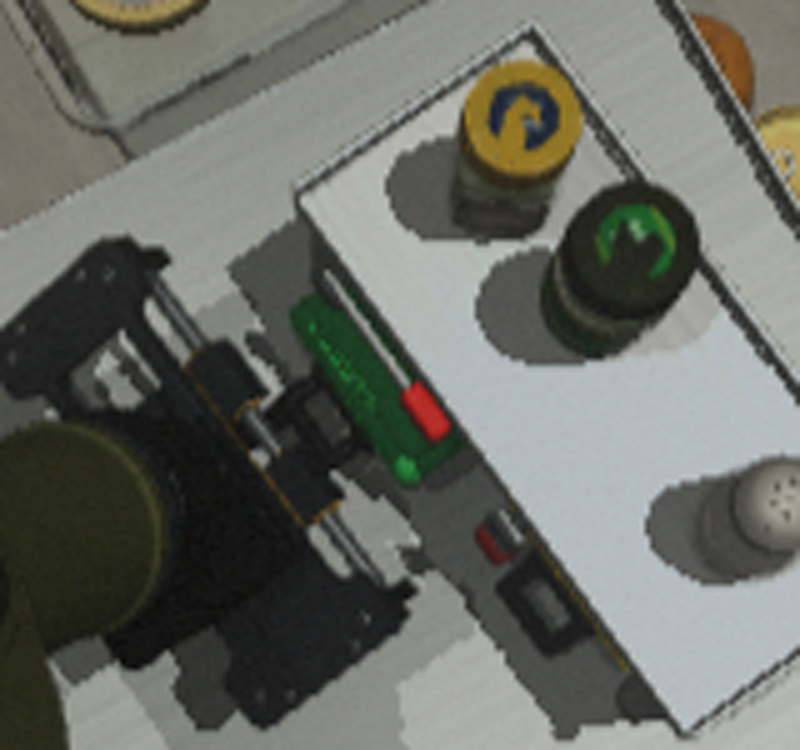

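View pics/s32.png

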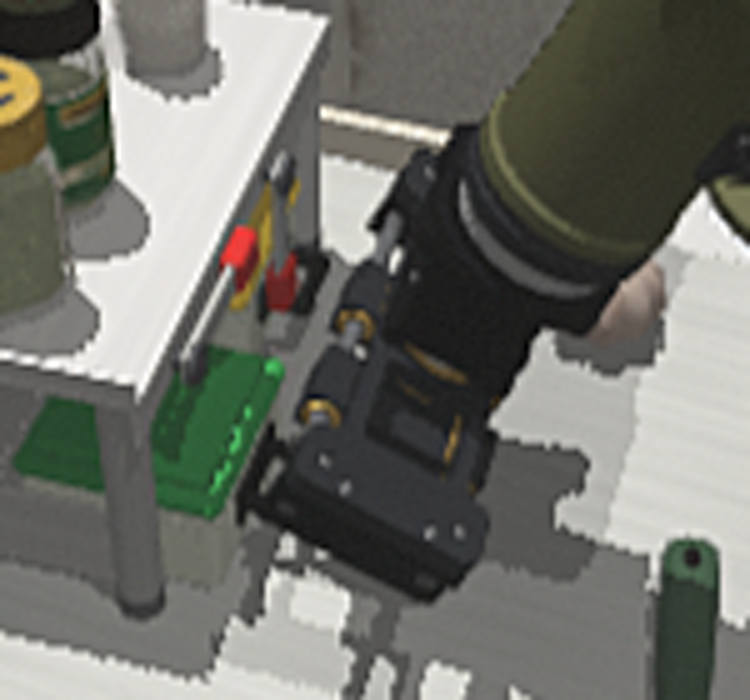

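Emit:
{"name": "carry_out", "arguments": {"series": [{"tx": -0.0058,"ty": 0,"tz": 0.0028,"spin": 0,"jaw": 0.014},{"tx": -0.0058,"ty": 0,"tz": 0.0028,"spin": 0,"jaw": 0.014},{"tx": -0.0058,"ty": 0,"tz": 0.0028,"spin": 0,"jaw": 0.014}]}}

```text
t: 26.5
tool_pos: [576.9, 110.1, 183.5]
ee_rot: [179.9, 25.2, 127.0]
ft_force: [-8.8, 7.0, 10.9]
finger_gap: 0.163
```

```bash
python3 - <<'E'
from h import *
st=show(); print((RK.T@st["ft_force"]).round(1))
E
```

```text
t 26.5 tcp [576.9 110.1 183.5] rk [-27.4   2.6  13.5] rot [179.9  25.2 127. ] q [-80.   9.  56. 106.  19.  65.   4.] F [-8.8  7.  10.9]
 tool z in rack [ 0.425  0.008 -0.905]  tool x in rack [-0.905 -0.014 -0.425]
[-10.8  -3.   10.9]
```

Emit:
{"name": "carry_out", "arguments": {"series": [{"tx": -0.0045,"ty": 0,"tz": 0.002,"spin": 0,"jaw": 0.014},{"tx": -0.0045,"ty": 0,"tz": 0.002,"spin": 0,"jaw": 0.014}]}}

```text
t: 26.75
tool_pos: [582.2, 102.5, 183.5]
ee_rot: [180.0, 25.1, 127.0]
ft_force: [-10.5, 7.4, 11.3]
finger_gap: 0.162
```

```bash
python3 - <<'E'
from h import *
st=show(); print((RK.T@st["ft_force"]).round(1)); t=pose("t33")
s=snapshot("side"); crop(s,"s33",190,110,340,250,5)
E
```

```text
t 26.75 tcp [582.2 102.5 183.5] rk [-18.2   2.3  13.5] rot [180.   25.1 127. ] q [-79.   9.  56. 105.  18.  65.   6.] F [-10.5   7.4  11.3]
 tool z in rack [ 0.425  0.007 -0.905]  tool x in rack [-0.905 -0.014 -0.425]
[-12.1  -4.1  11.3]
bin rk [118.4 -13.3] size [31.5 26.5] psi= -52.4 or 37.6
```

View pics/t33.png

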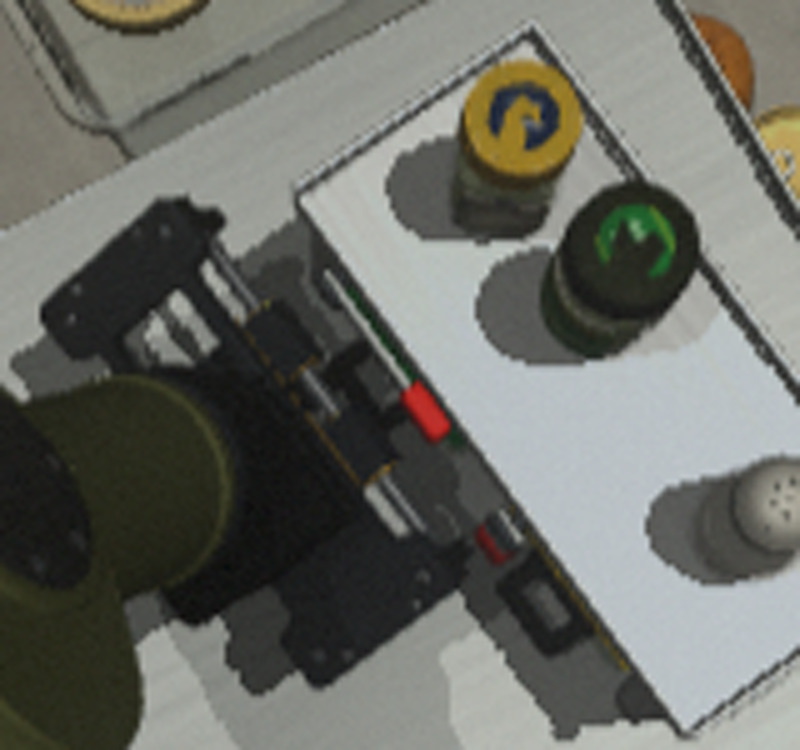

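View pics/s33.png

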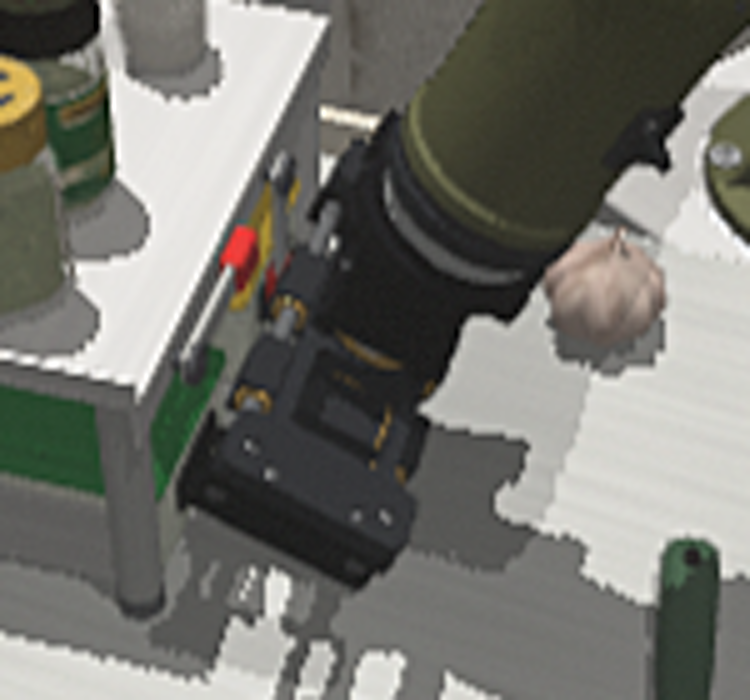

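Emit:
{"name": "carry_out", "arguments": {"series": [{"tx": -0.0027,"ty": 0,"tz": 0.0012,"spin": 0,"jaw": 0.014},{"tx": -0.0018,"ty": 0,"tz": 0.0008,"spin": 0,"jaw": 0.014},{"tx": 0,"ty": 0,"tz": 0,"spin": 0,"jaw": 0.014}]}}

```text
t: 27.22
tool_pos: [584.0, 99.9, 183.3]
ee_rot: [-180.0, 25.0, 127.1]
ft_force: [-14.3, 9.3, 13.5]
finger_gap: 0.161
```

```bash
python3 - <<'E'
from h import *
st=show(); print((RK.T@st["ft_force"]).round(1))
E
```

```text
t 27.23 tcp [584.   99.9 183.3] rk [-15.    2.3  13.3] rot [-180.    25.   127.1] q [-79.  10.  56. 105.  18.  65.   6.] F [-14.3   9.3  13.5]
 tool z in rack [ 0.423  0.006 -0.906]  tool x in rack [-0.906 -0.015 -0.423]
[-16.   -6.1  13.5]
```

Emit:
{"name": "carry_out", "arguments": {"series": [{"tx": -0.0027,"ty": 0,"tz": 0.0012,"spin": 0,"jaw": 0.014},{"tx": 0,"ty": 0,"tz": 0,"spin": 0,"jaw": 0.014}]}}

```text
t: 27.48
tool_pos: [584.7, 99.9, 182.9]
ee_rot: [-179.9, 24.8, 127.1]
ft_force: [-19.7, 12.9, 15.9]
finger_gap: 0.161
```

```bash
python3 - <<'E'
from h import *
st=show(); print((RK.T@st["ft_force"]).round(1))
E
```

```text
t 27.48 tcp [584.7  99.9 182.9] rk [-14.7   2.9  12.9] rot [-179.9   24.8  127.1] q [-79.  10.  56. 105.  18.  65.   7.] F [-19.7  12.9  15.9]
 tool z in rack [ 0.42   0.007 -0.908]  tool x in rack [-0.907 -0.017 -0.42 ]
[-22.1  -8.3  15.9]
```

Emit:
{"name": "carry_out", "arguments": {"series": [{"tx": 0.02,"ty": 0,"tz": -0.0094,"spin": 0,"jaw": 0},{"tx": 0.025,"ty": 0,"tz": -0.0118,"spin": 0,"jaw": 0},{"tx": 0.025,"ty": 0,"tz": -0.0118,"spin": 0,"jaw": 0},{"tx": 0.0,"ty": 0,"tz": -0.04,"spin": 0,"jaw": 0},{"tx": 0.0,"ty": 0,"tz": -0.04,"spin": 0,"jaw": 0}]}}

```text
t: 28.1
tool_pos: [520.5, 182.0, 256.1]
ee_rot: [-180.0, 25.4, 126.9]
ft_force: [0.6, 0.0, -0.1]
finger_gap: 0.007
```

```bash
python3 - <<'E'
from h import *
st=show(); print((RK.T@st["ft_force"]).round(1)); t=snapshot("top"); crop(t,"t34",230,130,320,240,7)
s=snapshot("side"); crop(s,"s34",190,110,300,240,6)
for nm,y in (("twin",-118),("bar",0)):
    for yy in (-20.5,20.5): print(nm,((proj(t,rk2w((-15.5,y+yy,36)))-[230,130]+.5)*7).round(),((proj(s,rk2w((-15.5,y+yy,32)))-[190,110]+.5)*6).round())
E
```

```text
t 28.1 tcp [520.5 182.  256.1] rk [-118.8   -0.6   86.1] rot [-180.    25.4  126.9] q [-90.   3.  52. 101.  24.  79.  -6.] F [ 0.6  0.  -0.1]
 tool z in rack [ 0.429  0.005 -0.903]  tool x in rack [-0.903 -0.013 -0.429]
[ 0.3  0.5 -0.1]
twin [490. 646.] [398. 311.]
twin [412. 538.] [369. 379.]
bar [267. 337.] [310. 519.]
bar [190. 230.] [275. 601.]
```

View pics/t34.png

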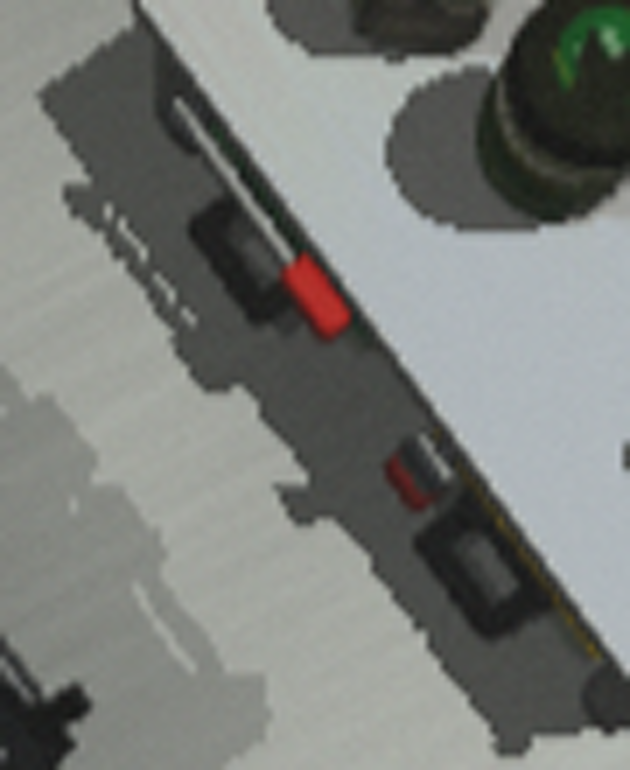

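View pics/s34.png

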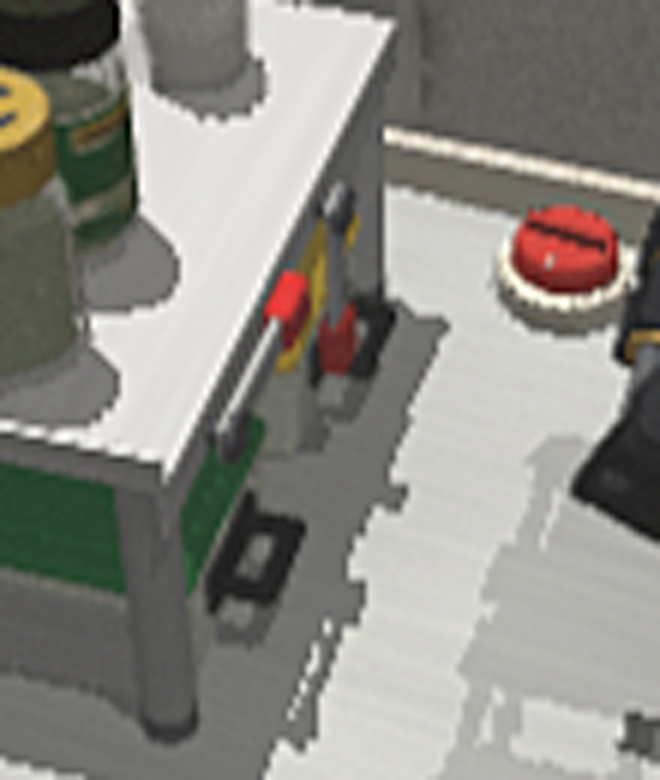

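```bash
python3 - <<'E'
from h import *
rows([rk2w((-50,-34,150)),rk2w((-8,-36,137))])
R=rot(r.state()["ee_rot"]); 
rows([rk2w(p) for p in [(-8,-36,112),(-8,-33,86),(-8,-18,60),(-8,0,50),(-8,12,50),(-8,20,50)]],p0=rk2w((-8,-36,137)))
E
```

```text
{"tx":-0.0446,"ty":-0.0187,"tz":-0.0129,"spin":0.0},
{"tx":-0.0446,"ty":-0.0187,"tz":-0.0129,"spin":0.0},
{"tx":-0.0324,"ty":-0.0028,"tz":0.0297,"spin":0.0},
3 rows
{"tx":0.0107,"ty":-0.0002,"tz":0.0226,"spin":0.0},
{"tx":0.0111,"ty":0.0028,"tz":0.0235,"spin":0.0},
{"tx":0.0109,"ty":0.0148,"tz":0.0237,"spin":0.0},
{"tx":0.0040,"ty":0.0179,"tz":0.0093,"spin":0.0},
{"tx":-0.0002,"ty":0.0120,"tz":0.0002,"spin":0.0},
{"tx":-0.0001,"ty":0.0080,"tz":0.0001,"spin":0.0},
6 rows
```

Emit:
{"name": "carry_out", "arguments": {"series": [{"tx": -0.0446,"ty": -0.0187,"tz": -0.0129,"spin": 0,"jaw": 0},{"tx": -0.0446,"ty": -0.0187,"tz": -0.0129,"spin": 0,"jaw": 0},{"tx": 0,"ty": 0,"tz": 0,"spin": 0,"jaw": 0},{"tx": -0.0162,"ty": -0.0014,"tz": 0.0149,"spin": 0,"jaw": 0},{"tx": -0.0162,"ty": -0.0014,"tz": 0.0149,"spin": 0,"jaw": 0},{"tx": 0,"ty": 0,"tz": 0,"spin": 0,"jaw": 0}]}}

```text
t: 28.95
tool_pos: [555.8, 66.6, 302.6]
ee_rot: [-179.9, 25.4, 126.8]
ft_force: [-0.3, 0.5, 0.1]
finger_gap: 0.006
```

```bash
python3 - <<'E'
from h import *
st=show(); print((RK.T@st["ft_force"]).round(1)); t=snapshot("top"); crop(t,"t35",210,130,320,240,6)
s=snapshot("side"); crop(s,"s35",190,90,310,240,5)
E
```

```text
t 28.95 tcp [555.8  66.6 302.6] rk [ -4.7 -40.1 132.6] rot [-179.9   25.4  126.8] q [-87.  -6.  57. 100.  31.  81.   3.] F [-0.3  0.5  0.1]
 tool z in rack [ 0.429  0.003 -0.903]  tool x in rack [-0.903 -0.011 -0.429]
[-0.6  0.   0.1]
```

View pics/t35.png

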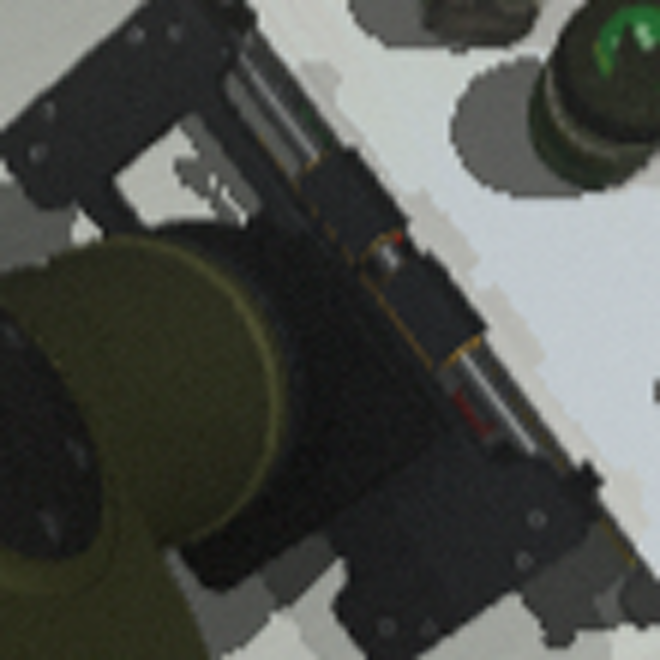

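View pics/s35.png

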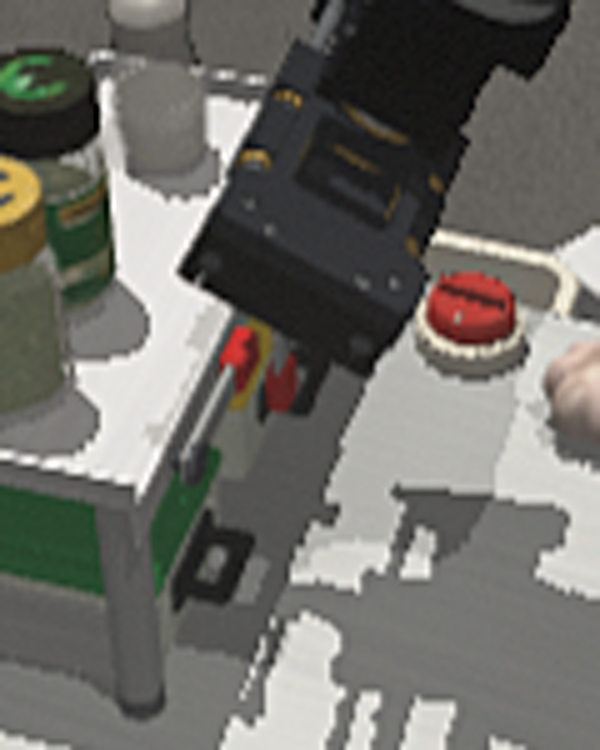

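Emit:
{"name": "carry_out", "arguments": {"series": [{"tx": 0.006,"ty": 0.003,"tz": 0.0086,"spin": 0,"jaw": 0},{"tx": 0.006,"ty": 0.003,"tz": 0.0086,"spin": 0,"jaw": 0},{"tx": 0.0055,"ty": 0.001,"tz": 0.0117,"spin": 0,"jaw": 0},{"tx": 0.0055,"ty": 0.002,"tz": 0.0117,"spin": 0,"jaw": 0}]}}

```text
t: 29.55
tool_pos: [561.2, 78.3, 256.6]
ee_rot: [179.9, 25.3, 126.9]
ft_force: [-0.0, 1.6, 0.2]
finger_gap: 0.006
```

```bash
python3 - <<'E'
from h import *
st=show(); print((RK.T@st["ft_force"]).round(1)); 
s=snapshot("side"); crop(s,"s36",190,90,310,240,5)
E
```

```text
t 29.55 tcp [561.2  78.3 256.6] rk [-11.  -28.9  86.6] rot [179.9  25.3 126.9] q [-87.  -2.  59. 103.  28.  75.   2.] F [-0.   1.6  0.2]
 tool z in rack [ 0.427  0.008 -0.904]  tool x in rack [-0.904 -0.013 -0.427]
[-1.3  0.9  0.2]
```

View pics/s36.png

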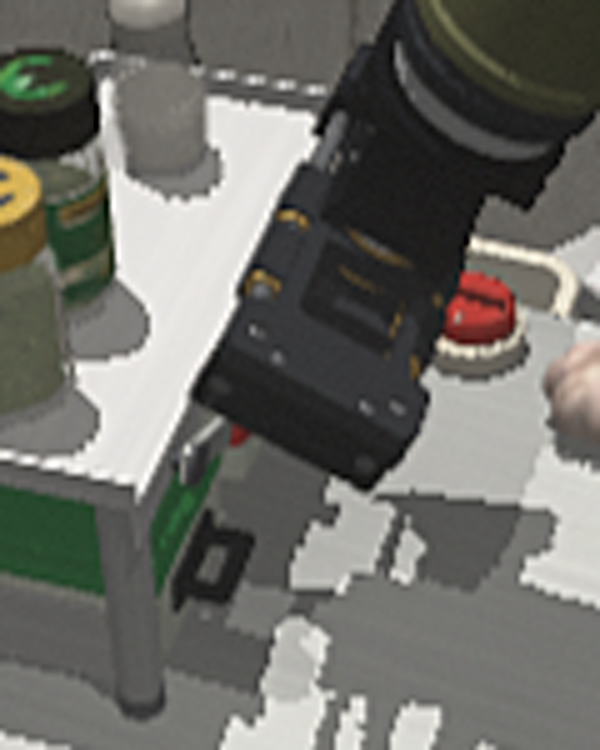

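Emit:
{"name": "carry_out", "arguments": {"series": [{"tx": 0.0039,"ty": 0.0055,"tz": 0.0118,"spin": 0,"jaw": 0},{"tx": 0.0039,"ty": 0.0055,"tz": 0.0118,"spin": 0,"jaw": 0},{"tx": 0.0026,"ty": 0.009,"tz": 0.0054,"spin": 0,"jaw": 0},{"tx": 0.0026,"ty": 0.009,"tz": 0.0054,"spin": 0,"jaw": 0},{"tx": 0,"ty": 0.007,"tz": 0,"spin": 0,"jaw": 0}]}}

```text
t: 30.22
tool_pos: [591.4, 96.2, 220.2]
ee_rot: [-179.9, 25.3, 126.9]
ft_force: [-1.8, -0.7, -0.2]
finger_gap: 0.008
```

```bash
python3 - <<'E'
from h import *
st=show(); print((RK.T@st["ft_force"]).round(1)); 
s=snapshot("side"); crop(s,"s37",190,90,310,240,5)
E
```

```text
t 30.23 tcp [591.4  96.2 220.2] rk [-7.7  6.1 50.2] rot [-179.9   25.3  126.9] q [-83.   9.  61. 102.  18.  68.   8.] F [-1.8 -0.7 -0.2]
 tool z in rack [ 0.428  0.005 -0.904]  tool x in rack [-0.904 -0.013 -0.428]
[-0.5 -1.9 -0.2]
```

View pics/s37.png

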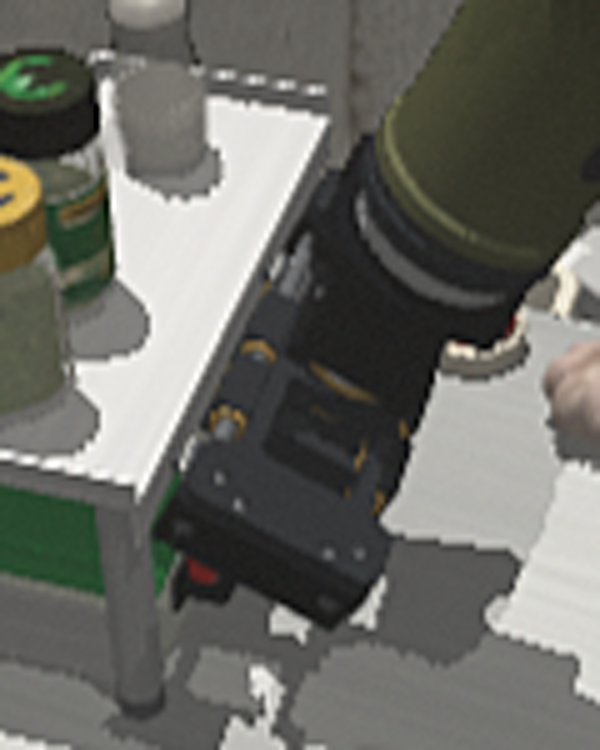

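Emit:
{"name": "carry_out", "arguments": {"series": [{"tx": 0,"ty": 0.005,"tz": 0,"spin": 0,"jaw": 0},{"tx": 0,"ty": 0.004,"tz": 0,"spin": 0,"jaw": 0}]}}

```text
t: 30.52
tool_pos: [598.8, 101.8, 221.1]
ee_rot: [180.0, 25.3, 126.9]
ft_force: [-5.7, -3.8, -0.2]
finger_gap: 0.009
```

```bash
python3 - <<'E'
from h import *
st=show(); print((RK.T@st["ft_force"]).round(1)); 
E
```

```text
t 30.52 tcp [598.8 101.8 221.1] rk [-7.8 15.4 51.1] rot [180.   25.3 126.9] q [-82.  11.  61. 101.  16.  68.  10.] F [-5.7 -3.8 -0.2]
 tool z in rack [ 0.427  0.006 -0.904]  tool x in rack [-0.904 -0.012 -0.427]
[-0.3 -6.9 -0.2]
```

Force is rising (likely the stop); press a little more.

Emit:
{"name": "carry_out", "arguments": {"series": [{"tx": 0,"ty": 0.003,"tz": 0,"spin": 0,"jaw": 0},{"tx": 0,"ty": 0,"tz": 0,"spin": 0,"jaw": 0}]}}

```text
t: 30.78
tool_pos: [599.0, 101.7, 220.7]
ee_rot: [-179.7, 25.3, 126.8]
ft_force: [-10.3, -3.4, 5.4]
finger_gap: 0.003
```

```bash
python3 - <<'E'
from h import *
st=show(); print((RK.T@st["ft_force"]).round(1)); 
E
```

```text
t 30.77 tcp [599.  101.7 220.7] rk [-7.6 15.5 50.7] rot [-179.7   25.3  126.8] q [-81.  11.  61. 100.  16.  68.  10.] F [-10.3  -3.4   5.4]
 tool z in rack [ 0.427 -0.    -0.904]  tool x in rack [-0.904 -0.012 -0.427]
[ -3.3 -10.3   5.4]
```

Emit:
{"name": "carry_out", "arguments": {"series": [{"tx": 0,"ty": -0.01,"tz": 0,"spin": 0,"jaw": 0},{"tx": 0.025,"ty": -0.004,"tz": -0.0118,"spin": 0,"jaw": 0},{"tx": 0.03,"ty": 0,"tz": -0.0142,"spin": 0,"jaw": 0},{"tx": 0.03,"ty": 0,"tz": -0.03,"spin": 0,"jaw": 0},{"tx": 0.02,"ty": 0,"tz": -0.045,"spin": 0,"jaw": 0},{"tx": 0,"ty": 0,"tz": 0,"spin": 0,"jaw": 0}]}}

```text
t: 31.52
tool_pos: [507.2, 211.0, 269.5]
ee_rot: [179.5, 25.2, 127.2]
ft_force: [0.3, 0.7, -0.8]
finger_gap: 0.012
```

```bash
python3 - <<'E'
from h import *
st=show(); print((RK.T@st["ft_force"]).round(1)); t=snapshot("top"); crop(t,"t38",225,130,330,240,6)
s=snapshot("side"); crop(s,"s38",200,110,300,240,6); cv2.imwrite("pics/full38.png",s["frame"][:,:,::-1]); cv2.imwrite("pics/fullt38.png",t["frame"][:,:,::-1])
for nm,y in (("keeperend",34),("twin keeper",34-118)): print(nm,((proj(t,rk2w((-7,y,62)))-[225,130]+.5)*6).round(),((proj(s,rk2w((-7,y,62)))-[200,110]+.5)*6).round())
E
```

```text
t 31.52 tcp [507.2 211.  269.5] rk [-150.     5.7   99.5] rot [179.5  25.2 127.2] q [-96.   3.  56.  99.  23.  81.  -7.] F [ 0.3  0.7 -0.8]
 tool z in rack [ 0.425  0.016 -0.905]  tool x in rack [-0.905 -0.017 -0.426]
[-0.4  0.7 -0.8]
keeperend [191. 140.] [175. 566.]
twin keeper [386. 411.] [277. 340.]
```

View pics/s38.png

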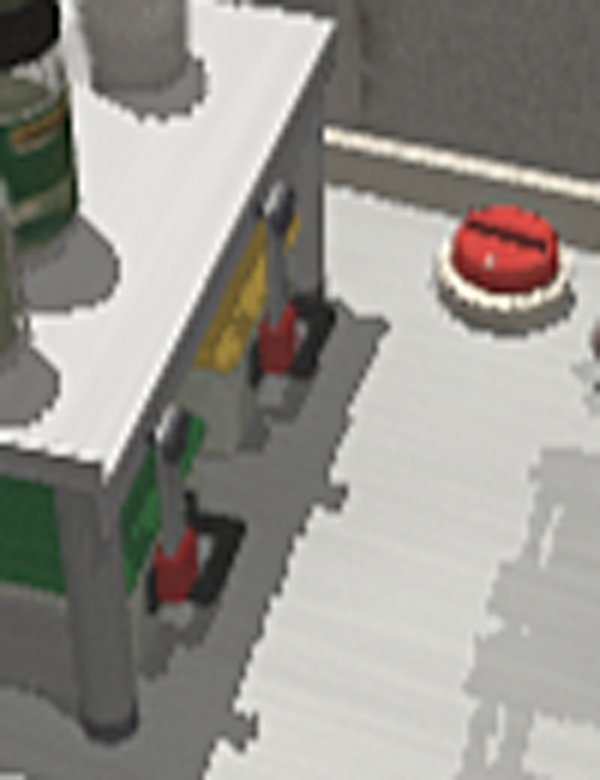

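View pics/t38.png

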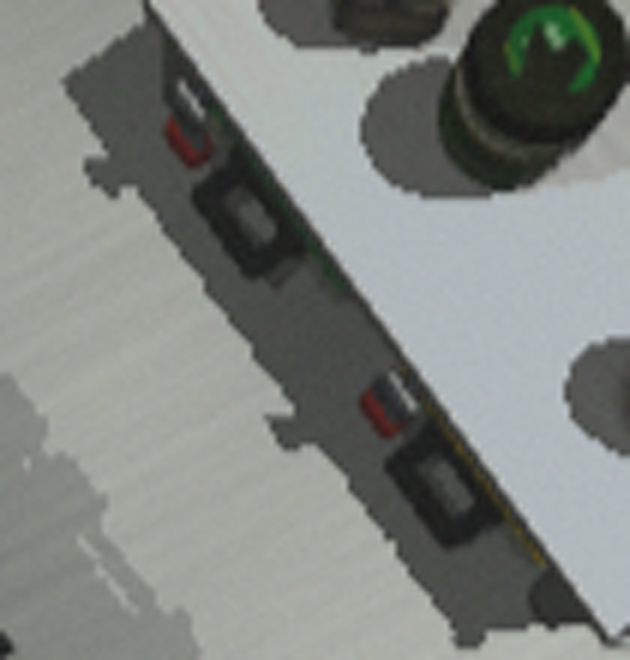

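View pics/fullt38.png

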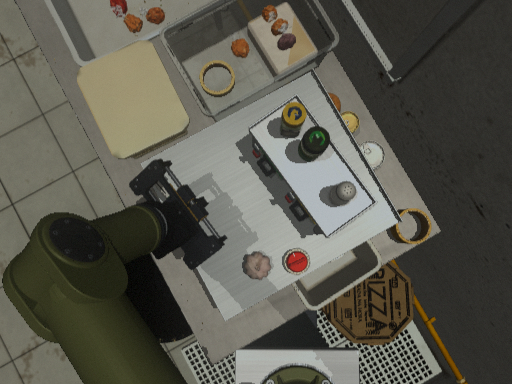

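Emit:
{"name": "carry_out", "arguments": {"series": [{"tx": 0,"ty": 0,"tz": -0.03,"spin": 0,"jaw": 0.03},{"tx": 0,"ty": 0,"tz": 0,"spin": 0,"jaw": 0.03},{"tx": 0,"ty": 0,"tz": 0,"spin": 0,"jaw": 0.03},{"tx": 0,"ty": 0,"tz": 0,"spin": 0,"jaw": 0.03}]}}

```text
t: 32.12
tool_pos: [499.5, 214.9, 293.6]
ee_rot: [180.0, 25.3, 126.8]
ft_force: [0.9, -1.2, 0.3]
finger_gap: 0.318
```

```bash
python3 - <<'E'
from h import *
st=show(); print((RK.T@st["ft_force"]).round(1))
import pickle
t0,_=pickle.load(open("s0.pkl","rb")); t=snapshot("top")
d=cv2.absdiff(t0["frame"],t["frame"]).max(2)
for n,(u,v) in dict(garlic=(257,264),timer=(297,261),gold=(293,112),black=(314,140),mill=(345,190)).items(): print(n,d[v-12:v+12,u-12:u+12].mean().round(1))
print(ticket.finish_job())
E
```

```text
t 32.12 tcp [499.5 214.9 293.6] rk [-157.7    1.8  123.6] rot [180.   25.3 126.8] q [-97.   2.  55.  97.  24.  84.  -8.] F [ 0.9 -1.2  0.3]
 tool z in rack [ 0.428  0.006 -0.904]  tool x in rack [-0.904 -0.012 -0.428]
[1.5 0.  0.3]
garlic 13.2
timer 17.4
gold 14.7
black 8.3
mill 15.8
the job is handed in; nothing more can be done
None
```

The bin is home in the empty bay with its pull facing out, the keeper hangs down against its stop, and I handed the job in at about 32 s. No verdict came back.

**How it was done**
- The moves cannot tilt the tool directly. I drove it past its near reach limit, which left it leaning 25° back out of the bay, and worked like that.
- I pushed the bin against the corner leg and swung it round to about 27° short of square. Pushing the pull sideways then brought it to about 10° short.
- It sat off-centre, so I gripped the pull, drew the bin out about 45 mm and turned it straight. I then released it and pushed it on the pull until it met the back stop.
- Last, I turned the keeper down from above until it met its stop.

**Last checks**
- **Bin:** in the top view its pull sits relative to its keeper as the neighbour's does, to about 1 mm. It looks square, though the roof hides the lid, so I could not measure it once home.
- **Keeper:** it looks the same as the neighbour's, and its red end is where I predicted for hanging straight down.
- **Robot:** the gripper was clear of everything, with the force reading near zero.

**What was less certain, or went wrong**
- **Leg contact (step 1):** I inferred it from the images and a 15 N push force at about 45° short of square; it was not read directly.
- **Fingertips:** they end about 24 mm shorter than the description says. This caused two jams against the leg, up to about 54 N at the wrist. One push also slid past the bin's corner, and one sideways push passed over the pull.
- **Other things:** the garlic, timer, jars and shaker looked unmoved in the last pictures. The before/after pixel check I ran on them (mean differences 8 to 17) was too noisy to confirm it. I did not measure the peeler at the end; the arm hid it in the last top view.

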